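# Prise open the warming bath, load the jars of base, close it and switch on

## Task

Take the spatula off its peg, prise the handleless hinged cover of the warming bath up with the blade at the notch in its left side and swing it upright, then leave the spatula standing blade down in the steel rinsing beaker. Stand every squat jar of base on the bench upright in the well of the bath without dropping it, close the cover down fully, and only then flip the bath's switch to on (lever pushed over away from you). Leave everything else on the bench where it is.

Things in the scene. Friction and masses are not known exactly. Their poses are not given: they have to be found in the camera images.
- bath: Dry warming bath: fixed low white and steel box. Origin under the centre of its well, on the bench; x from its control end (facing the robot within 0.2 rad) to its back, y left, z up. Well 170 (x) by 140 (y) mm inside, walls 4 mm (outer left face y 74), well floor at z 25, rim at z 85 mm. Control housing in front of the well (x -89 to -144 mm), top at z 85 mm.
- bath_notch (a point): Middle of the notch in the bath's left wall, on its outer face: bath x 0, y 74, z 77 mm. An opening 44 mm wide (x) and 16 mm high (z 69 to 85 mm) through the 4 mm wall, right under the free edge of the closed cover: the blade goes in here under the cover; behind it the well is free.
- cover (a joint): Angle of the bath's cover in rad: 0 closed, 1.62 fully open (just past upright). Plain aluminium plate 182 (x) by 147 (y) by 3 mm, 120 g, no handle, hinged along the bath's right side, so its left edge rises. Its stiff hinge (friction 0.13 N m) holds it wherever it is left; about 1.5 N at the free edge lifts it.
- cover_hinge (a point): Point on the cover's hinge axis, in the middle: bath x 0, y -72, z 86.5 mm. The axis runs along the bath's x. The closed cover reaches from here to bath y +75 mm, and lies from z 85 to 88 mm.
- cover_edge (a point): Middle of the cover's free edge (moves with the cover), 147 mm from the hinge axis.
- switch (a joint): Angle of the black paddle switch on top of the control housing in rad: 0 off (leans 0.45 rad to the front, towards the robot), 0.9 on (leans as far to the back). It stays where it is left; friction 0.04 N m. Paddle 18 mm wide, 8 mm thick, 36 mm long, pivot at bath x -116.5, y 0, z 86 mm, axis along the bath's y.
- switch_tip (a point): Tip of the switch paddle, 36 mm from its pivot (moves with it); about z 118 mm when off.
- stand: Fixed spatula stand: steel base 90 x 90 x 12 mm (origin under its centre), a post 12 mm thick at x +26 mm, 244 mm high, and one peg 6 mm thick running from the post towards the stand's -x (towards the robot within 0.4 rad) and rising 12 degrees.
- peg_end (a point): Free end of the peg: stand x -22, y 0, z 248 mm.
- spatula: Spatula, 70 g, hung by a wire eye on the peg. Origin: centre of the eye (13 mm inside, 3.6 mm wire, in the y-z plane). As it hangs z is up, blade down, broad faces along the stand's x; origin at stand x -5, z 241 mm, 4 mm below the peg's axis. Wooden handle 22 (y) by 16 (x) mm, z -10 to -89 mm; steel blade 22 (y) by 2 (x) mm, z -89 to the round tip at -161 mm.
- spatula_tip (a point): Tip of the spatula's blade, at spatula z -161 mm.
- beaker: Straight steel rinsing beaker, loose, 300 g, outside diameter 80, height 108 mm, wall 3, floor 5 mm thick. Origin under its centre, z up.
- jar0: Squat jar of suppository base, loose, 90 g: amber glass 40 mm in diameter with a black cap 43 mm in diameter (from z 32 mm to the top), 47 mm high in all. Origin under its centre, z up. Two to four such jars stand at the left of the bath, in any of five places; None if absent.
- jar1: Squat jar of suppository base, loose, 90 g: amber glass 40 mm in diameter with a black cap 43 mm in diameter (from z 32 mm to the top), 47 mm high in all. Origin under its centre, z up. Two to four such jars stand at the left of the bath, in any of five places; None if absent.
- jar2: Squat jar of suppository base, loose, 90 g: amber glass 40 mm in diameter with a black cap 43 mm in diameter (from z 32 mm to the top), 47 mm high in all. Origin under its centre, z up. Two to four such jars stand at the left of the bath, in any of five places; None if absent.
- jar3: Squat jar of suppository base, loose, 90 g: amber glass 40 mm in diameter with a black cap 43 mm in diameter (from z 32 mm to the top), 47 mm high in all. Origin under its centre, z up. Two to four such jars stand at the left of the bath, in any of five places; None if absent.
- dropper: Bystander: slim tall amber bottle with a black cap, 32 mm in diameter, 85 mm high, standing among the jars. Origin under its centre.
- mould_small: Bystander: small aluminium suppository mould, 140 x 50 x 28 mm, at the back left. Origin under its centre, long side along x.
- mould_large: Bystander: large aluminium suppository mould, 170 x 85 x 30 mm, behind the bath. Origin under its centre.
- glass_beaker: Bystander: glass beaker, 84 mm in diameter, 110 mm high, at the back right. Origin under its centre.
- mortar: Bystander: white mortar bowl, 100 mm in diameter, 50 mm high, behind and to the right of the bath. Origin under its centre.

How it is judged (in metres and radians):
On the way, in this order (a step that is already met when the one before it is completed fails the run):
1. The spatula has been lifted off its peg (distance between spatula and peg_end above 0.06 m and height (world z) of spatula above 0.1 m), for 0.1 s.
2. The spatula's blade carries the cover, raised by more than 0.2 rad (value of joint cover above 0.2 rad and contact force between spatula and cover above 0.2 N), for 0.1 s.
3. The cover stands open, nearly upright (more than 1.35 rad) (value of joint cover above 1.35 rad), for 0.2 s.
4. Every jar stands upright in the well and the cover is closed (under 0.05 rad) (x of jar0 in the frame of bath between -0.085 and 0.085 m and y of jar0 in the frame of bath between -0.07 and 0.07 m and z of jar0 in the frame of bath between 0.015 and 0.032 m and angle between each of jar0, jar1, jar2, jar3's own z axis and vertical below 0.15 rad and x of jar1 in the frame of bath between -0.085 and 0.085 m and y of jar1 in the frame of bath between -0.07 and 0.07 m and z of jar1 in the frame of bath between 0.015 and 0.032 m and x of jar2 in the frame of bath between -0.085 and 0.085 m and y of jar2 in the frame of bath between -0.07 and 0.07 m and z of jar2 in the frame of bath between 0.015 and 0.032 m and x of jar3 in the frame of bath between -0.085 and 0.085 m and y of jar3 in the frame of bath between -0.07 and 0.07 m and z of jar3 in the frame of bath between 0.015 and 0.032 m and value of joint cover below 0.05 rad), for 0.2 s.
5. The switch is on (over 0.75 rad) (value of joint switch above 0.75 rad), for 0.2 s.
At the end, for the whole second after the job is handed in: Every jar stands in the bath's well within 0.15 rad of upright and at rest; the cover is closed to under 0.05 rad; the switch is on (over 0.75 rad); the spatula rests with its blade tip in the upright beaker, within 30 mm of the beaker's underside; no bystander has moved 30 mm (all of step 4 and value of joint switch above 0.75 rad and x of spatula_tip in the frame of beaker between -0.04 and 0.04 m and y of spatula_tip in the frame of beaker between -0.04 and 0.04 m and z of spatula_tip in the frame of beaker below 0.03 m and angle between beaker's own z axis and vertical below 0.1 rad and distance of each of dropper, mould_small, mould_large, glass_beaker, mortar from where it was at the start of the episode below 0.03 m and linear speed of each of spatula, jar0, jar1, jar2, jar3 below 0.03 m/s); the robot touches nothing.
It fails at once if A bystander was moved by 30 mm or more (distance of any of dropper, mould_small, mould_large, glass_beaker, mortar from where it was at the start of the episode above 0.03 m).
It fails at once if The rinsing beaker was tipped over (angle between beaker's own z axis and vertical above 0.6 rad).
It fails at once if A jar was dropped from a height or thrown (faster than 1.2 m/s in the air) ((linear speed of jar0 above 1.2 m/s and height (world z) of jar0 above 0.035 m) or (linear speed of jar1 above 1.2 m/s and height (world z) of jar1 above 0.035 m) or (linear speed of jar2 above 1.2 m/s and height (world z) of jar2 above 0.035 m) or (linear speed of jar3 above 1.2 m/s and height (world z) of jar3 above 0.035 m)).
Of jar0, jar1, jar2, jar3 only 2 to 4 are there at a start; the rules pass over those that are not, and their reading is None.
At some moment in a run one of jar0, jar1, jar2, jar3 may be knocked a few centimetres aside while the robot is not near it.
It also fails if it takes over 210 s, if anything falls off the work surface, if the arm or the gripper's body presses on something with over 40 N, if the wrist force passes 120 N, or if a joint passes its speed limit or range.

## Robot

A 6-joint arm with a two-finger parallel gripper is mounted at the origin on the work surface. World frame = base frame: x ahead of the robot, y to its left, z up, the work surface at z = 0. Lengths are in mm, angles in rad, forces in N, time in s.
With the tool pointing down it reaches from about 325 to 900 mm from the base axis. Payload 3.5 kg.
Tool frame: the origin (TCP) lies on the centre line of the jaws, within the pads' length; the fingertips stand 25 mm ahead of it and the grasp point (between the pads) lies 6 mm ahead of it (nose_length is the distance from the TCP to the fingertips, in mm); z points along the fingers, x is the direction in which the jaws open and shut, and the axes are right-handed (so a half turn about z gives the same grasp; the last joint's range is limited). The gripper opens to 85 mm and grips with 20 to 120 N. Pads are 22 mm wide; open, the fingers measure 114 mm over their backs; the gripper's body (76 mm by 85 mm) begins 54 mm behind the grasp point. The pads swing forward as they close: fully open they stand 13 mm farther back than shut.
Start: joints at [1.081, 0.276, -0.026, 1.268, 0, 1.467], TCP at [235.773, 578.82, 223.213] pointing down, gripper open.
Joint ranges: [-3.12, 3.12], [-0.85, 1.88], [-1.08, 1.24], [-1.95, 2.15], [-1.57, 1.53], [-3.14, 3.14]. Speed limits (rad/s): [2.57, 2.57, 3.14, 3.14, 3.14, 3.14].

## Interface

Orientations are given as a unit quaternion [w, x, y, z].
In Python, from bench import * gives the robot as it stands.
- The arm moves only by the shell command python3 -m pendant 'ROWS' [FORCE]. ROWS is a JSON object of lists of equal length, an entry for each row: "turn": the turn, a rotation vector about the tool's x, y, z in units of 10 degrees (1.0 is 10 degrees), a list of three; "offset": the shift along the tool's x, y, z in units of 60 mm (1.0 is 60 mm), a list of three; "gripper": the finger opening in mm, from 0 to 85.4. A call has 1 to 10 rows; each row is the pose to reach, as a shift and turn from the pose commanded when the call began, along the tool's axes at that moment; what a row does not reach only later rows make up. A row lasts 1/8 s, in which the tool goes at most 62.5 mm and 10.7 degrees, less where a joint would pass 70% of its speed; a pose out of reach is approached as far as the arm can. A call with a gripper value outside its range is refused whole. The fingers move at their own pace and stop on an object; FORCE is the grip in N (left out, the last holds). Time passes only in rows, so rows that repeat a pose let the fingers close. It gives the time, the measured TCP pose, the force and the opening at its end, in the units of the state.
- observe(): the state, without advancing time (a new reading comes with each control period).
- grab_frame(name): name is "scene" or "top"; returns a dict with "image" (480x640x3 uint8, red, green, blue), "depth" (480x640 float32, mm along the optical axis (not along the pixel's ray), 0 where there is no reading), "fovy" (degrees; the focal length in pixels is half the picture's height over the tangent of half this angle, whatever the lens; pixels are square), "cx", "cy" (the principal point, pixels), "origin" and "orientation" of the camera in the world. Camera axes: x right, y up, looking along -z (the intrinsics and any distortion apply to the point x, -y, -z); pixel columns grow to the right and rows downward; lengths in mm; the calibration is good to about 2 mm. A picture is of the moment at which its call begins.
- finish_job(): hands the job in, once; it reports no verdict.
The state is a dict: "time": time; "joint_pos": joint angles; "qvel": joint speeds; "effort": joint torques, N m; "position": TCP position; "tool_rot": TCP orientation; "force": force on the tool from outside, world axes, zero at the start; "moment": the same for the moment, N m; "grip_width": opening from 0.0 (shut) to 1.0 (fully open).
Only numpy, scipy, OpenCV 4.12 (cv2) and the standard library are available. Lean on these libraries where they do the work, as an engineer would, in place of code of your own. Each camera call takes 0.05 s, during which the arm holds its last target.

## Working session

There is one attempt and no reset: what is moved stays moved. The work goes in short steps, Python scripts to look and compute and a shell command to move; the robot and the scene stay as the last step left them, time stands still between calls to the robot, and variables do not carry over. Pictures are saved under pics/ and viewed, and the job is handed in when it is done.

```bash
ls; mkdir -p pics; python3 - <<'E'
from bench import *
import cv2
s=observe()
print({k:(v if not hasattr(v,'__len__') else [round(float(x),4) for x in v]) for k,v in s.items()})
for n in("scene","top"):
    f=grab_frame(n)
    cv2.imwrite(f"pics/{n}0.png",f["image"][:,:,::-1])
    print(n,{k:v for k,v in f.items() if k not in("image","depth")},f["depth"].min(),f["depth"].max())
E
```

```text
pics
{'time': 0.0, 'joint_pos': [1.0806, 0.2772, -0.0279, 1.268, 0.0, 1.4674], 'qvel': [-0.0007, 0.0001, -0.0001, -0.0017, 0.0005, 0.0002], 'effort': [0.0009, -44.5507, 29.5202, 0.0164, 0.0, 0.0], 'position': [235.3874, 578.1051, 222.0214], 'tool_rot': [0.0005, 0.8298, 0.558, -0.001], 'force': [0.1489, -0.113, 0.6748], 'moment': [0.0131, 0.0073, -0.0242], 'grip_width': 0.9996430120419496}
scene {'fovy': 53.28260404820911, 'cx': 316.5089738163326, 'cy': 240.61309058108972, 'origin': array([1081.62421213,  580.39474651,  886.05493268]), 'orientation': array([0.3137001 , 0.13557133, 0.35506913, 0.8701371 ])} 0.0 3552.7021
top {'fovy': 57.21659310275751, 'cx': 321.85237447076145, 'cy': 240.37228204973, 'origin': array([ 408.51442177,    8.37725616, 1188.47865161]), 'orientation': array([ 0.7057297 ,  0.07243752, -0.06111109, -0.70211383])} 0.0 2244.2368
```

View pics/scene0.png

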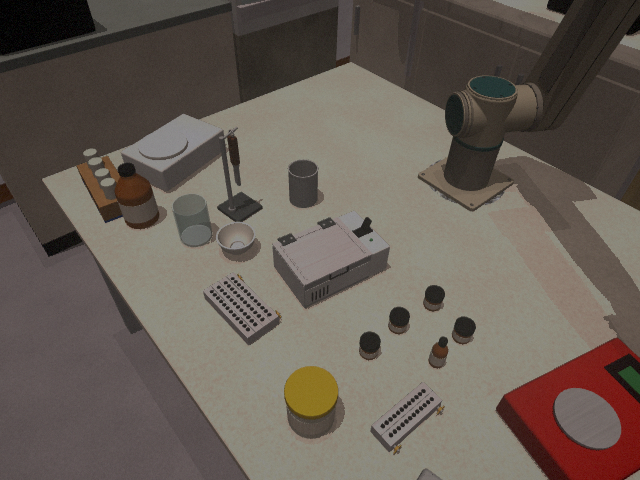

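View pics/top0.png

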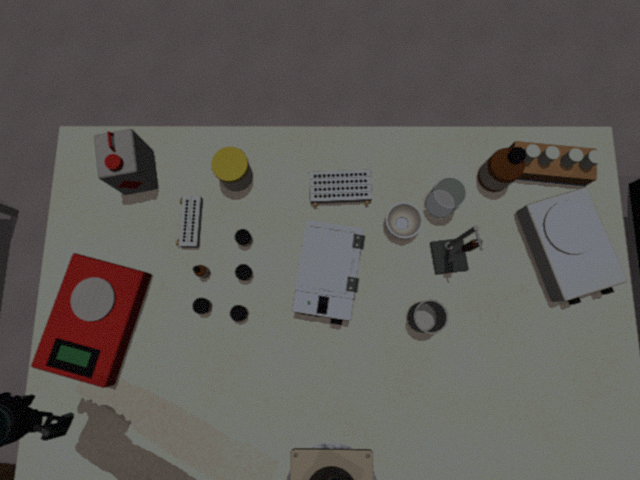

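The scene picture shows four jars (370,345), (399,320), (434,297), (464,330), with the dropper at (440,350). The bath is at (330,255), the stand and spatula at (235,165), and the steel beaker at (303,184). The top view shows jar caps at (243,237), (243,272), (202,306), (239,313), the bath at (330,270), the steel beaker at (427,317), and the stand at (455,250).

```bash
cat > h.py <<'E'
from bench import *
import numpy as np, cv2
from scipy.spatial.transform import Rotation as R
def rot(q): return R.from_quat([q[1],q[2],q[3],q[0]]).as_matrix()
class Cam:
    def __init__(s,n):
        f=grab_frame(n); s.f=f; s.im=f["image"]; s.d=f["depth"]; s.o=np.array(f["origin"]); s.M=rot(f["orientation"])
        s.F=240/np.tan(np.radians(f["fovy"]/2)); s.cx=f["cx"]; s.cy=f["cy"]
    def ray(s,u,v): return s.M@np.array([(u-s.cx)/s.F,-(v-s.cy)/s.F,-1.])
    def pt(s,u,v): return s.o+s.d[int(round(v)),int(round(u))]*s.ray(u,v)
    def atz(s,u,v,z):
        r=s.ray(u,v); return s.o+r*(z-s.o[2])/r[2]
    def proj(s,p):
        c=s.M.T@(np.array(p,float)-s.o); return np.array([s.cx+s.F*c[0]/-c[2],s.cy-s.F*c[1]/-c[2]])
    def cloud(s):
        v,u=np.mgrid[0:480,0:640]; d=s.d
        c=np.stack([(u-s.cx)/s.F*d,-(v-s.cy)/s.F*d,-d],-1)
        P=c@s.M.T+s.o; P[d<=0]=np.nan; return P
def save(im,name): cv2.imwrite("pics/"+name,im[:,:,::-1])
def crop(c,name,u0,v0,u1,v1,k):
    save(cv2.resize(c.im[v0:v1,u0:u1],None,fx=k,fy=k,interpolation=cv2.INTER_CUBIC),name)
def st():
    s=observe(); return s
E
python3 - <<'E'
from h import *
np.set_printoptions(precision=1,suppress=True)
t=Cam("top");s=Cam("scene")
for n,c,pts in(("top",t,[(243,237),(243,272),(202,306),(239,313),(200,271),(330,250),(427,317),(441,257),(320,400),(403,221)]),("scene",s,[(370,340),(399,314),(434,291),(464,324),(440,342),(330,245),(303,165),(240,210)])):
    for p in pts: print(n,p,c.pt(*p))
crop(t,"topbath.png",280,210,380,335,4.5)
crop(t,"toppeg.png",400,210,500,340,4.5)
crop(s,"scpeg.png",190,110,340,230,5)
E
```

```text
top (243, 237) [634.6 235.9  51. ]
top (243, 272) [541.7 232.3  50.2]
top (202, 306) [453.6 335.5  47. ]
top (239, 313) [436.4 239.4  44.8]
top (200, 271) [541.8 339.9  67.5]
top (330, 250) [594.    6.   90.4]
top (427, 317) [ 430.  -250.8    5.2]
top (441, 257) [ 589.1 -292.5   13.7]
top (320, 400) [217.1  30.4  -5.6]
top (403, 221) [ 689.7 -194.6    6.9]
scene (370, 340) [639.3 240.5  46.9]
scene (399, 314) [544.9 233.2  46.2]
scene (434, 291) [435.8 238.8  43.8]
scene (464, 324) [456.8 338.4  45.4]
scene (440, 342) [554.8 345.4  81.9]
scene (330, 245) [552.3  13.8  88.8]
scene (303, 165) [ 407.2 -266.6   89.2]
scene (240, 210) [ 603.4 -298.8   10.3]
```

View pics/topbath.png

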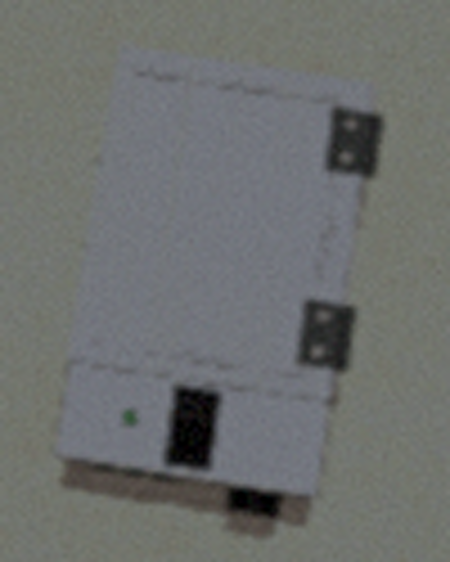

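View pics/toppeg.png

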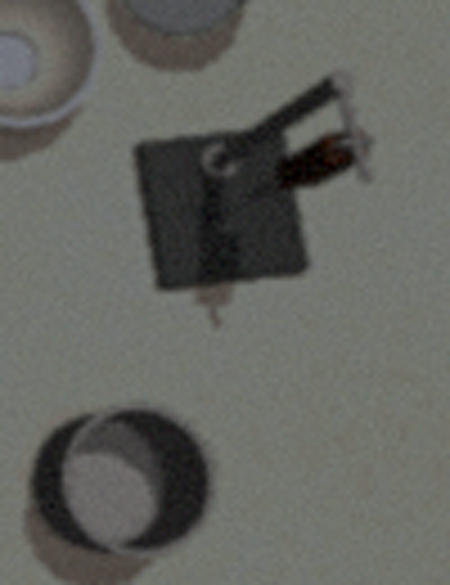

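View pics/scpeg.png

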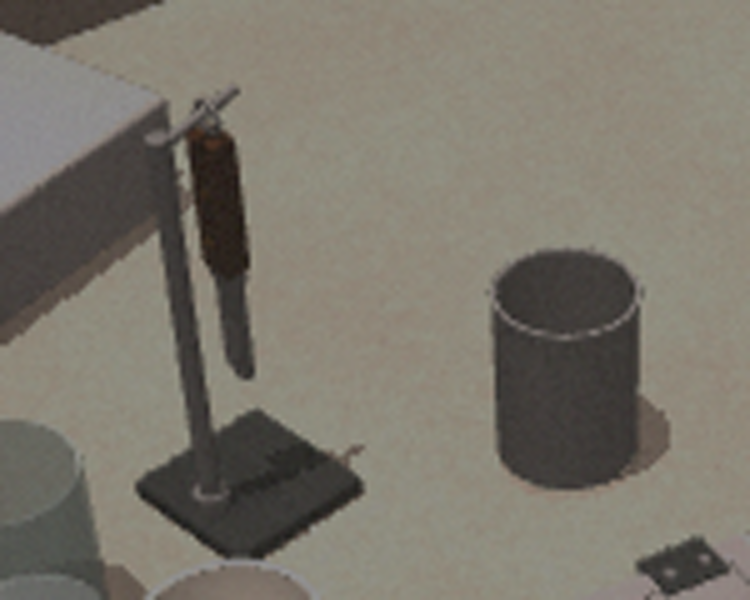

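```bash
cat > fit.py <<'E'
from h import *
from scipy.optimize import least_squares
np.set_printoptions(precision=1,suppress=True)
t=Cam("top");s=Cam("scene")
P=t.cloud();Q=s.cloud()
m=(P[...,2]>70)&(P[...,2]<105)&(P[...,0]>400)&(P[...,0]<720)&(abs(P[...,1])<130)
m=cv2.morphologyEx(m.astype(np.uint8),cv2.MORPH_OPEN,np.ones((5,5)))
n,l,stt,c=cv2.connectedComponentsWithStats(m); k=1+np.argmax(stt[1:,4]); m=l==k
vu=np.argwhere(m)
# rays to z=86
X=np.array([t.atz(u,v,86.)[:2] for v,u in vu])
print("bath z median",np.median(P[m][:,2]),len(X), "rect",cv2.minAreaRect(X.astype(np.float32)))
# circle fits: jars by scene+top dark caps
for n_,c0 in(("jA",(637,237)),("jB",(543,233)),("jC",(455,337)),("jD",(436,239))):
    for nm,c in(("top",t),("scene",s)):
        u,v=c.proj([*c0,47]).round().astype(int)
        w=16
        g=cv2.cvtColor(c.im[v-w:v+w,u-w:u+w],cv2.COLOR_RGB2HSV)[...,2]
        cap=cv2.morphologyEx((g<55).astype(np.uint8),cv2.MORPH_OPEN,np.ones((3,3)))
        a,b,cc,dd=cv2.connectedComponentsWithStats(cap); k=1+np.argmax(cc[1:,4])
        ys,xs=np.where(b==k); 
        print(n_,nm,"centroid",xs.mean()+u-w,ys.mean()+v-w,"n",len(xs),"bbox",cc[k][:4],"xy@40",c.atz(xs.mean()+u-w,ys.mean()+v-w,40)[:2])
E
python3 fit.py
python3 - <<'E'
from h import *
t=Cam("top");s=Cam("scene")
crop(t,"tj.png",180,220,270,330,5)
crop(s,"sb.png",265,205,400,305,5.5)
E
```

```text
bath z median 87.89872024552915 5448 rect ((545.4378662109375, 9.615409851074219), (154.6967315673828, 236.7218780517578), 81.53843688964844)
jA top centroid 243.06018518518516 237.31944444444446 n 216 bbox [ 8  9 17 17] xy@40 [635.9 237.9]
jA scene centroid 369.533527696793 342.06997084548107 n 343 bbox [ 6 10 20 21] xy@40 [639.9 240.7]
jB top centroid 243.44607843137254 272.171568627451 n 204 bbox [ 9  9 16 15] xy@40 [542.5 233.2]
jB scene centroid 399.06644518272424 316.40199335548175 n 301 bbox [ 6 10 19 19] xy@40 [545.5 235.1]
jC top centroid 201.53617021276597 305.7063829787234 n 235 bbox [ 8  9 18 16] xy@40 [454.6 338.7]
jC scene centroid 464.25925925925924 326.4783950617284 n 324 bbox [ 6 10 21 20] xy@40 [457.4 341.1]
jD top centroid 238.56828193832598 312.98237885462555 n 227 bbox [ 7  8 18 17] xy@40 [436.6 241.5]
jD scene centroid 434.3718411552347 294.1480144404332 n 277 bbox [ 7 12 20 17] xy@40 [439.2 243.7]
```

View pics/sb.png

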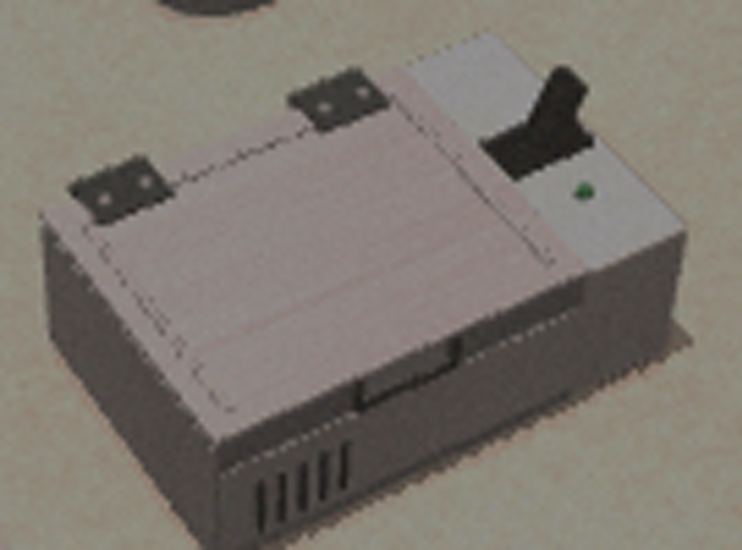

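View pics/tj.png

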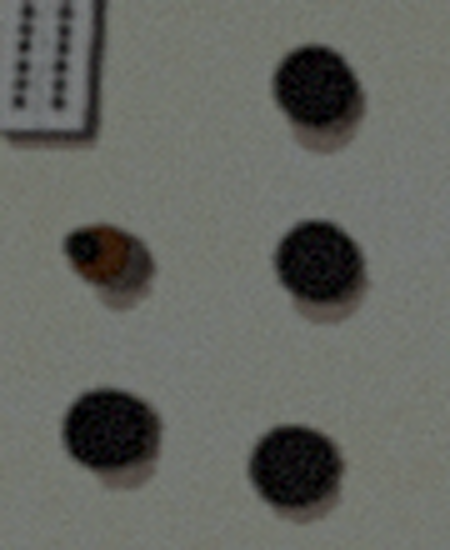

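```bash
cat > fb.py <<'E'
from h import *
from scipy.optimize import least_squares
np.set_printoptions(precision=2,suppress=True)
t=Cam("top");s=Cam("scene")
obs=[(t,(307.8,220.4),(91,75,88)),(t,(292.9,311.8),(-144,74,85)),(t,(350.7,319.3),(-144,-74,85)),(t,(363.3,228.9),(90,-74,86)),
(s,(305.4,285),(91,75,86)),(s,(389.7,247.4),(-144,74,85)),(s,(353.5,211),(-144,-74,85)),(s,(272.8,243.7),(90,-74,86))]
def W(p,b): c,q=np.cos(p[2]),np.sin(p[2]); return np.array([p[0]+c*b[0]-q*b[1],p[1]+q*b[0]+c*b[1],b[2]])
for sel in(obs,obs[:4],obs[4:]):
    f=lambda p:np.concatenate([c.proj(W(p,b))-np.array(o) for c,o,b in sel])
    r=least_squares(f,[570,0,-.1]); print(r.x*[1,1,1],r.fun)
E
python3 fb.py
python3 - <<'E'
from h import *
np.set_printoptions(precision=1,suppress=True)
t=Cam("top");s=Cam("scene")
# triangulate
def tri(a,b):
    r1,r2=t.ray(*a),s.ray(*b); A=np.stack([r1,-r2],1); k=np.linalg.lstsq(A,s.o-t.o,rcond=None)[0]
    p,q=t.o+k[0]*r1,s.o+k[1]*r2; return (p+q)/2,np.linalg.norm(p-q)
T=lambda u,v:(400+u/4.5,210+v/4.5); S=lambda u,v:(190+u/5,110+v/5)
print("peg end",tri(T(365,178),S(237,91)))
print("peg base",tri(T(342,78),S(160,138)))
print("base corners top",[t.atz(*T(*p),12)[:2] for p in((137,147),(278,133),(307,270),(160,288))])
print("base corners sc",[s.atz(*S(*p),12)[:2] for p in((137,487),(257,410),(363,487),(245,560))])
print("beaker top rim", t.atz(*T(142,479),108), "sc",s.atz(*S(566,294),108))
P=t.cloud();Q=s.cloud()
for n,C in(("t",P),("s",Q)):
    m=(abs(C[...,0]-425)<60)&(abs(C[...,1]+255)<60)&(C[...,2]>95)&(C[...,2]<120)
    X=C[m]; A=np.c_[2*X[:,:2],np.ones(len(X))]; r=np.linalg.lstsq(A,(X[:,:2]**2).sum(1),rcond=None)[0]
    print(n,len(X),r[:2],np.sqrt(r[2]+r[0]**2+r[1]**2),np.median(X[:,2]))
    m=(abs(C[...,0]-590)<60)&(abs(C[...,1]+295)<60)&(C[...,2]>100)&(C[...,2]<235)
    X=C[m]; print("tall",len(X)); 
    for z in range(100,240,20):
        y=X[(X[:,2]>=z)&(X[:,2]<z+20)]; print(z,len(y),np.median(y,axis=0) if len(y) else'', y[:,:2].min(0) if len(y) else '',y[:,:2].max(0) if len(y) else '')
E
```

```text
[572.66   6.91  -0.14] [-1.89 -0.82 -1.31 -0.63  0.06  0.92  0.03 -0.51 -1.28  0.52  0.6  -2.25
  0.57 -1.94 -0.89 -0.77]
[572.09   4.96  -0.14] [-1.13 -0.6  -0.54 -0.39  0.85  1.17  0.79 -0.28]
[574.08   9.56  -0.14] [-1.08  1.58  1.01 -1.29  0.94 -1.14 -0.7   0.09]
peg end (array([ 569.7, -320. ,  244.5]), np.float64(1.4597051571177844))
peg base (array([ 619.2, -312.5,  241.9]), np.float64(2.211914730860346))
base corners top [array([ 628.5, -266.2]), array([ 637.3, -351.2]), array([ 554.5, -363.9]), array([ 543.3, -276.5])]
base corners sc [array([ 646.4, -345.1]), array([ 558.5, -359. ]), array([ 550.2, -266.9]), array([ 633. , -258.6])]
beaker top rim [ 429.6 -239.3  108. ] sc [ 433.3 -233.   108. ]
t 231 [ 430.  -235.7] 38.57111484798794 107.31949482472714
tall 266
100 22 [ 613.9 -307.6  110. ] [ 586.3 -320.1] [ 623.7 -304.3]
120 18 [ 615.2 -307.3  127.4] [ 586.8 -312.8] [ 624.1 -304.1]
140 27 [ 613.8 -306.   151.4] [ 581.4 -321.8] [ 624.1 -304.1]
160 39 [ 589.8 -306.4  169.5] [ 579.8 -322.4] [ 623.  -303.1]
180 48 [ 590.7 -306.   191.2] [ 579.6 -322.9] [ 623.3 -302.6]
200 46 [ 589.  -306.1  210.3] [ 580.  -323.4] [ 621.6 -302.8]
220 66 [ 587.6 -308.2  230.1] [ 579.3 -326. ] [ 622.5 -304. ]
s 283 [ 432.3 -236.4] 38.37679838500971 103.70540686267668
tall 573
100 64 [ 592.6 -310.6  110.4] [ 586.3 -327.2] [ 626.7 -301.8]
120 64 [ 604.3 -310.3  129.1] [ 586.9 -328.8] [ 628.  -303.2]
140 69 [ 597.9 -308.1  151.5] [ 582.9 -324.9] [ 627.6 -302.8]
160 95 [ 597.4 -308.1  170.2] [ 580.7 -324.5] [ 627.4 -302.7]
180 93 [ 597.3 -307.9  190.2] [ 581.7 -327.1] [ 627.6 -302.7]
200 103 [ 597.7 -307.8  210.9] [ 582.4 -327. ] [ 627.8 -301.6]
220 85 [ 595.6 -310.   228.7] [ 581.3 -327.9] [ 627.6 -300.8]
```

```bash
cat > pl.py <<'E'
from h import *
import sys
np.set_printoptions(precision=3,suppress=True)
BX,BY,BW=573.,7.,-0.14
def bath(x,y,z): c,q=np.cos(BW),np.sin(BW); return np.array([BX+c*x-q*y,BY+q*x+c*y,z])
def frame(z,x):
    z=np.array(z,float); z/=np.linalg.norm(z); x=np.array(x,float); x-=z*(x@z); x/=np.linalg.norm(x)
    return np.stack([x,np.cross(z,x),z],1)
def yawdown(deg): a=np.radians(deg); return frame([0,0,-1],[np.cos(a),np.sin(a),0])
def plan(*tg):
    """targets (pos,Rot): offsets/turns relative to now"""
    s=observe(); p=np.array(s["position"]); M=rot(s["tool_rot"])
    print("now",p.round(1),"J",np.array(s["joint_pos"]).round(2),"t",round(s["time"],2),"F",np.array(s["force"]).round(1),"w",round(s["grip_width"]*85.4,1))
    for q,N in tg:
        o=M.T@(np.array(q)-p)/60; w=R.from_matrix(M.T@N).as_rotvec(degrees=True)/10
        print("offset",o.round(3).tolist(),"turn",w.round(3).tolist(),"rows>=",round(max(np.linalg.norm(o)*60/62.5,np.linalg.norm(w)*10/10.7),1))
E
python3 - <<'E'
from pl import *
plan(([430,-100,330],yawdown(97)),([430,-100,330],frame([np.cos(.12)*.94,np.sin(.12)*.94,-.342],[-.12,.993,0])))
E
```

```text
now [235.8 578.8 223.2] J [ 1.08  0.28 -0.03  1.27 -0.    1.47] t 0.6 F [-0.8  1.   0.2] w 85.5
offset [-9.256, 7.266, -1.779] turn [0.0, 0.0, -2.917] rows>= 11.4
offset [-9.256, 7.266, -1.779] turn [-6.842, 1.772, -2.531] rows>= 11.4
```

```bash
python3 -m pendant '{"offset":[[0,0,-1],[-0.93,0.73,-1.78],[-1.85,1.45,-1.78],[-2.8,2.2,-1.78],[-3.7,2.9,-1.78],[-4.6,3.6,-1.78],[-5.5,4.3,-1.78],[-6.4,5.0,-1.78],[-7.4,5.8,-1.78],[-8.3,6.5,-1.78]],"turn":[[0,0,0],[0,0,-0.3],[0,0,-0.6],[0,0,-0.9],[0,0,-1.2],[0,0,-1.5],[0,0,-1.8],[0,0,-2.1],[0,0,-2.4],[0,0,-2.9]],"gripper":[85,85,85,85,85,85,85,85,85,85]}'
python3 - <<'E'
from pl import *
T=frame([np.cos(.12)*.94,np.sin(.12)*.94,-.342],[-.12,.993,0])
g=np.array([589,-313,205]); z=T[:,2]
plan(([430,-200,330],T),(g-z*(6+110),T))
E
```

```text
time: 1.85
position: [387.1, 46.5, 330.5]
tool_rot: [0.001, 0.663, 0.749, 0.001]
force: [0.6, 0.4, 0.1]
grip_width: 0.997
now [387.1  46.5 330.5] J [-0.05 -0.19 -0.3   1.47  0.   -0.17] t 1.85 F [0.6 0.4 0.1] w 85.1
offset [-4.164, 0.209, 0.009] turn [-6.99, -0.007, 0.011] rows>= 6.5
offset [-6.352, 0.79, 1.432] turn [-6.99, -0.007, 0.011] rows>= 6.5
```

```bash
python3 -m pendant '{"offset":[[-0.7,0,0],[-1.4,0,0],[-2.1,0.1,0],[-2.9,0.1,0],[-3.6,0.2,0],[-4.2,0.2,0],[-4.2,0.2,0],[-4.2,0.2,0]],"turn":[[-0.9,0,0],[-1.8,0,0],[-2.7,0,0],[-3.6,0,0],[-4.5,0,0],[-5.4,0,0],[-6.3,0,0],[-7,0,0]],"gripper":[85,85,85,85,85,85,85,85]}'
python3 - <<'E'
from pl import *
T=frame([np.cos(.12)*.94,np.sin(.12)*.94,-.342],[-.12,.993,0])
g=np.array([589,-313,205]); z=T[:,2]
plan((g-z*(6+110),T),(g-z*(6+50),T),(g-z*6,T))
E
```

```text
time: 2.85
position: [428.0, -201.2, 329.8]
tool_rot: [0.382, 0.544, 0.611, 0.43]
force: [-0.4, -0.2, -0.3]
grip_width: 0.994
now [ 428.  -201.2  329.8] J [-1.24 -0.42 -0.9   0.57  1.17 -1.  ] t 2.85 F [-0.4 -0.2 -0.3] w 84.9
offset [-2.17, -1.121, 1.075] turn [0.02, 0.018, -0.008] rows>= 2.6
offset [-2.166, -1.124, 2.075] turn [0.02, 0.018, -0.008] rows>= 3.1
offset [-2.164, -1.127, 2.908] turn [0.02, 0.018, -0.008] rows>= 3.6
```

```bash
python3 -m pendant '{"offset":[[-0.7,-0.35,0.35],[-1.4,-0.75,0.7],[-2.17,-1.12,1.07],[-2.17,-1.12,1.07],[-2.17,-1.12,1.07]],"turn":[[0,0,0],[0,0,0],[0,0,0],[0,0,0],[0,0,0]],"gripper":[85,85,85,60,50]}'
python3 - <<'E'
from pl import *
T=frame([np.cos(.12)*.94,np.sin(.12)*.94,-.342],[-.12,.993,0])
g=np.array([589,-313,205]); z=T[:,2]
plan((g-z*(6+50),T),(g-z*6,T))
t=Cam("top");s=Cam("scene")
crop(t,"tp1.png",380,190,540,350,4)
crop(s,"sp1.png",190,80,350,230,4)
E
```

```text
time: 3.48
position: [481.3, -324.9, 244.6]
tool_rot: [0.38, 0.544, 0.613, 0.429]
force: [0.5, 0.8, 0.1]
grip_width: 0.601
now [ 481.3 -324.9  244.6] J [-1.22  0.   -0.8   0.19  1.15 -0.96] t 3.48 F [0.5 0.8 0.1] w 51.3
offset [-0.019, -0.003, 0.99] turn [-0.001, -0.001, -0.01] rows>= 1.0
offset [-0.019, -0.003, 1.823] turn [-0.001, -0.001, -0.01] rows>= 1.8
```

View pics/tp1.png

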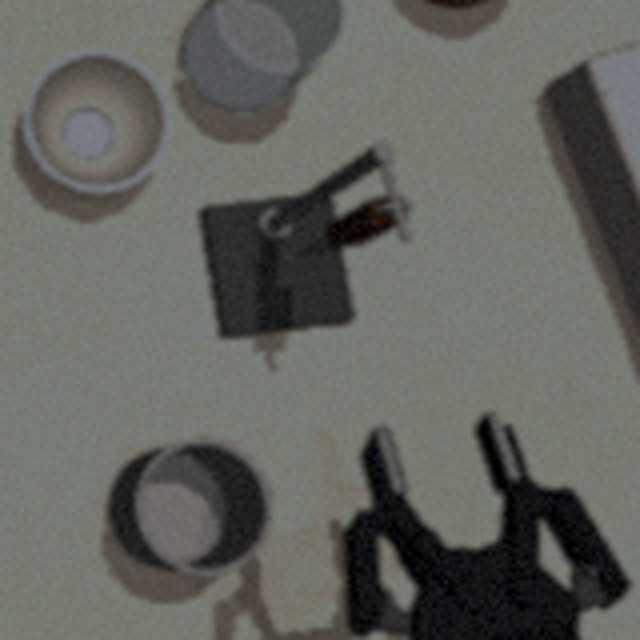

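View pics/sp1.png

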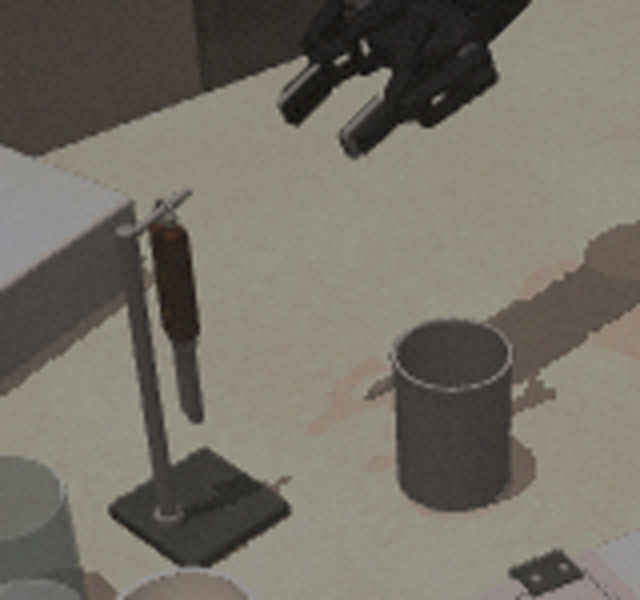

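```bash
python3 -m pendant '{"offset":[[0,0,0.9],[0,0,1.4],[-0.02,0,1.8],[-0.02,0,1.82]],"turn":[[0,0,0],[0,0,0],[0,0,0],[0,0,0]],"gripper":[51,51,51,51]}'
python3 - <<'E'
from pl import *
T=frame([np.cos(.12)*.94,np.sin(.12)*.94,-.342],[-.12,.993,0])
g=np.array([589,-313,205]); z=T[:,2]
plan((g-z*6,T))
t=Cam("top");s=Cam("scene")
crop(t,"tp2.png",420,200,520,300,6)
crop(s,"sp2.png",190,80,310,180,6)
E
```

```text
time: 4.08
position: [583.8, -312.7, 209.0]
tool_rot: [0.381, 0.542, 0.614, 0.429]
force: [-0.4, 0.2, -0.4]
grip_width: 0.595
now [ 583.8 -312.7  209. ] J [-0.99  0.16 -0.81 -0.28  1.   -0.61] t 4.08 F [-0.4  0.2 -0.4] w 50.8
offset [-0.015, -0.033, 0.002] turn [0.005, -0.005, 0.013] rows>= 0.0
```

View pics/tp2.png

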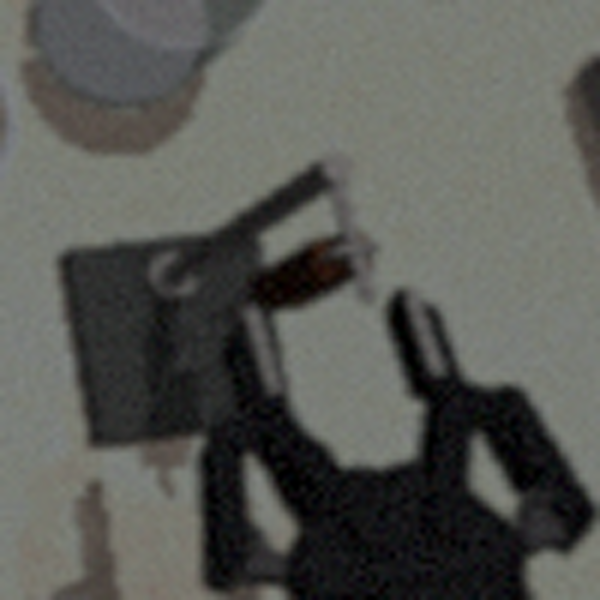

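View pics/sp2.png

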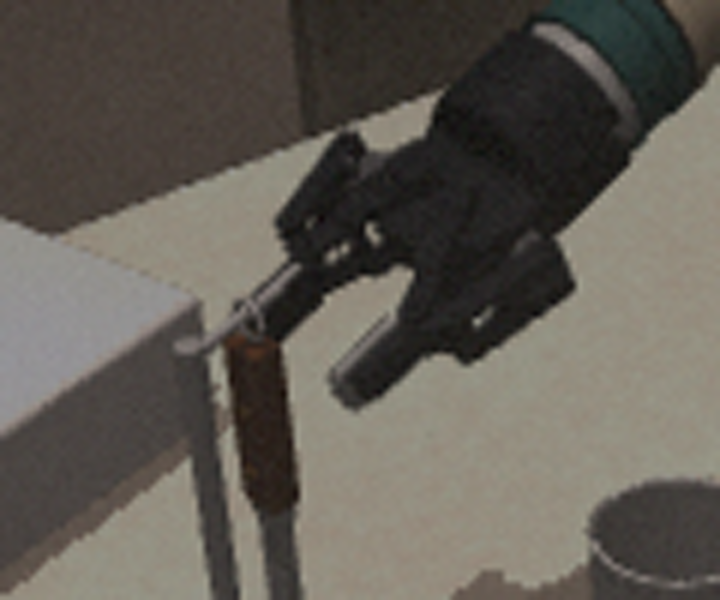

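```bash
cat >> pl.py <<'E'
def tri(t,a,s,b):
    r1,r2=t.ray(*a),s.ray(*b); A=np.stack([r1,-r2],1); k=np.linalg.lstsq(A,s.o-t.o,rcond=None)[0]
    p,q=t.o+k[0]*r1,s.o+k[1]*r2; return ((p+q)/2).round(1),np.linalg.norm(p-q).round(1)
E
python3 - <<'E'
from pl import *
t=Cam("top");s=Cam("scene")
o=observe();M=rot(o["tool_rot"]);p=np.array(o["position"])
for sg in(1,-1):
    q=p+M@[sg*30,0,20]; print("pred tip",q,t.proj(q),s.proj(q))
T=lambda u,v:(420+u/6,200+v/6); S=lambda u,v:(190+u/6,80+v/6)
print("far/right tip",tri(t,T(408,293),s,S(245,330)))
print("left tip",tri(t,T(258,307),s,S(348,402)))
print("eye",tri(t,T(363,262),s,S(252,318)))
print("peg end",tri(t,T(370,298),s,S(302,266)),"peg root",tri(t,T(333,165),s,S(180,348)))
print("handle top",tri(t,T(330,258),s,S(252,345)))
for q in([589,-313,205],[589,-313,241],[589,-313,152]): print(q,t.proj(q),s.proj(q))
E
```

```text
pred tip [ 597.962 -282.3    201.962] [457.057 240.59 ] [237.73  153.798]
pred tip [ 605.076 -341.876  202.053] [483.255 237.601] [222.123 143.987]
far/right tip (array([ 576.3, -345.5,  215. ]), np.float64(1.8))
left tip (array([ 568.9, -288.8,  207.7]), np.float64(10.4))
eye (array([ 584.5, -322.8,  235.4]), np.float64(1.1))
peg end (array([ 565.6, -315.1,  257. ]), np.float64(6.1)) peg root (array([ 621.2, -314. ,  239.8]), np.float64(2.9))
handle top (array([ 588.7, -314.8,  227.6]), np.float64(2.4))
[589, -313, 205] [471.295 244.282] [233.782 145.829]
[589, -313, 241] [476.549 241.32 ] [232.152 133.308]
[589, -313, 152] [464.208 248.278] [236.056 163.31 ]
```

```bash
python3 - <<'E'
from pl import *
plan()
t=Cam("top");s=Cam("scene")
crop(t,"tp3.png",430,210,510,290,7)
crop(s,"sp3.png",200,90,300,190,6)
o=observe();M=rot(o["tool_rot"]);p=np.array(o["position"])
for d in (0,20,40):
    q=p+M@[0,0,d]; print(d,q,t.proj(q),s.proj(q))
E
```

```text
now [ 582.9 -314.3  208.8] J [-0.99  0.16 -0.81 -0.28  1.   -0.61] t 4.28 F [-0.   0.5 -0.8] w 50.8
0 [ 582.858 -314.62   208.503] [472.671 246.691] [235.36 143.46]
20 [ 601.525 -312.407  201.673] [470.252 239.121] [229.776 148.89 ]
40 [ 620.193 -310.194  194.844] [467.882 231.705] [224.145 154.364]
```

View pics/tp3.png

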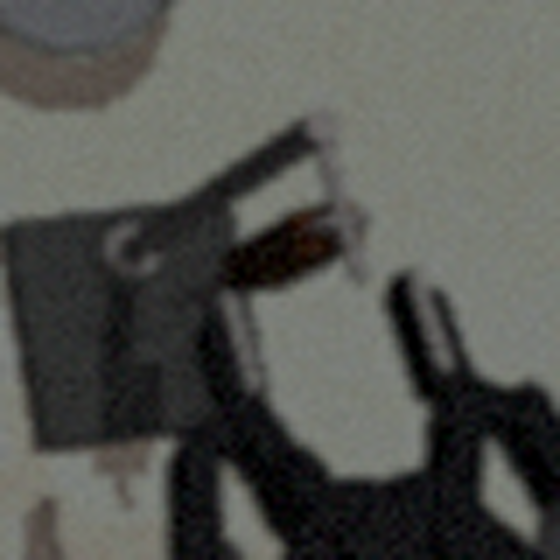

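View pics/sp3.png

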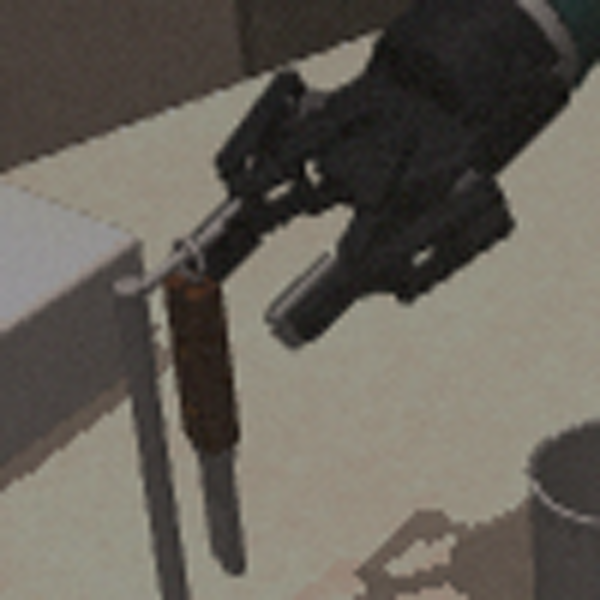

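```bash
python3 - <<'E'
from pl import *
t=Cam("top");s=Cam("scene")
print(tri(t,(475,297.5),s,(277.5,117.5)),tri(t,(502.5,293.7),s,(262.5,108.7)))
# sanity: base of robot, and gripper cloud
P=t.cloud()
o=observe();M=rot(o["tool_rot"]);p=np.array(o["position"])
for n,c in(("t",t),("s",s)):
    C=c.cloud().reshape(-1,3); C=C[~np.isnan(C).any(1)]
    L=(C-p)@M
    m=(abs(L[:,0])<60)&(abs(L[:,1])<35)&(L[:,2]>-60)&(L[:,2]<40)&(C[:,2]>100)
    for a in range(-60,40,8):
        k=m&(L[:,2]>=a)&(L[:,2]<a+8); 
        for sg in(1,-1):
            kk=k&(sg*L[:,0]>15); print(n,a,sg,kk.sum(),np.median(L[kk],0) if kk.sum() else '')
E
```

```text
(array([ 465.2, -299.2,  245.2]), np.float64(5.1)) (array([ 472.5, -355.7,  247.7]), np.float64(7.5))
t -60 1 33 [ 39.555  10.884 -56.732]
t -60 -1 39 [-30.909   9.3   -56.67 ]
t -52 1 24 [ 34.043   8.852 -47.165]
t -52 -1 34 [-26.491   5.433 -47.961]
t -44 1 29 [ 35.581   7.078 -40.279]
t -44 -1 29 [-26.039   7.53  -40.12 ]
t -36 1 33 [ 34.782   8.02  -31.122]
t -36 -1 36 [-26.887   8.527 -32.074]
t -28 1 25 [ 34.074   8.081 -23.552]
t -28 -1 30 [-25.542   7.678 -23.615]
t -20 1 12 [ 32.149  10.81  -17.257]
t -20 -1 17 [-24.749   6.823 -16.94 ]
t -12 1 1 [ 32.76   -5.467 -11.651]
t -12 -1 1 [-25.129  -1.178 -11.239]
t -4 1 0 
t -4 -1 0 
t 4 1 0 
t 4 -1 0 
t 12 1 0 
t 12 -1 0 
t 20 1 0 
t 20 -1 0 
t 28 1 0 
t 28 -1 0 
t 36 1 0 
t 36 -1 0 
s -60 1 63 [ 46.593   6.365 -56.658]
s -60 -1 42 [-29.363   8.858 -56.157]
s -52 1 30 [ 37.625   6.472 -48.396]
s -52 -1 27 [-26.811   6.662 -47.825]
s -44 1 30 [ 35.244   6.562 -40.182]
s -44 -1 27 [-26.028   4.528 -40.062]
s -36 1 29 [ 36.882   6.633 -31.032]
s -36 -1 20 [-26.036   1.713 -32.285]
s -28 1 26 [ 36.665   6.035 -24.522]
s -28 -1 17 [-26.328   1.246 -24.377]
s -20 1 34 [ 31.449   4.147 -16.586]
s -20 -1 3 [-24.464   8.481 -16.181]
s -12 1 6 [ 30.898   3.022 -10.491]
s -12 -1 0 
s -4 1 0 
s -4 -1 0 
s 4 1 0 
s 4 -1 0 
s 12 1 0 
s 12 -1 0 
s 20 1 0 
s 20 -1 0 
s 28 1 0 
s 28 -1 0 
s 36 1 0 
s 36 -1 0
```

```bash
python3 - <<'E'
from pl import *
t=Cam("top");s=Cam("scene")
print("scene base",s.proj([0,0,0]),s.proj([0,0,15]),"plate corners->", [s.atz(*q,10)[:2] for q in((419,181),(470,207),(513,181),(462,150))], "top edges",[t.atz(*q,10)[:2] for q in((291,452),(374,450))])
crop(s,"base.png",400,60,540,220,4)
E
```

```text
scene base [464.68  179.525] [465.856 175.527] plate corners-> [array([123.354, -74.437]), array([100.688,  93.339]), array([-94.096, 101.669]), array([-104.297,  -94.154])] top edges [array([ 95.212, 101.665]), array([ 102.082, -105.54 ])]
```

View pics/base.png

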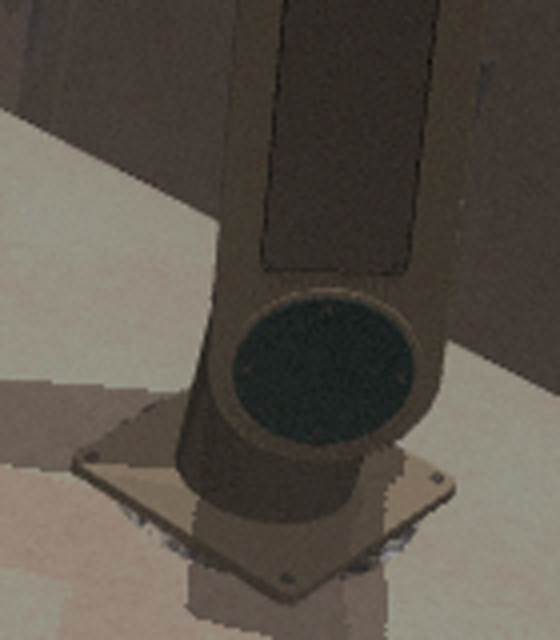

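```bash
python3 - <<'E'
from pl import *
t=Cam("top");s=Cam("scene")
o=observe();M=rot(o["tool_rot"]);p=np.array(o["position"])
for n,c in(("t",t),("s",s)):
    C=c.cloud().reshape(-1,3); C=C[~np.isnan(C).any(1)]
    m=(abs(C[:,0]-588)<18)&(abs(C[:,1]+313)<30)&(C[:,2]>155)&(C[:,2]<225)
    L=(C[m]-p)@M
    hs=cv2.cvtColor(c.im.reshape(-1,1,3),cv2.COLOR_RGB2HSV).reshape(-1,3)
    im=c.im.reshape(-1,3).astype(int); d=c.cloud().reshape(-1,3)
    m=(abs(d[:,0]-588)<20)&(abs(d[:,1]+313)<30)&(d[:,2]>155)&(d[:,2]<232)&(im[:,0]>im[:,2]+12)
    D=d[m]; L=(D-p)@M
    print(n,m.sum(),"world pct5/50/95",np.percentile(D,[5,50,95],axis=0),"local",np.percentile(L,[5,50,95],axis=0))
E
```

```text
t 36 world pct5/50/95 [[ 579.872 -314.102  174.103]
 [ 584.72  -306.522  225.697]
 [ 593.734 -304.65   231.632]] local [[  0.469 -31.052  -8.96 ]
 [  7.581  17.9    -0.102]
 [  9.639  26.243  12.543]]
s 224 world pct5/50/95 [[ 582.836 -323.467  158.536]
 [ 595.186 -308.564  196.163]
 [ 599.146 -303.686  230.337]] local [[-10.811 -42.978  -3.144]
 [  5.26   -6.406  13.269]
 [  9.444  24.578  29.077]]
```

```bash
python3 -m pendant '{"offset":[[-0.05,0,0.2],[-0.05,0,0.4],[-0.05,0,0.6],[-0.05,0,0.6]],"turn":[[0,0,0],[0,0,0],[0,0,0],[0,0,0]],"gripper":[51,51,51,51]}'
python3 - <<'E'
from pl import *
plan()
t=Cam("top");s=Cam("scene")
crop(t,"tp4.png",430,210,510,290,7)
crop(s,"sp4.png",200,90,300,190,6)
E
```

```text
time: 5.18
position: [618.1, -312.3, 194.4]
tool_rot: [0.38, 0.543, 0.613, 0.429]
force: [-0.4, 0.1, -0.3]
grip_width: 0.598
now [ 618.1 -312.3  194.4] J [-0.93  0.23 -0.78 -0.37  0.95 -0.54] t 5.17 F [-0.4  0.1 -0.3] w 51.1
```

View pics/tp4.png

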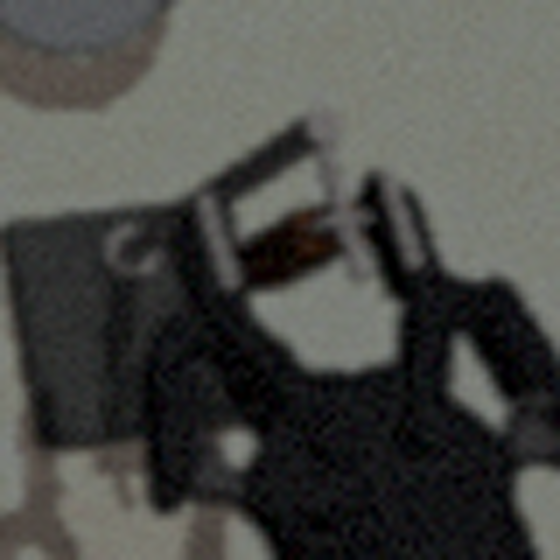

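View pics/sp4.png

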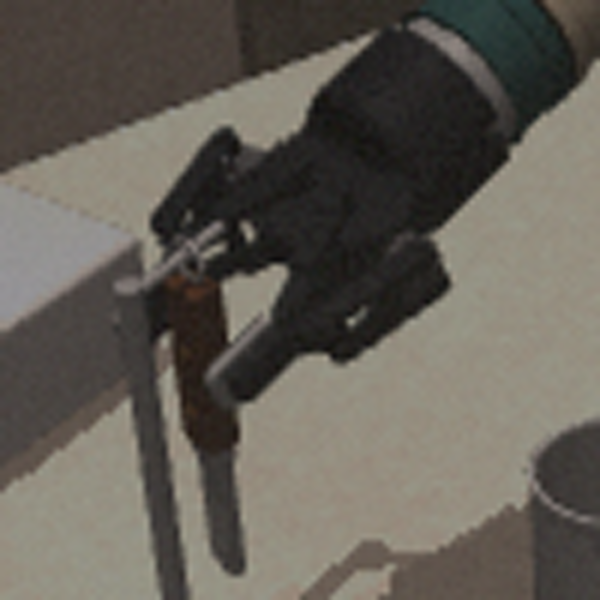

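The handle now sits between the finger pads: in the top crop it is at (290,245) between fingers at (220,240) and (405,230). I'm closing the gripper.

```bash
python3 -m pendant '{"offset":[[0,0,0],[0,0,0],[0,0,0],[0,0,0],[0,0,0],[0,0,0]],"turn":[[0,0,0],[0,0,0],[0,0,0],[0,0,0],[0,0,0],[0,0,0]],"gripper":[40,30,15,10,10,10]}' 60
python3 - <<'E'
from pl import *
plan()
s=Cam("scene")
crop(s,"sp5.png",200,90,300,190,6)
o=observe();M=rot(o["tool_rot"])
print("up in tool",M.T@[0,0,1],"stand -x in tool",M.T@[-np.cos(.12),-np.sin(.12),0])
E
```

```text
time: 6.02
position: [617.3, -313.2, 195.4]
tool_rot: [0.381, 0.544, 0.613, 0.429]
force: [-0.3, -0.5, 1.2]
grip_width: 0.253
now [ 617.3 -313.2  195.4] J [-0.93  0.23 -0.78 -0.37  0.95 -0.54] t 6.03 F [-0.3 -0.5  1.2] w 21.6
up in tool [-0.     0.94  -0.342] stand -x in tool [-0.001 -0.342 -0.94 ]
```

View pics/sp5.png

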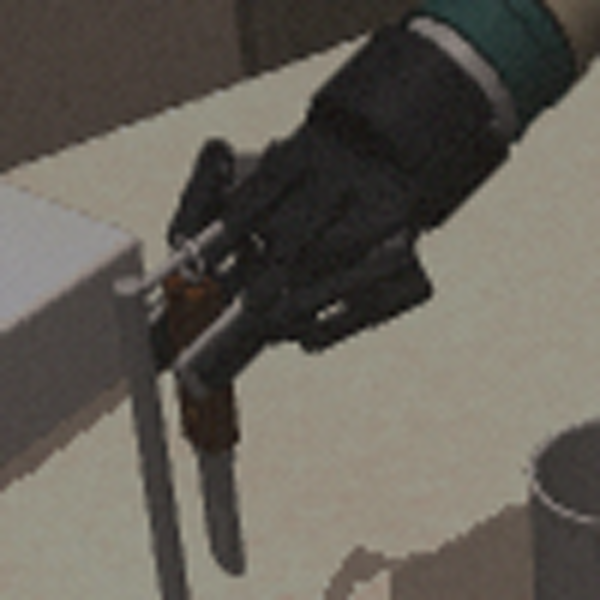

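```bash
python3 -m pendant '{"offset":[[0,0.045,-0.02],[0,0.025,-0.17],[0,0.005,-0.32],[0,-0.015,-0.47],[0,-0.035,-0.62],[0,-0.06,-0.8],[0,0.0,-1.3],[0,0.3,-1.8],[0,0.6,-2.2],[0,0.6,-2.4]],"turn":[[0,0,0],[0,0,0],[0,0,0],[0,0,0],[0,0,0],[0,0,0],[0,0,0],[0,0,0],[0,0,0],[0,0,0]],"gripper":[10,10,10,10,10,10,10,10,10,10]}'
python3 - <<'E'
from pl import *
plan()
s=Cam("scene");t=Cam("top")
crop(s,"sp6.png",190,50,370,230,3.3)
crop(t,"tp6.png",380,190,540,350,3.7)
E
```

```text
time: 7.32
position: [494.6, -329.1, 281.2]
tool_rot: [0.383, 0.543, 0.613, 0.428]
force: [-0.1, -0.5, 0.3]
grip_width: 0.244
now [ 494.6 -329.1  281.2] J [-1.19 -0.04 -0.76  0.23  1.14 -0.9 ] t 7.33 F [-0.1 -0.5  0.3] w 20.9
```

View pics/sp6.png

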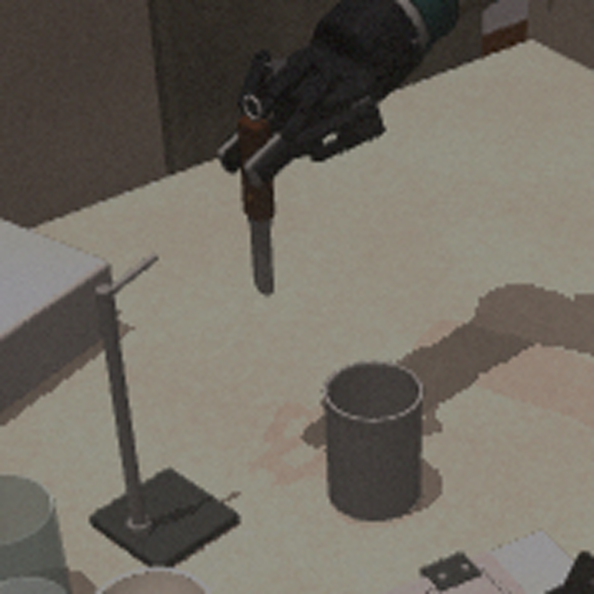

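View pics/tp6.png

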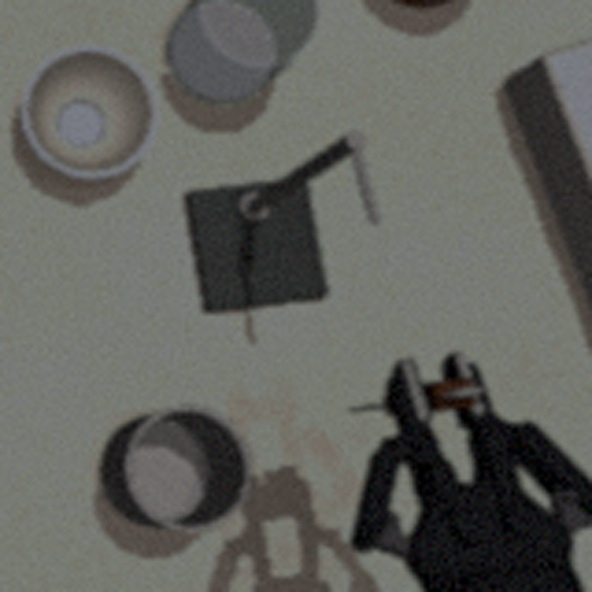

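```bash
python3 - <<'E'
from pl import *
s=Cam("scene");t=Cam("top")
o=observe();M=rot(o["tool_rot"]);p=np.array(o["position"])
e=tri(t,(508.6,296.5),s,(266.7,81.8)); k=tri(t,(475.1,300.3),s,(270.3,138.8))
for q in(e,k): print(q,M.T@(q[0]-p))
C=s.cloud().reshape(-1,3); L=(C-p)@M; im=s.im.reshape(-1,3).astype(int)
m=(np.abs(L[:,0])<20)&(abs(L[:,1])<140)&(L[:,2]>-70)&(L[:,2]<60)&(C[:,2]>150)
w=m&(im[:,0]>im[:,2]+12)
for a,b in((-150,-120),(-120,-100),(-100,-80),(-80,-60),(-60,-40),(-40,-20),(-20,0),(0,20),(20,50)):
    k=m&(L[:,1]>=a)&(L[:,1]<b); kk=w&(L[:,1]>=a)&(L[:,1]<b); print(a,k.sum(),kk.sum(),np.nanmedian(L[k],0) if k.sum() else '',np.nanmedian(L[kk],0) if kk.sum() else '')
E
```

```text
(array([ 463.2, -338.7,  324.6]), np.float64(3.3)) [ -6.927  32.35  -46.606]
(array([ 466.8, -328.1,  166.7]), np.float64(3.6)) [   3.197 -114.373   11.94 ]
-150 0 0  
-120 26 0 [   0.602 -107.671    9.956] 
-100 44 1 [ -0.626 -89.76    3.705] [-11.69  -82.075   1.646]
-80 43 3 [ -0.717 -71.39   -2.984] [-10.294 -77.963  -1.131]
-60 42 18 [  5.862 -48.226  -6.881] [  6.154 -44.495  -7.883]
-40 67 62 [  7.619 -29.641 -12.845] [  7.217 -29.596 -12.649]
-20 64 18 [ -9.415  -6.244 -17.631] [ -6.091 -15.874 -15.17 ]
0 206 45 [  9.661  11.067 -26.887] [  3.436  14.085 -27.433]
20 71 43 [  0.683  26.575 -37.942] [  2.22   24.755 -32.506]
```

```bash
cat >> pl.py <<'E'
XB=np.array([np.cos(BW),np.sin(BW),0]); YB=np.array([-np.sin(BW),np.cos(BW),0]); ZB=np.array([0,0,1.])
TL=np.array([1,-114.,11.]); c20,s20=np.cos(np.radians(20)),np.sin(np.radians(20))
LOC=np.stack([[1,0,0],[0,-c20,s20],[0,s20,c20]],1)
def pry(tip,pitch=0):
    """pose with blade tip at bath point tip, blade along -y_b pitched down by pitch deg"""
    a=np.radians(pitch); D=-YB*np.cos(a)-ZB*np.sin(a); X=-XB; N=-np.cross(X,D)
    M=np.stack([X,D,N],1)@LOC.T
    return bath(*tip)-M@TL,M
E
python3 - <<'E'
from pl import *
a=pry((0,134,200)); b=pry((0,114,77))
print(a[0],b[0],a[1])
plan(([460,-150,340],rot(observe()["tool_rot"])),a,b)
E
```

```text
[608.163 249.352 171.346] [605.372 229.547  48.346] [[-0.99   0.131 -0.048]
 [ 0.14   0.93  -0.339]
 [ 0.    -0.342 -0.94 ]]
now [ 494.9 -328.   278.3] J [-1.19 -0.04 -0.76  0.22  1.14 -0.9 ] t 7.53 F [-0.8  0.1  0.1] w 21.3
offset [3.014, 0.89, -0.565] turn [0.0, 0.0, 0.0] rows>= 3.1
offset [9.332, -0.643, 3.439] turn [7.565, 3.482, -7.466] rows>= 10.5
offset [9.01, -2.598, 4.06] turn [7.565, 3.482, -7.466] rows>= 10.5
```

```bash
python3 -m pendant '{"offset":[[0.7,0.6,-0.2],[1.6,0.9,-0.4],[2.5,0.9,-0.5],[3.3,0.8,-0.4],[4.1,0.7,-0.2],[5.0,0.7,0.2],[5.9,0.6,0.6],[6.8,0.5,1.0],[7.6,0.4,1.5],[8.4,0.2,2.0]],"turn":[[0.3,0.14,-0.3],[0.9,0.42,-0.9],[1.5,0.7,-1.5],[2.1,0.98,-2.1],[2.7,1.26,-2.7],[3.3,1.54,-3.3],[4.0,1.84,-4.0],[4.7,2.16,-4.6],[5.4,2.48,-5.3],[6.1,2.8,-6.0]],"gripper":[10,10,10,10,10,10,10,10,10,10]}'
python3 - <<'E'
from pl import *
a=pry((0,134,200)); b=pry((0,114,77))
plan(a,b)
E
```

```text
time: 8.78
position: [552.5, 190.2, 248.6]
tool_rot: [0.077, 0.181, 0.979, -0.051]
force: [1.6, -1.0, -0.3]
grip_width: 0.251
now [552.5 190.2 248.6] J [ 0.3   0.14 -0.15  1.19 -0.16 -0.91] t 8.78 F [ 1.6 -1.  -0.3] w 21.4
offset [-0.298, 1.345, 1.26] turn [1.461, 0.684, -1.429] rows>= 2.0
offset [-0.024, 1.171, 3.312] turn [1.461, 0.684, -1.429] rows>= 3.4
```

```bash
python3 -m pendant '{"offset":[[-0.1,0.5,0.4],[-0.2,0.9,0.8],[-0.3,1.34,1.26],[-0.3,1.34,1.26],[-0.3,1.34,1.26]],"turn":[[0.5,0.23,-0.48],[1.0,0.46,-0.96],[1.46,0.68,-1.43],[1.46,0.68,-1.43],[1.46,0.68,-1.43]],"gripper":[10,10,10,10,10]}'
python3 - <<'E'
from pl import *
a=pry((0,134,200)); b=pry((0,114,77))
plan(a,b)
s=Cam("scene");t=Cam("top")
crop(s,"sp7.png",270,180,430,330,4)
crop(t,"tp7.png",200,190,360,340,4)
print(t.proj(bath(0,134,200)),s.proj(bath(0,134,200)))
E
```

```text
time: 9.4
position: [606.6, 245.5, 170.3]
tool_rot: [-0.013, 0.071, 0.982, -0.172]
force: [-0.2, -0.3, -0.0]
grip_width: 0.248
now [606.6 245.5 170.3] J [ 0.42  0.5   0.15  1.41 -0.29 -0.98] t 9.4 F [-0.2 -0.3 -0. ] w 21.1
offset [-0.017, 0.057, -0.039] turn [0.011, -0.018, -0.024] rows>= 0.1
offset [-0.022, 0.441, 2.002] turn [0.011, -0.018, -0.024] rows>= 2.0
[271.703 242.777] [358.644 250.278]
```

View pics/sp7.png

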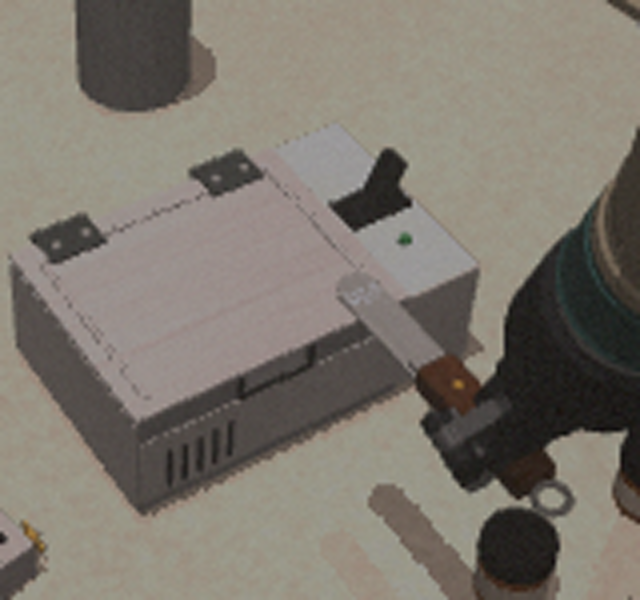

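View pics/tp7.png

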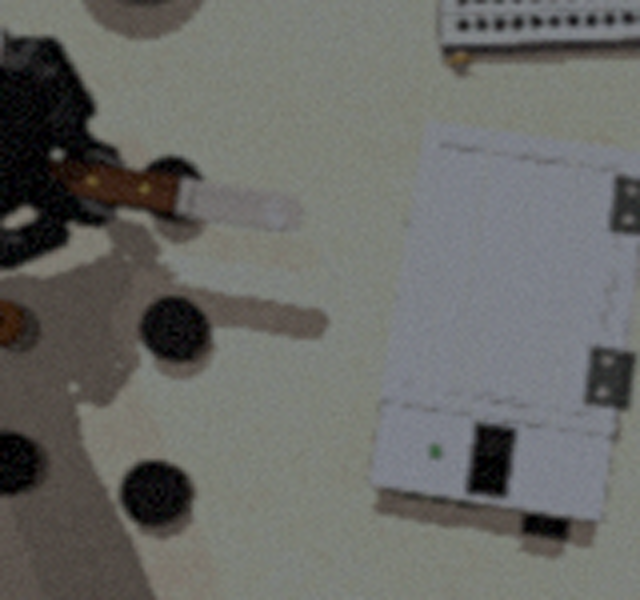

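```bash
python3 - <<'E'
from pl import *
s=Cam("scene");t=Cam("top")
o=observe();M=rot(o["tool_rot"]);p=np.array(o["position"])
k=tri(t,(275,242.8),s,(357,249.3)); print(k,M.T@(k[0]-p), bath(0,134,200))
print("notch proj",s.proj(bath(0,74,77)),[ (s.proj(bath(*q))-[270,180])*4 for q in((22,74,69),(-22,74,69),(-22,74,85),(22,74,85),(91,75,88),(-144,74,85))])
C=t.cloud().reshape(-1,3)-bath(0,0,0); Lb=np.stack([C@XB,C@YB,C@ZB],1)
m=(abs(Lb[:,0])<60)&(Lb[:,1]>115)&(Lb[:,1]<215)&(Lb[:,2]>150)&(Lb[:,2]<240)
for a in range(120,215,12):
    k=m&(Lb[:,1]>=a)&(Lb[:,1]<a+12); print(a,k.sum(),np.median(Lb[k],0) if k.sum() else '')
C=s.cloud().reshape(-1,3)-bath(0,0,0); Lb=np.stack([C@XB,C@YB,C@ZB],1)
m=(abs(Lb[:,0])<40)&(Lb[:,1]>115)&(Lb[:,1]<215)&(Lb[:,2]>150)&(Lb[:,2]<240)
for a in range(120,215,12):
    k=m&(Lb[:,1]>=a)&(Lb[:,1]<a+12); print(a,k.sum(),np.median(Lb[k],0) if k.sum() else '')
E
```

```text
(array([591.4, 133.3, 197.6]), np.float64(2.2)) [  -0.49  -113.951   16.206] [591.699 139.689 200.   ]
notch proj [338.894 271.499] [array([242.155, 390.907]), array([307.175, 360.018]), array([308.835, 341.205]), array([243.141, 372.13 ]), array([136.754, 420.328]), array([480.725, 260.291])]
120 16 [  0.716 129.634 202.208]
132 51 [ -0.731 137.745 202.425]
144 51 [ -0.538 150.174 202.751]
156 49 [  0.44  161.771 202.574]
168 49 [  0.025 173.739 202.984]
180 55 [  0.746 185.827 202.834]
192 55 [ -1.017 198.227 208.187]
204 50 [ -0.642 209.655 209.45 ]
120 19 [  0.601 129.125 201.721]
132 52 [  1.815 138.577 202.005]
144 54 [  2.617 149.659 201.536]
156 51 [  1.033 162.842 201.992]
168 60 [  2.77  175.013 201.943]
180 45 [  3.019 185.225 202.164]
192 56 [  5.175 199.616 207.592]
204 61 [  6.577 209.875 208.9  ]
```

```bash
sed -i 's/TL=np.array(.*; c20/TL=np.array([0,-117.,12.5]); c20/' pl.py; python3 - <<'E'
from pl import *
f=lambda y:(0,y,77+(y-72)*np.tan(np.radians(12)))
plan(pry((0,110,115),12),pry(f(110),12),pry(f(85),12),pry(f(44),12))
E
```

```text
now [607.4 244.9 174.4] J [ 0.42  0.5   0.15  1.41 -0.29 -0.98] t 9.6 F [-0.  -0.1 -0. ] w 21.2
offset [0.017, 0.155, 1.066] turn [-1.17, 0.012, -0.039] rows>= 1.1
offset [0.019, 0.324, 1.535] turn [-1.17, 0.012, -0.039] rows>= 1.5
offset [0.017, -0.039, 1.759] turn [-1.17, 0.012, -0.039] rows>= 1.7
offset [0.013, -0.633, 2.126] turn [-1.17, 0.012, -0.039] rows>= 2.1
```

```bash
python3 -m pendant '{"offset":[[0.02,0.1,0.5],[0.02,0.15,1.05],[0.02,0.32,1.5],[0.02,0.32,1.53],[0.02,0.32,1.53]],"turn":[[-0.6,0,0],[-1.17,0,0],[-1.17,0,0],[-1.17,0,0],[-1.17,0,0]],"gripper":[10,10,10,10,10]}'
cat >> pl.py <<'E'
def bladescan(c):
    C=c.cloud().reshape(-1,3)-bath(0,0,0); Lb=np.stack([C@XB,C@YB,C@ZB],1)
    im=c.im.reshape(-1,3)
    m=(abs(Lb[:,0])<30)&(Lb[:,1]>80)&(Lb[:,1]<190)&(Lb[:,2]>60)&(Lb[:,2]<140)
    for a in range(80,190,10):
        k=m&(Lb[:,1]>=a)&(Lb[:,1]<a+10); print(a,k.sum(),np.median(Lb[k],0) if k.sum() else '')
E
python3 - <<'E'
from pl import *
s=Cam("scene");t=Cam("top")
bladescan(t);bladescan(s)
f=lambda y:(0,y,77+(y-72)*np.tan(np.radians(12)))
for i in range(3): Cam("top"); plan(pry(f(110),12),pry(f(44),12))
crop(s,"sp8.png",270,200,430,330,4)
E
```

```text
time: 10.22
position: [604.9, 232.6, 80.8]
tool_rot: [-0.004, 0.073, 0.995, -0.07]
force: [0.3, -0.9, -1.3]
grip_width: 0.243
80 0 
90 0 
100 0 
110 21 [ -0.262 115.712  86.278]
120 36 [ -0.032 125.096  88.979]
130 34 [  0.147 135.145  90.357]
140 36 [ -0.2   145.069  92.798]
150 35 [ -0.163 155.196  95.362]
160 36 [ -0.172 165.092  97.022]
170 37 [ -0.515 174.959 101.215]
180 40 [ -1.044 184.669 108.225]
80 0 
90 0 
100 1 [ -6.216 108.077  81.779]
110 24 [  0.54  115.421  86.757]
120 36 [  2.355 125.301  88.755]
130 34 [  0.31  135.155  90.235]
140 31 [  2.404 145.022  92.382]
150 38 [  0.893 154.738  94.644]
160 34 [  1.402 164.99   97.022]
170 25 [  4.327 175.06  101.658]
180 31 [  2.962 184.753 108.066]
now [605.5 233.2  80.8] J [ 0.33  0.46 -0.08  1.09 -0.13 -1.1 ] t 10.38 F [ 0.7  0.2 -0.5] w 21.2
offset [0.01, -0.017, -0.004] turn [-0.006, 0.014, -0.03] rows>= 0.0
offset [0.006, -1.073, 0.382] turn [-0.006, 0.014, -0.03] rows>= 1.1
now [605.3 233.2  80.4] J [ 0.33  0.46 -0.08  1.09 -0.13 -1.1 ] t 10.43 F [ 0.3  0.3 -0.9] w 21.1
offset [0.007, -0.016, -0.01] turn [-0.007, 0.012, -0.03] rows>= 0.0
offset [0.003, -1.073, 0.376] turn [-0.007, 0.012, -0.03] rows>= 1.1
now [605.1 233.1  80.1] J [ 0.33  0.47 -0.08  1.09 -0.13 -1.1 ] t 10.47 F [-0.9 -0.6 -0.5] w 21.2
offset [0.004, -0.015, -0.017] turn [-0.009, 0.009, -0.029] rows>= 0.0
offset [-0.001, -1.071, 0.37] turn [-0.009, 0.009, -0.029] rows>= 1.1
```

View pics/sp8.png

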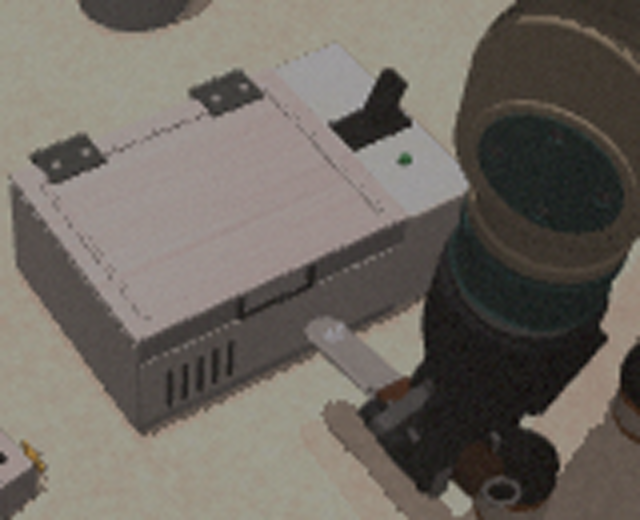

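```bash
python3 -m pendant '{"offset":[[0,-0.25,0.09],[0,-0.5,0.175],[0,-0.7,0.245],[0,-0.9,0.31],[0,-1.07,0.37],[0,-1.07,0.37]],"turn":[[0,0,0],[0,0,0],[0,0,0],[0,0,0],[0,0,0],[0,0,0]],"gripper":[10,10,10,10,10,10]}'
python3 - <<'E'
from pl import *
s=Cam("scene");t=Cam("top")
bladescan(t)
crop(s,"sp9.png",270,200,430,330,4)
plan()
M=rot(observe()["tool_rot"]); print("up in tool",M.T@ZB,"-y_b",M.T@-YB)
E
```

```text
time: 11.22
position: [594.0, 165.5, 65.6]
tool_rot: [-0.006, 0.073, 0.995, -0.071]
force: [0.5, 0.8, 0.0]
grip_width: 0.247
80 34 [-1.719 84.646 78.57 ]
90 34 [-2.102 95.023 81.77 ]
100 38 [ -1.717 105.112  85.057]
110 38 [ -2.955 115.16   92.099]
120 36 [ -2.498 125.28   94.876]
130 38 [ -2.69  134.811  96.891]
140 37 [ -1.988 145.245  98.95 ]
150 85 [ -3.766 156.371 101.899]
160 28 [-16.163 163.095 106.095]
170 4 [-27.403 170.587 125.751]
180 0 
now [594.6 166.5  65.9] J [ 0.23  0.42 -0.18  1.02 -0.13 -1.19] t 11.32 F [-0.1 -0.1  0.2] w 20.8
up in tool [-0.    -0.141 -0.99 ] -y_b [-0.005 -0.99   0.141]
```

View pics/sp9.png

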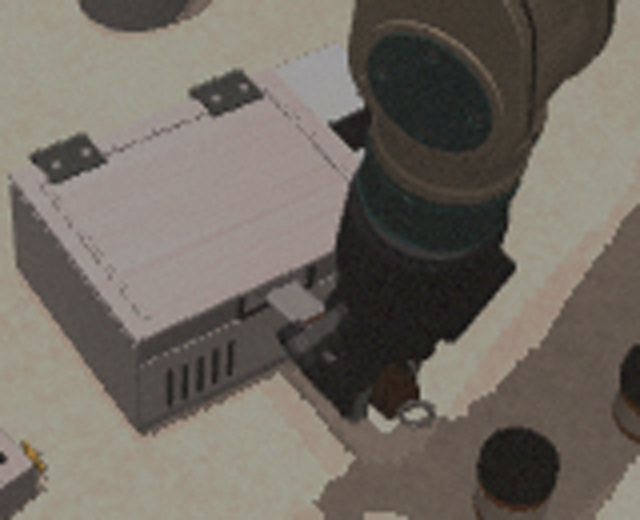

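```bash
python3 - <<'E'
from pl import *
M=rot(observe()["tool_rot"])
for th in(0,.05,.1,.2,.3,.4,.5,.6,.7,.8,.9,1.0,1.1,1.2,1.3,1.4,1.5):
    y=-72+115*np.cos(th)+3*np.sin(th); z=86.5+115*np.sin(th)-3*np.cos(th)
    print(th,(M.T@((y-43)*YB+(z-71)*ZB)/60).round(2))
E
```

```text
0 [-0.   -0.03 -0.21]
0.05 [-0.   -0.04 -0.3 ]
0.1 [-0.   -0.06 -0.4 ]
0.2 [-0.   -0.11 -0.58]
0.3 [-0.   -0.18 -0.76]
0.4 [-0.   -0.27 -0.93]
0.5 [-0.   -0.37 -1.09]
0.6 [-0.   -0.49 -1.24]
0.7 [-0.   -0.62 -1.38]
0.8 [-0.   -0.77 -1.51]
0.9 [-0.   -0.92 -1.61]
1.0 [-0.01 -1.09 -1.71]
1.1 [-0.01 -1.27 -1.78]
1.2 [-0.01 -1.45 -1.84]
1.3 [-0.01 -1.64 -1.88]
1.4 [-0.01 -1.83 -1.9 ]
1.5 [-0.01 -2.02 -1.9 ]
```

```bash
python3 -m pendant '{"offset":[[0,-0.03,-0.1],[0,-0.03,-0.2],[0,-0.05,-0.35],[0,-0.08,-0.48],[0,-0.14,-0.66],[0,-0.22,-0.84],[0,-0.27,-0.93],[0,-0.32,-1.01],[0,-0.37,-1.09],[0,-0.37,-1.09]],"turn":[[0,0,0],[0,0,0],[0,0,0],[0,0,0],[0,0,0],[0,0,0],[0,0,0],[0,0,0],[0,0,0],[0,0,0]],"gripper":[10,10,10,10,10,10,10,10,10,10]}'
python3 - <<'E'
from pl import *
s=Cam("scene");t=Cam("top")
crop(s,"sp10.png",270,180,430,330,4)
plan()
M=rot(observe()["tool_rot"])
for th in(.5,.6,.7,.8,.9,1.0,1.1,1.2,1.3,1.4,1.5,1.55):
    f=lambda th:(-72+115*np.cos(th)+3*np.sin(th))*YB+( 86.5+115*np.sin(th)-3*np.cos(th))*ZB
    print(th,(M.T@(f(th)-f(.5))/60).round(2))
E
```

```text
time: 12.58
position: [592.9, 153.6, 134.2]
tool_rot: [-0.005, 0.073, 0.995, -0.071]
force: [0.6, 0.6, -1.2]
grip_width: 0.249
now [592.6 153.4 133.8] J [ 0.21  0.35 -0.12  1.14 -0.13 -1.21] t 12.68 F [ 0.5  1.  -0.8] w 21.6
0.5 [0. 0. 0.]
0.6 [-0.   -0.12 -0.15]
0.7 [-0.   -0.25 -0.29]
0.8 [-0.   -0.4  -0.41]
0.9 [-0.   -0.56 -0.52]
1.0 [-0.   -0.72 -0.61]
1.1 [-0.   -0.9  -0.69]
1.2 [-0.01 -1.08 -0.75]
1.3 [-0.01 -1.27 -0.78]
1.4 [-0.01 -1.46 -0.8 ]
1.5 [-0.01 -1.65 -0.81]
1.55 [-0.01 -1.75 -0.8 ]
```

View pics/sp10.png

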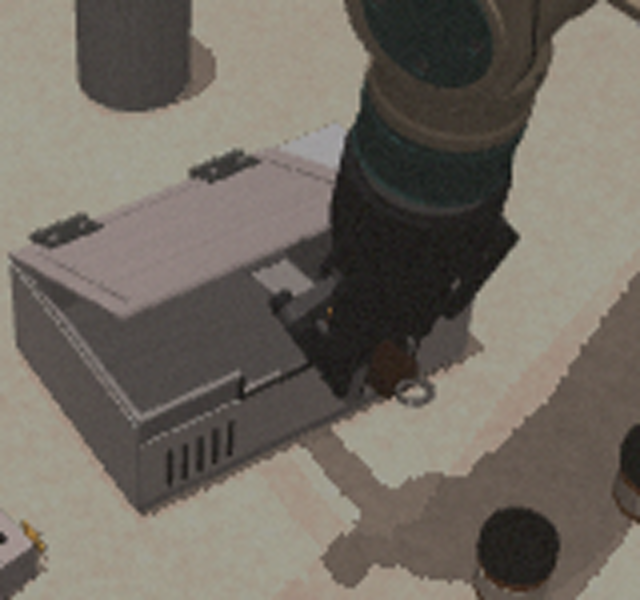

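```bash
python3 -m pendant '{"offset":[[0,-0.12,-0.15],[0,-0.25,-0.29],[0,-0.4,-0.41],[0,-0.56,-0.52],[0,-0.72,-0.61],[0,-0.9,-0.69],[0,-1.08,-0.75],[0,-1.27,-0.78],[0,-1.46,-0.8],[0,-1.62,-0.81]],"turn":[[0,0,0],[0,0,0],[0,0,0],[0,0,0],[0,0,0],[0,0,0],[0,0,0],[0,0,0],[0,0,0],[0,0,0]],"gripper":[10,10,10,10,10,10,10,10,10,10]}'
python3 - <<'E'
from pl import *
s=Cam("scene");t=Cam("top")
crop(s,"sp11.png",270,160,430,310,4)
crop(t,"tp11.png",270,190,430,340,4)
plan()
E
```

```text
time: 13.92
position: [579.6, 64.6, 195.8]
tool_rot: [-0.005, 0.072, 0.995, -0.071]
force: [-0.4, 1.5, -0.4]
grip_width: 0.248
now [579.8  64.  195.9] J [ 0.07  0.25 -0.13  1.22 -0.14 -1.35] t 14.03 F [ 0.4  0.2 -0.7] w 21.2
```

View pics/sp11.png

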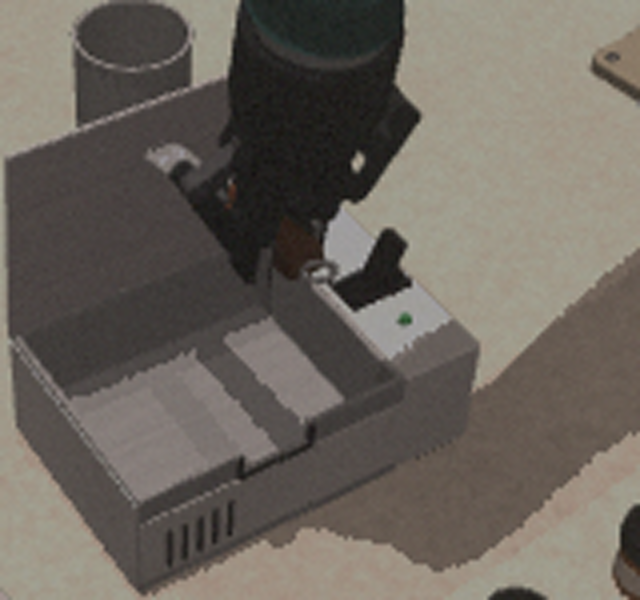

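View pics/tp11.png

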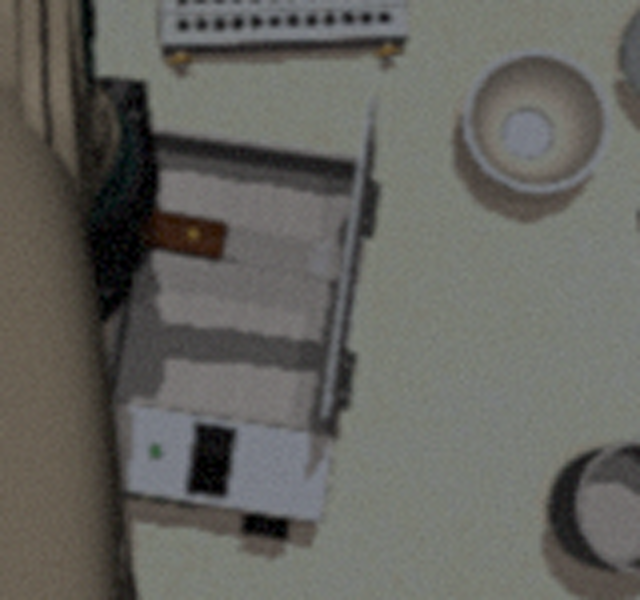

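```bash
cat >> pl.py <<'E'
def coverangle(c):
    C=c.cloud().reshape(-1,3)-bath(0,0,0); L=np.stack([C@XB,C@YB,C@ZB],1)
    m=(L[:,0]>-70)&(L[:,0]<85)&(L[:,1]>-110)&(L[:,1]<70)&(L[:,2]>105)&(L[:,2]<245)
    r=np.hypot(L[:,1]+72,L[:,2]-86.5); th=np.arctan2(L[:,2]-86.5,L[:,1]+72)
    k=m&(th>0.9)&(r<150)&(r>40); h,e=np.histogram(th[k],np.arange(.9,1.9,.05)); print("hist",list(zip(e.round(2),h)))
E
python3 - <<'E'
from pl import *
s=Cam("scene");coverangle(s)
M=rot(observe()["tool_rot"]); print(M.T@-YB, M.T@ZB)
E
```

```text
hist [(np.float64(0.9), np.int64(0)), (np.float64(0.95), np.int64(0)), (np.float64(1.0), np.int64(0)), (np.float64(1.05), np.int64(0)), (np.float64(1.1), np.int64(0)), (np.float64(1.15), np.int64(0)), (np.float64(1.2), np.int64(6)), (np.float64(1.25), np.int64(13)), (np.float64(1.3), np.int64(14)), (np.float64(1.35), np.int64(19)), (np.float64(1.4), np.int64(120)), (np.float64(1.45), np.int64(1382)), (np.float64(1.5), np.int64(89)), (np.float64(1.55), np.int64(0)), (np.float64(1.6), np.int64(0)), (np.float64(1.65), np.int64(0)), (np.float64(1.7), np.int64(0)), (np.float64(1.75), np.int64(0)), (np.float64(1.8), np.int64(0))]
[-0.006 -0.99   0.143] [-0.001 -0.143 -0.99 ]
```

```bash
python3 -m pendant '{"offset":[[0,-0.08,0.0],[0,-0.12,0],[0,-0.12,0],[0,0.3,-0.04],[0,0.9,-0.3],[0,1.3,-1.0],[0,1.3,-1.9],[0.5,1.3,-2.6],[1.2,1.3,-2.6],[1.9,1.3,-2.6]],"turn":[[0,0,0],[0,0,0],[0,0,0],[0,0,0],[0,0,0],[0,0,0],[0,0,0],[0,0,0],[0,0,0],[0,0,0]],"gripper":[10,10,10,10,10,10,10,10,10,10]}'
python3 - <<'E'
from pl import *
s=Cam("scene");coverangle(s)
def spat(tip,psi,tilt=20,lean=0):
    # tool heading psi rad, tilt deg below horizontal, spatula as gripped
    a=np.radians(tilt); z=np.array([np.cos(a)*np.cos(psi),np.cos(a)*np.sin(psi),-np.sin(a)])
    M=frame(z,[-np.sin(psi),np.cos(psi),0]); return np.array(tip)-M@TL,M
for psi in(.12,-.5,-1.0):
    a=spat((431,-236,250),psi); print(psi,a[0]); plan(a)
E
```

```text
time: 15.32
position: [480.7, 180.4, 339.8]
tool_rot: [-0.004, 0.072, 0.995, -0.071]
force: [-0.5, -0.1, -0.8]
grip_width: 0.25
hist [(np.float64(0.9), np.int64(0)), (np.float64(0.95), np.int64(0)), (np.float64(1.0), np.int64(0)), (np.float64(1.05), np.int64(0)), (np.float64(1.1), np.int64(0)), (np.float64(1.15), np.int64(0)), (np.float64(1.2), np.int64(0)), (np.float64(1.25), np.int64(0)), (np.float64(1.3), np.int64(0)), (np.float64(1.35), np.int64(0)), (np.float64(1.4), np.int64(4)), (np.float64(1.45), np.int64(217)), (np.float64(1.5), np.int64(1837)), (np.float64(1.55), np.int64(82)), (np.float64(1.6), np.int64(0)), (np.float64(1.65), np.int64(0)), (np.float64(1.7), np.int64(0)), (np.float64(1.75), np.int64(0)), (np.float64(1.8), np.int64(0))]
0.12 [ 459.067 -232.616  364.219]
now [474.6 180.6 339.7] J [ 0.31  0.08 -0.02  1.53 -0.13 -1.11] t 15.38 F [-7.1 -1.3 -0.5] w 21.2
offset [-0.725, -6.841, 0.572] turn [-6.625, -4.143, 6.876] rows>= 9.7
-0.5 [ 455.809 -249.553  364.219]
now [474.6 180.6 339.7] J [ 0.31  0.08 -0.02  1.53 -0.13 -1.11] t 15.38 F [-7.1 -1.3 -0.5] w 21.2
offset [-0.712, -7.126, 0.613] turn [-5.139, -6.014, 10.013] rows>= 11.9
-1.0 [ 446.274 -259.789  364.219]
now [474.6 180.6 339.7] J [ 0.31  0.08 -0.02  1.53 -0.13 -1.11] t 15.38 F [-7.1 -1.3 -0.5] w 21.2
offset [-0.579, -7.315, 0.641] turn [-3.431, -7.439, 12.409] rows>= 13.9
```

```bash
python3 -m pendant '{"offset":[[0.4,-0.5,-0.3],[0.4,-1.2,-0.4],[0.4,-1.9,-0.5],[0.3,-2.6,-0.5],[0.2,-3.3,-0.5],[0.0,-4.0,-0.4],[-0.2,-4.8,-0.2],[-0.4,-5.6,0.1],[-0.6,-6.3,0.4],[-0.72,-6.84,0.57]],"turn":[[-0.66,-0.41,0.69],[-1.32,-0.83,1.38],[-1.99,-1.24,2.06],[-2.65,-1.66,2.75],[-3.31,-2.07,3.44],[-3.98,-2.49,4.13],[-4.64,-2.9,4.81],[-5.3,-3.31,5.5],[-5.96,-3.73,6.19],[-6.62,-4.14,6.88]],"gripper":[10,10,10,10,10,10,10,10,10,10]}'
cat >> pl.py <<'E'
def spat(tip,psi,tilt=20):
    a=np.radians(tilt); z=np.array([np.cos(a)*np.cos(psi),np.cos(a)*np.sin(psi),-np.sin(a)])
    M=frame(z,[-np.sin(psi),np.cos(psi),0]); return np.array(tip)-M@TL,M
E
python3 - <<'E'
from pl import *
s=Cam("scene");t=Cam("top")
crop(s,"sp12.png",250,50,410,210,3.5)
crop(t,"tp12.png",360,240,500,380,4)
a=spat((431,-236,250),.12);plan(a,spat((431,-236,150),.12),spat((431,-236,10),.12))
E
```

```text
time: 16.62
position: [463.7, -235.6, 362.5]
tool_rot: [0.383, 0.546, 0.609, 0.43]
force: [0.8, -1.1, -0.8]
grip_width: 0.246
now [ 462.5 -233.1  357.4] J [-1.17 -0.36 -0.82  0.45  1.12 -0.85] t 16.73 F [-0.6  1.4 -2.2] w 21.2
offset [0.015, 0.088, -0.091] turn [0.0, 0.029, -0.058] rows>= 0.1
offset [0.002, -1.478, 0.479] turn [0.0, 0.029, -0.058] rows>= 1.5
offset [-0.016, -3.671, 1.277] turn [0.0, 0.029, -0.058] rows>= 3.7
```

View pics/sp12.png

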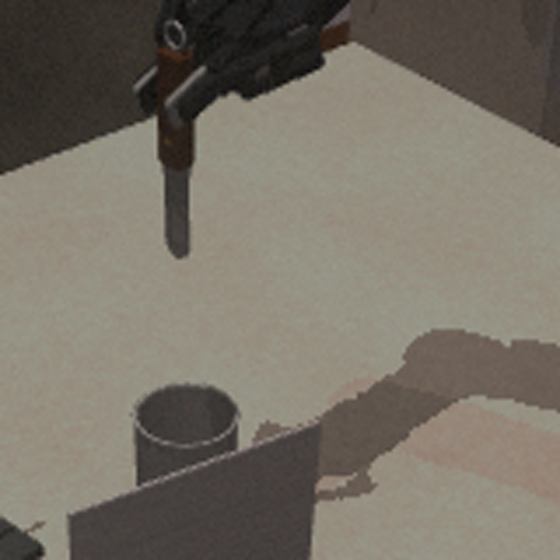

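View pics/tp12.png

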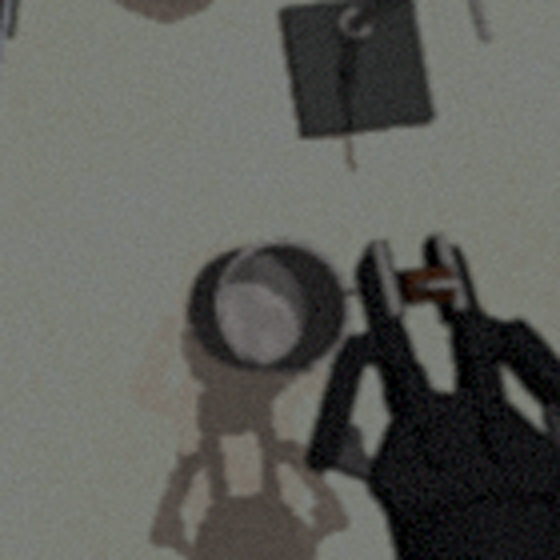

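```bash
python3 -m pendant '{"offset":[[0,-0.5,0.15],[0,-1.0,0.3],[0,-1.5,0.47],[0,-1.85,0.61],[0,-1.85,0.61],[0,-1.85,0.61]],"turn":[[0,0,0],[0,0,0],[0,0,0],[0,0,-0.04],[0,0,-0.04],[0,0,-0.04]],"gripper":[10,10,10,10,10,10]}'
python3 - <<'E'
from pl import *
s=Cam("scene");t=Cam("top")
crop(s,"sp13.png",250,80,370,230,4)
crop(t,"tp13.png",390,260,490,360,6)
plan(spat((431,-236,150),.12),spat((431,-236,10),.12))
print(s.proj((431,-236,125)),t.proj((431,-236,125)))
o=observe();M=rot(o["tool_rot"]);p=np.array(o["position"]);q=p+M@TL;print("tip",q,t.proj(q),s.proj(q))
E
```

```text
time: 17.48
position: [462.0, -233.7, 248.0]
tool_rot: [0.384, 0.54, 0.614, 0.428]
force: [-0.3, -0.1, -0.6]
grip_width: 0.249
now [ 461.9 -233.9  248.3] J [-1.17 -0.19 -0.98  0.12  1.13 -0.88] t 17.57 F [-0.  -0.7 -0.7] w 21.4
offset [0.025, 0.235, -0.132] turn [0.025, 0.015, 0.057] rows>= 0.3
offset [0.049, -1.961, 0.657] turn [0.025, 0.015, 0.057] rows>= 2.0
[303.129 162.766] [431.773 315.686]
tip [ 434.486 -238.455  133.983] [433.637 314.116] [301.5   160.054]
```

View pics/sp13.png

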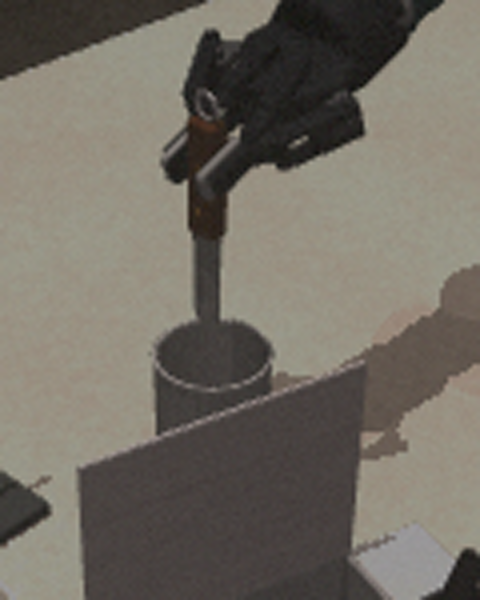

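View pics/tp13.png

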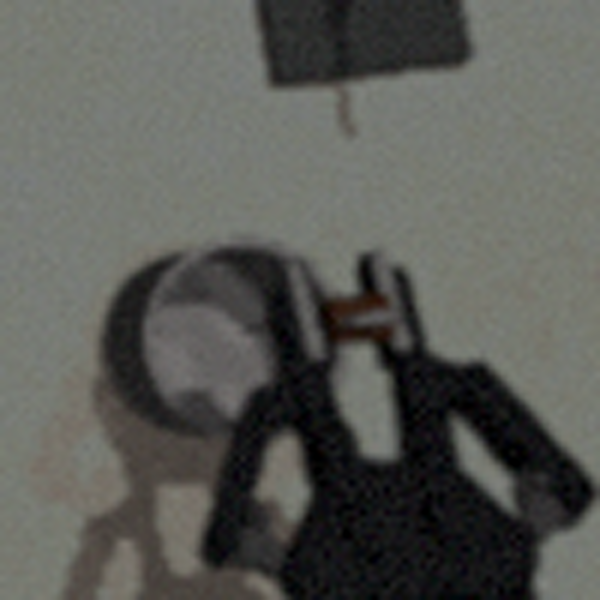

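```bash
python3 -m pendant '{"offset":[[0,-0.3,0.1],[0,-0.6,0.2],[0,-0.9,0.3],[0,-1.2,0.4],[0,-1.2,0.4]],"turn":[[0,0,0],[0,0,0],[0,0,0],[0,0,0],[0,0,0]],"gripper":[10,10,10,10,10]}'
python3 - <<'E'
from pl import *
t=Cam("top");plan(spat((431,-236,10),.12))
o=observe();M=rot(o["tool_rot"]);p=np.array(o["position"]);q=p+M@TL;print("tip",q)
E
```

```text
time: 18.2
position: [459.6, -233.8, 170.3]
tool_rot: [0.383, 0.542, 0.613, 0.429]
force: [0.0, -0.0, -0.4]
grip_width: 0.245
now [ 459.8 -234.2  171.1] J [-1.18  0.01 -1.06 -0.15  1.13 -0.89] t 18.25 F [ 0.9 -0.2 -1.1] w 20.9
offset [0.033, -0.738, 0.255] turn [0.022, 0.011, 0.039] rows>= 0.8
tip [ 432.295 -238.322   56.752]
```

```bash
python3 - <<'E'
from pl import *
t=Cam("top");plan(spat((429,-237,50),.4,26),spat((427,-237,12),.4,26))
E
```

```text
now [ 460.  -234.5  171.6] J [-1.18  0.01 -1.06 -0.15  1.13 -0.89] t 18.3 F [-0.8 -1.  -1.2] w 21.3
offset [0.206, -0.129, 0.178] turn [0.614, 1.494, -0.579] rows>= 1.6
offset [0.215, -0.736, 0.361] turn [0.614, 1.494, -0.579] rows>= 1.6
```

```bash
python3 -m pendant '{"offset":[[0.1,-0.07,0.09],[0.2,-0.13,0.18],[0.2,-0.3,0.23],[0.2,-0.5,0.29],[0.2,-0.65,0.33],[0.2,-0.65,0.33]],"turn":[[0.3,0.75,-0.29],[0.61,1.49,-0.58],[0.61,1.49,-0.58],[0.61,1.49,-0.58],[0.61,1.49,-0.58],[0.61,1.49,-0.58]],"gripper":[10,10,10,10,10,10]}'
python3 - <<'E'
from pl import *
t=Cam("top");s=Cam("scene");plan(spat((427,-237,12),.4,26))
o=observe();M=rot(o["tool_rot"]);p=np.array(o["position"]);q=p+M@TL;print("tip",q)
crop(s,"sp14.png",250,80,370,230,4)
crop(t,"tp14.png",390,260,490,360,6)
E
```

```text
time: 19.05
position: [462.8, -219.9, 126.0]
tool_rot: [0.292, 0.47, 0.706, 0.443]
force: [0.1, -0.1, -0.2]
grip_width: 0.245
now [ 463.2 -220.6  126.8] J [-1.15  0.2  -0.81  0.52  1.12 -1.53] t 19.15 F [-0.7 -0.1 -1.1] w 20.8
offset [-0.018, -0.06, 0.036] turn [0.004, 0.001, -0.016] rows>= 0.1
tip [ 426.209 -235.838   16.151]
```

View pics/sp14.png

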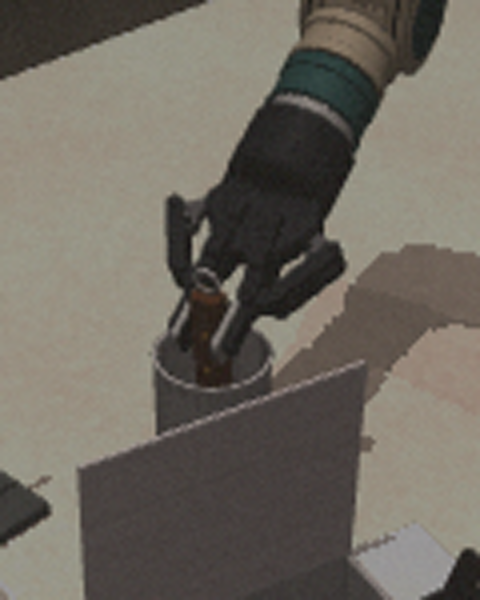

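View pics/tp14.png

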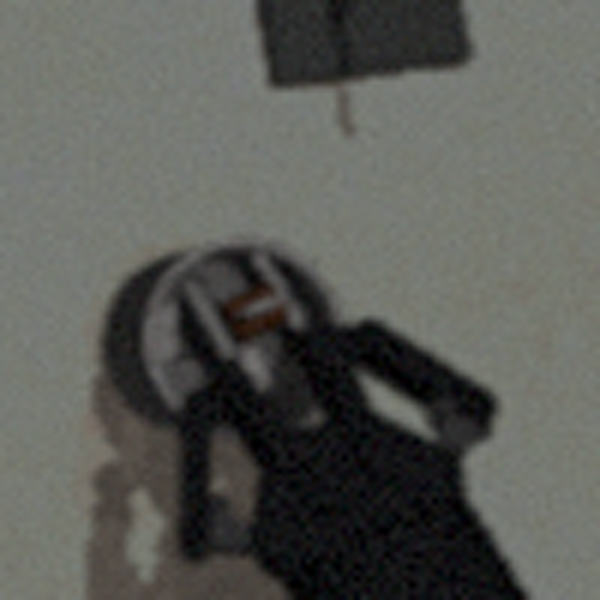

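```bash
python3 -m pendant '{"offset":[[0,0,0],[0,0,0],[0,0,0],[0,0,-0.1],[0,0,-0.4],[0,0,-0.8],[0,0,-1.3],[0,0,-1.8],[0,0,-2.2]],"turn":[[0,0,0],[0,0,0],[0,0,0],[0,0,0],[0,0,0],[0,0,0],[0,0,0],[0,0,0],[0,0,0]],"gripper":[30,42,42,42,42,42,42,42,42]}'
python3 - <<'E'
from pl import *
t=Cam("top");s=Cam("scene");plan()
crop(s,"sp15.png",250,80,370,230,4)
crop(t,"tp15.png",390,260,490,360,6)
save(t.im,"t15.png")
E
```

```text
time: 20.27
position: [353.4, -268.7, 185.8]
tool_rot: [0.293, 0.469, 0.706, 0.442]
force: [0.2, -0.7, -0.8]
grip_width: 0.49
now [ 353.5 -270.4  185.8] J [-1.46  0.19 -0.67  1.24  1.04 -2.17] t 20.38 F [-0.2 -0.5 -0.4] w 42.1
```

View pics/sp15.png

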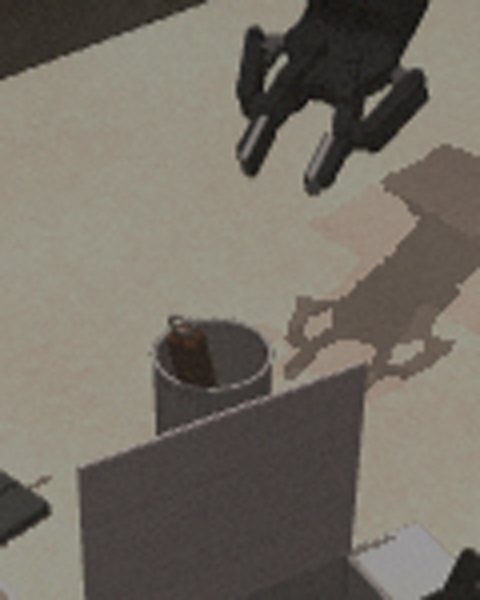

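View pics/tp15.png

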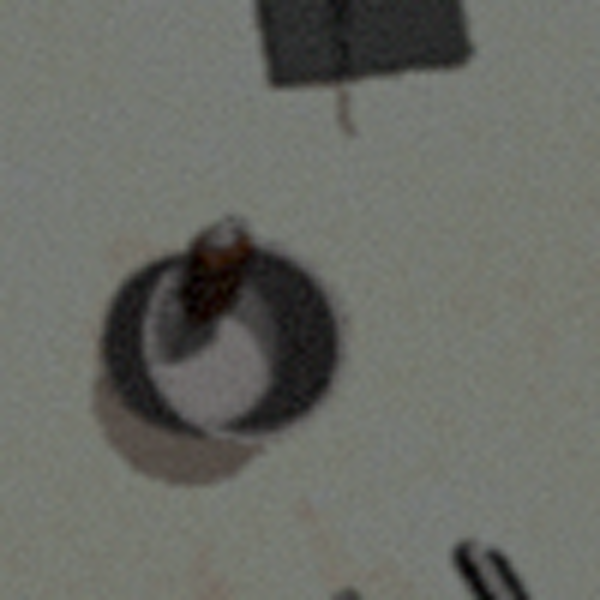

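View pics/t15.png

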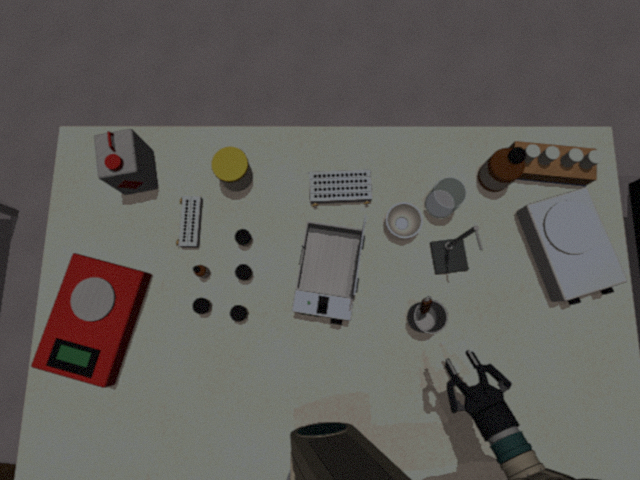

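```bash
python3 - <<'E'
from pl import *
plan(([400,0,330],yawdown(172)),([438,242,240],yawdown(172)))
E
```

```text
now [ 353.5 -270.4  185.8] J [-1.46  0.19 -0.67  1.24  1.04 -2.17] t 20.38 F [-0.2 -0.5 -0.4] w 42.1
offset [3.857, 3.238, 1.15] turn [5.793, 3.304, -5.278] rows>= 7.9
offset [7.336, 2.829, 3.729] turn [5.793, 3.304, -5.278] rows>= 8.4
```

```bash
python3 -m pendant '{"offset":[[0,0.8,-0.4],[0.4,1.5,-0.5],[0.9,2.2,-0.4],[1.5,2.6,-0.1],[2.1,2.9,0.2],[2.7,3.1,0.5],[3.3,3.2,0.9],[3.86,3.24,1.15],[3.86,3.24,1.15],[3.86,3.24,1.15]],"turn":[[0,0,0],[0.6,0.34,-0.55],[1.3,0.74,-1.18],[2.0,1.14,-1.82],[2.7,1.54,-2.46],[3.4,1.94,-3.1],[4.1,2.34,-3.74],[4.8,2.74,-4.37],[5.4,3.08,-4.92],[5.79,3.3,-5.28]],"gripper":[62,62,62,62,62,62,62,62,62,62]}'
python3 - <<'E'
from pl import *
plan(([438,242,180],yawdown(172)))
E
```

```text
time: 21.62
position: [400.2, 4.8, 329.4]
tool_rot: [-0.0, 0.065, 0.998, 0.0]
force: [0.3, -0.1, 0.4]
grip_width: 0.721
now [400.2   4.8 329.4] J [-0.15 -0.17 -0.28  1.46  0.   -1.59] t 21.62 F [ 0.3 -0.1  0.4] w 61.6
offset [-0.111, 4.001, 2.492] turn [0.001, -0.003, 0.053] rows>= 4.5
```

```bash
python3 -m pendant '{"offset":[[0,0.9,0.3],[0,1.8,0.8],[-0.1,2.7,1.4],[-0.1,3.6,2.0],[-0.11,4.0,2.49],[-0.11,4.0,2.49],[-0.11,4.0,2.49]],"turn":[[0,0,0],[0,0,0],[0,0,0.05],[0,0,0.05],[0,0,0.05],[0,0,0.05],[0,0,0.05]],"gripper":[62,62,62,62,62,62,62]}'
cat >> pl.py <<'E'
def jars(t,s,c0s):
    out=[]
    for c0 in c0s:
        r=[]
        for c in(t,s):
            u,v=c.proj([*c0,40]).round().astype(int); w=18
            g=c.im[max(v-w,0):v+w,u-w:u+w].max(2)
            cap=cv2.morphologyEx((g<52).astype(np.uint8),cv2.MORPH_OPEN,np.ones((3,3)))
            a,b,cc,dd=cv2.connectedComponentsWithStats(cap)
            if a<2: r.append(None);continue
            k=1+np.argmax(cc[1:,4]); ys,xs=np.where(b==k)
            q=c.atz(xs.mean()+u-w,ys.mean()+v-w,40)[:2]; r.append((q.round(1).tolist(),int(cc[k,4])))
        out.append(r); print(c0,r)
    return out
def fingers(c):
    o=observe();M=rot(o["tool_rot"]);p=np.array(o["position"])
    C=c.cloud().reshape(-1,3); L=(C-p)@M
    m=(abs(L[:,0])<65)&(abs(L[:,1])<14)&(L[:,2]>-60)&(L[:,2]<30)
    for a in range(-60,30,6):
        k=m&(L[:,2]>=a)&(L[:,2]<a+6); 
        if k.sum(): print(a,[(int((k&(g*L[:,0]>0)).sum()),np.median(L[k&(g*L[:,0]>0)],0).round(1).tolist()) for g in(1,-1) if (k&(g*L[:,0]>0)).sum()])
E
python3 - <<'E'
from pl import *
t=Cam("top");s=Cam("scene"); plan(([438,242,180],yawdown(172)))
jars(t,s,[(638,239),(544,234),(456,340),(438,242)])
fingers(s)
crop(s,"sp16.png",370,180,530,340,4)
E
```

```text
time: 22.5
position: [438.9, 239.9, 181.1]
tool_rot: [0.0, 0.072, 0.997, 0.001]
force: [-0.4, -0.6, 0.3]
grip_width: 0.728
now [439.9 239.5 182.1] J [ 0.37  0.08 -0.35  1.13  0.   -1.06] t 22.6 F [-0.5 -0.4  0. ] w 61.8
offset [0.038, 0.036, 0.036] turn [0.017, 0.012, -0.038] rows>= 0.1
(638, 239) [([636.4, 238.3], 198), ([639.8, 240.5], 328)]
(544, 234) [([542.5, 233.1], 197), ([545.7, 235.3], 292)]
(456, 340) [([456.4, 339.9], 1094), ([457.2, 341.2], 313)]
(438, 242) [([442.3, 263.3], 496), ([438.7, 243.7], 279)]
-60 [(21, [33.1, 5.2, -57.2]), (11, [-42.2, 12.0, -57.8])]
-54 [(35, [31.3, 2.2, -51.0]), (13, [-41.6, 9.7, -49.9])]
-48 [(26, [30.7, 2.2, -44.9]), (17, [-39.5, 8.3, -44.4])]
-42 [(25, [30.2, 5.8, -39.3]), (20, [-41.4, 7.2, -39.6])]
-36 [(23, [30.7, -0.4, -33.0]), (30, [-43.8, 5.1, -33.9])]
-30 [(27, [30.4, 4.0, -26.7]), (22, [-43.1, 6.7, -27.0])]
-24 [(20, [30.8, 2.1, -20.9]), (17, [-38.3, 8.1, -21.6])]
-18 [(14, [30.9, -0.2, -15.8]), (5, [-37.6, 6.5, -14.9])]
-12 [(1, [32.2, 3.9, -11.9])]
```

View pics/sp16.png

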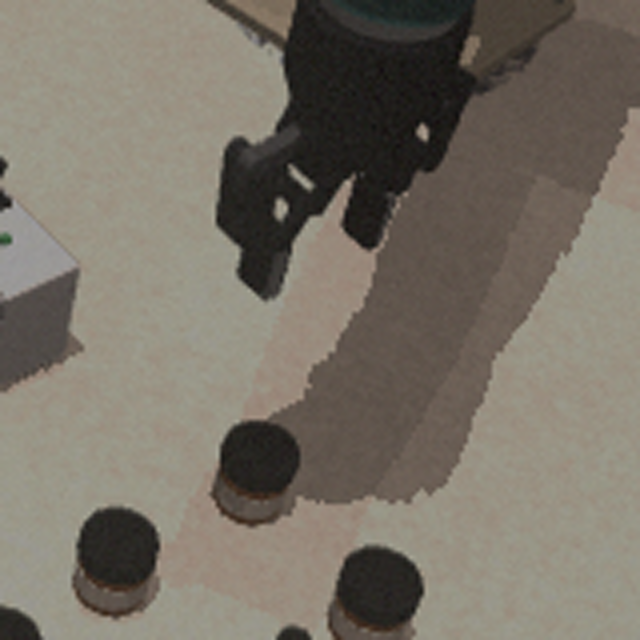

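```bash
python3 -m pendant '{"offset":[[0.03,-0.03,0.8],[0.03,-0.04,1.6],[0.03,-0.04,2.3],[0.03,-0.04,2.6],[0.03,-0.04,2.77],[0.03,-0.04,2.77],[0.03,-0.04,2.77],[0.03,-0.04,2.77],[0.03,-0.04,2.77],[0.03,-0.04,2.77]],"turn":[[0,0,0],[0,0,0],[0,0,0],[0,0,0],[0,0,0],[0,0,0],[0,0,0],[0,0,0],[0,0,0],[0,0,0]],"gripper":[62,62,62,62,62,62,50,40,36,36]}' 40
python3 - <<'E'
from pl import *
t=Cam("top");s=Cam("scene"); plan(([438,242,150],yawdown(172)))
crop(s,"sp17.png",370,180,530,340,4)
E
```

```text
time: 23.85
position: [438.5, 238.6, 16.2]
tool_rot: [0.001, 0.072, 0.997, 0.001]
force: [-0.5, -1.9, 6.2]
grip_width: 0.482
now [438.5 238.6  16.2] J [ 0.37  0.26 -0.54  0.77  0.   -1.06] t 23.95 F [-1.  -0.8  5.3] w 41.7
offset [0.01, 0.062, -2.231] turn [0.018, 0.015, -0.031] rows>= 2.1
```

View pics/sp17.png

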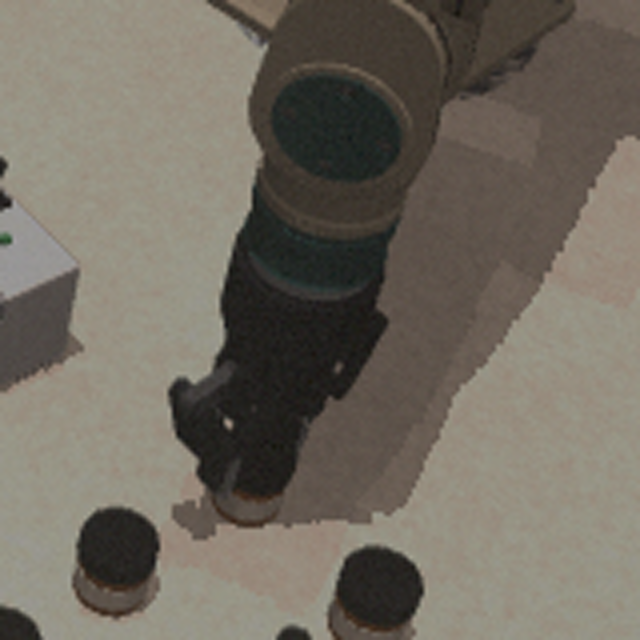

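```bash
python3 - <<'E'
from pl import *
for y in (-28,):
    plan(([*bath(-37,y,0)[:2],140],yawdown(172)),([*bath(-37,y,0)[:2],43],yawdown(172)))
E
python3 -m pendant '{"offset":[[0,0,-0.3],[0,0,-0.8],[0,0,-1.4],[0,0,-2.0],[0,0,-2.1],[0,0,-2.1]],"turn":[[0,0,0],[0,0,0],[0,0,0],[0,0,0],[0,0,0],[0,0,0]],"gripper":[36,36,36,36,36,36]}'
python3 - <<'E'
from pl import *
t=Cam("top");s=Cam("scene"); plan(([*bath(-37,-28,0)[:2],142],yawdown(172)))
jars(t,s,[(638,239),(544,234),(456,340)])
crop(s,"sp18.png",370,180,530,340,4)
E
```

```text
now [438.5 238.6  16.2] J [ 0.37  0.26 -0.54  0.77  0.   -1.06] t 23.95 F [-1.  -0.8  5.3] w 41.7
offset [-2.167, -3.959, -2.071] turn [0.018, 0.015, -0.031] rows>= 4.8
offset [-2.163, -3.964, -0.454] turn [0.018, 0.015, -0.031] rows>= 4.4
time: 24.7
position: [437.0, 237.9, 140.5]
tool_rot: [0.0, 0.072, 0.997, 0.001]
force: [-0.8, 0.4, -0.9]
grip_width: 0.481
now [435.8 237.4 139. ] J [ 0.37  0.11 -0.41  1.05  0.   -1.06] t 24.8 F [ 0.8 -0.8 -0.9] w 41.7
offset [-2.203, -3.939, -0.057] turn [0.003, -0.014, -0.031] rows>= 4.3
(638, 239) [([636.0, 238.6], 200), ([639.9, 240.7], 327)]
(544, 234) [([542.4, 233.3], 200), ([545.7, 235.2], 293)]
(456, 340) [([457.0, 327.3], 773), ([457.2, 341.3], 316)]
```

View pics/sp18.png

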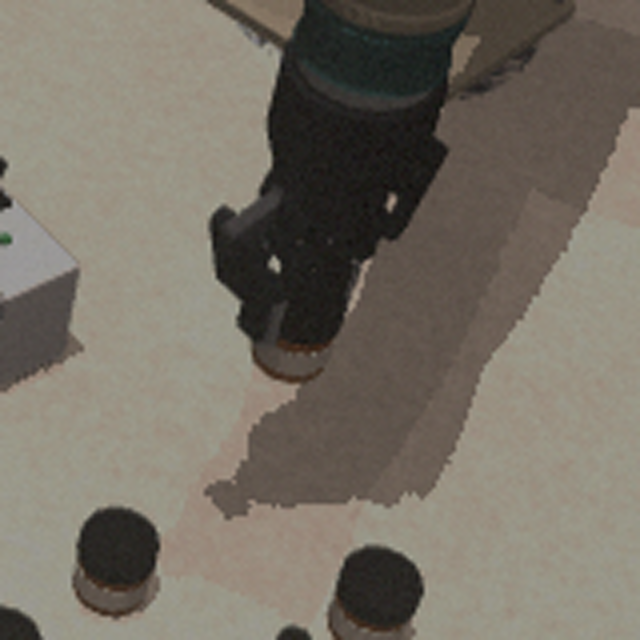

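```bash
python3 -m pendant '{"offset":[[-0.8,-0.3,-0.2],[-1.6,-0.6,-0.2],[-2.2,-1.2,-0.2],[-2.2,-2.0,-0.2],[-2.2,-2.8,-0.2],[-2.2,-3.5,-0.1],[-2.2,-3.94,0],[-2.2,-3.94,0],[-2.2,-3.94,0]],"turn":[[0,0,0],[0,0,0],[0,0,0],[0,0,0],[0,0,0],[0,0,0],[0,0,0],[0,0,0],[0,0,0]],"gripper":[36,36,36,36,36,36,36,36,36]}'
python3 - <<'E'
from pl import *
t=Cam("top");s=Cam("scene"); plan(([*bath(-37,-28,0)[:2],142],yawdown(172)))
crop(s,"sp19.png",270,140,430,290,4)
crop(t,"tp19.png",270,190,430,340,4)
coverangle(s)
E
```

```text
time: 25.92
position: [532.8, -14.6, 139.1]
tool_rot: [-0.001, 0.072, 0.997, 0.001]
force: [0.4, 0.3, -1.1]
grip_width: 0.489
now [533.4 -14.2 139.7] J [-0.15  0.18 -0.34  1.06  0.   -1.58] t 26.02 F [-0.2  0.9  0.1] w 42.0
offset [0.013, -0.024, -0.038] turn [0.013, -0.004, -0.024] rows>= 0.0
hist [(np.float64(0.9), np.int64(55)), (np.float64(0.95), np.int64(64)), (np.float64(1.0), np.int64(73)), (np.float64(1.05), np.int64(97)), (np.float64(1.1), np.int64(164)), (np.float64(1.15), np.int64(97)), (np.float64(1.2), np.int64(48)), (np.float64(1.25), np.int64(41)), (np.float64(1.3), np.int64(23)), (np.float64(1.35), np.int64(4)), (np.float64(1.4), np.int64(7)), (np.float64(1.45), np.int64(103)), (np.float64(1.5), np.int64(1130)), (np.float64(1.55), np.int64(66)), (np.float64(1.6), np.int64(0)), (np.float64(1.65), np.int64(0)), (np.float64(1.7), np.int64(0)), (np.float64(1.75), np.int64(0)), (np.float64(1.8), np.int64(0))]
```

View pics/sp19.png

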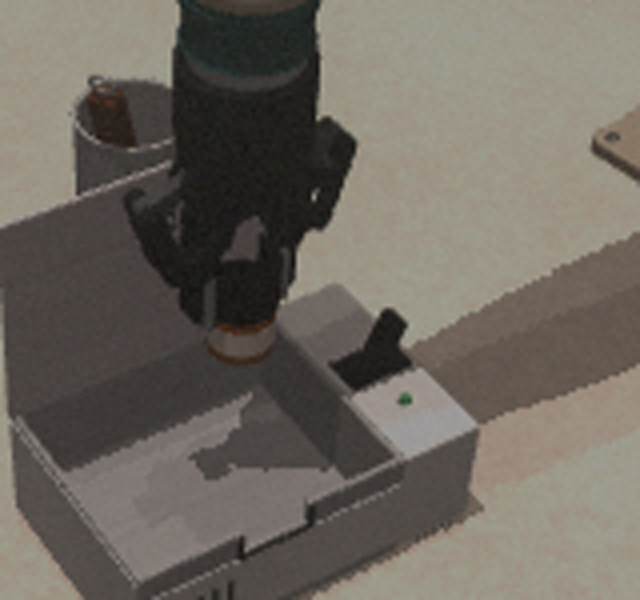

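View pics/tp19.png

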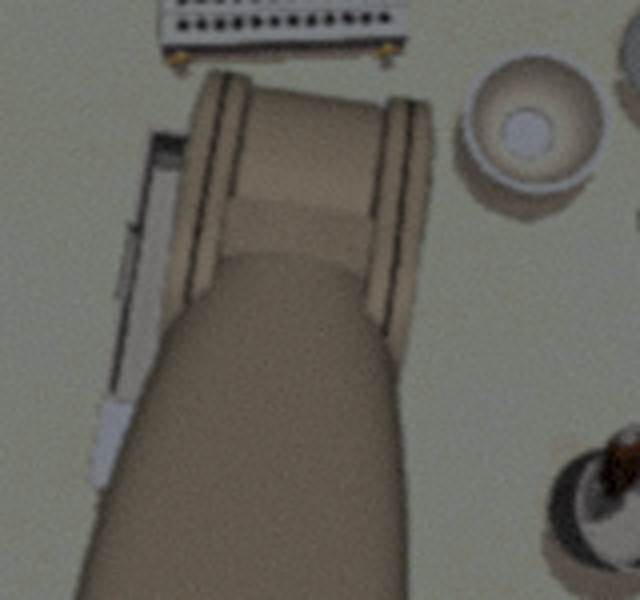

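```bash
python3 - <<'E'
from pl import *
s=Cam("scene")
B=lambda q:np.array([(q-bath(0,0,0))@XB,(q-bath(0,0,0))@YB])
print("jar bottom",B(s.atz(330,226,124)),"rim front-left corner etc")
C=s.cloud().reshape(-1,3)-bath(0,0,0); L=np.stack([C@XB,C@YB,C@ZB],1)
m=(abs(L[:,0]+37)<40)&(abs(L[:,1]+25)<45)&(L[:,2]>105)&(L[:,2]<300)
for a in range(105,300,12):
    k=m&(L[:,2]>=a)&(L[:,2]<a+12)&(L[:,1]>-60)
    if k.sum(): print(a,k.sum(),np.percentile(L[k],[3,50,97],axis=0).round(0).tolist())
E
```

```text
jar bottom [-35.243 -19.447] rim front-left corner etc
117 19 [[-40.0, -28.0, 125.0], [-23.0, -9.0, 127.0], [-16.0, -2.0, 129.0]]
129 62 [[-48.0, -24.0, 130.0], [-24.0, -7.0, 135.0], [-15.0, -2.0, 141.0]]
141 68 [[-48.0, -22.0, 141.0], [-26.0, -7.0, 147.0], [-15.0, -2.0, 153.0]]
153 81 [[-67.0, -29.0, 154.0], [-23.0, -12.0, 160.0], [-2.0, -1.0, 164.0]]
165 263 [[-61.0, -37.0, 165.0], [-34.0, -19.0, 170.0], [-1.0, -2.0, 176.0]]
177 62 [[-64.0, -36.0, 177.0], [-56.0, -19.0, 183.0], [-1.0, -14.0, 188.0]]
189 87 [[-76.0, -36.0, 190.0], [-57.0, -18.0, 196.0], [1.0, -13.0, 201.0]]
201 82 [[-77.0, -37.0, 201.0], [-9.0, -17.0, 206.0], [0.0, -12.0, 213.0]]
213 109 [[-60.0, -41.0, 214.0], [-13.0, -16.0, 219.0], [-5.0, -8.0, 225.0]]
225 91 [[-58.0, -21.0, 225.0], [-34.0, -14.0, 231.0], [-9.0, -9.0, 237.0]]
237 105 [[-65.0, -18.0, 238.0], [-28.0, -14.0, 244.0], [-2.0, -7.0, 249.0]]
249 133 [[-72.0, -19.0, 249.0], [-23.0, -15.0, 254.0], [2.0, -7.0, 260.0]]
261 48 [[-16.0, -32.0, 262.0], [-0.0, -17.0, 267.0], [3.0, -15.0, 272.0]]
273 107 [[-51.0, -36.0, 275.0], [-11.0, 0.0, 281.0], [2.0, 11.0, 285.0]]
285 164 [[-55.0, -35.0, 285.0], [-14.0, 3.0, 291.0], [2.0, 11.0, 296.0]]
297 46 [[-52.0, -38.0, 297.0], [-12.0, 1.0, 298.0], [2.0, 11.0, 300.0]]
```

```bash
python3 -m pendant '{"offset":[[0,0,0.4],[0,0,0.8],[0,0,1.1],[0,0,1.35],[0,0,1.5],[0,0,1.57],[0,0,1.57]],"turn":[[0,0,0],[0,0,0],[0,0,0],[0,0,0],[0,0,0],[0,0,0],[0,0,0]],"gripper":[36,36,36,36,36,36,36]}'
python3 -m pendant '{"offset":[[0,0,0.02],[0,0,0.04]],"turn":[[0,0,0],[0,0,0]],"gripper":[36,36]}'
python3 - <<'E'
from pl import *
for i in range(3): s=Cam("scene");plan()
crop(s,"sp20.png",270,140,430,290,4)
E
```

```text
time: 26.95
position: [533.7, -14.9, 46.0]
tool_rot: [0.0, 0.072, 0.997, 0.001]
force: [0.2, 0.0, -0.6]
grip_width: 0.491
time: 27.2
position: [534.0, -15.1, 44.0]
tool_rot: [0.001, 0.073, 0.997, 0.001]
force: [-0.5, 0.5, -0.6]
grip_width: 0.488
now [533.8 -15.1  43.7] J [-0.15  0.28 -0.44  0.85  0.   -1.58] t 27.25 F [ 0.2 -0.3 -1.6] w 41.7
now [533.6 -15.   43.7] J [-0.15  0.28 -0.44  0.85  0.   -1.58] t 27.3 F [-0.3  0.8 -0.8] w 41.6
now [533.6 -15.   43.7] J [-0.15  0.28 -0.44  0.85  0.   -1.58] t 27.35 F [-0.6 -0.6 -0.6] w 42.1
```

View pics/sp20.png

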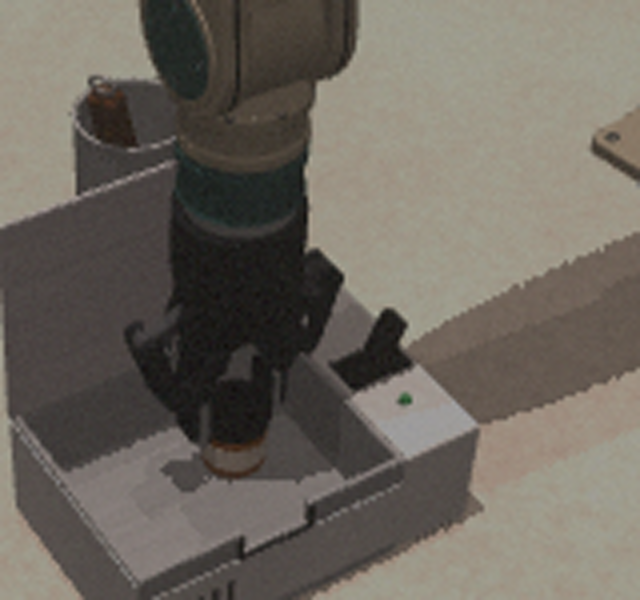

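```bash
for i in 1 2 3; do python3 -m pendant '{"offset":[[0,0,0.02],[0,0,0.02]],"turn":[[0,0,0],[0,0,0]],"gripper":[36,36]}' | egrep 'position|force'; done
```

```text
position: [533.4, -14.9, 42.2]
force: [0.2, 0.0, -0.6]
position: [533.6, -15.0, 41.2]
force: [-1.3, -0.5, -0.3]
position: [533.7, -15.0, 41.2]
force: [-3.6, -0.3, 8.8]
```

```bash
python3 -m pendant '{"offset":[[0,0,0],[0,0,0],[0,0,0],[0,0,0],[0,0,-0.5],[0,0,-1.2],[0,0,-2.0],[0,0,-2.4]],"turn":[[0,0,0],[0,0,0],[0,0,0],[0,0,0],[0,0,0],[0,0,0],[0,0,0],[0,0,0]],"gripper":[50,55,55,55,55,55,62,62]}'
python3 - <<'E'
from pl import *
t=Cam("top");s=Cam("scene"); 
jars(t,s,[(638,239),(544,234),(456,340)])
plan(([456.5,339.5,120],yawdown(172)),([456.5,339.5,15],yawdown(172)))
crop(s,"sp21.png",270,140,430,290,4)
crop(t,"tp21.png",180,190,280,340,4)
E
```

```text
time: 29.1
position: [535.1, -15.4, 187.0]
tool_rot: [0.002, 0.072, 0.997, 0.001]
force: [0.0, -0.4, -0.4]
grip_width: 0.725
(638, 239) [([636.2, 238.2], 201), ([639.8, 240.7], 325)]
(544, 234) [([542.5, 233.3], 202), ([545.8, 235.4], 290)]
(456, 340) [([454.6, 338.6], 227), ([457.1, 341.4], 299)]
now [536.2 -15.6 187.5] J [-0.15  0.14 -0.28  1.15  0.   -1.58] t 29.2 F [ 1.  -0.4 -0.8] w 62.2
offset [2.178, 5.662, 1.119] turn [0.011, 0.041, -0.031] rows>= 5.9
offset [2.191, 5.659, 2.869] turn [0.011, 0.041, -0.031] rows>= 6.4
```

View pics/sp21.png

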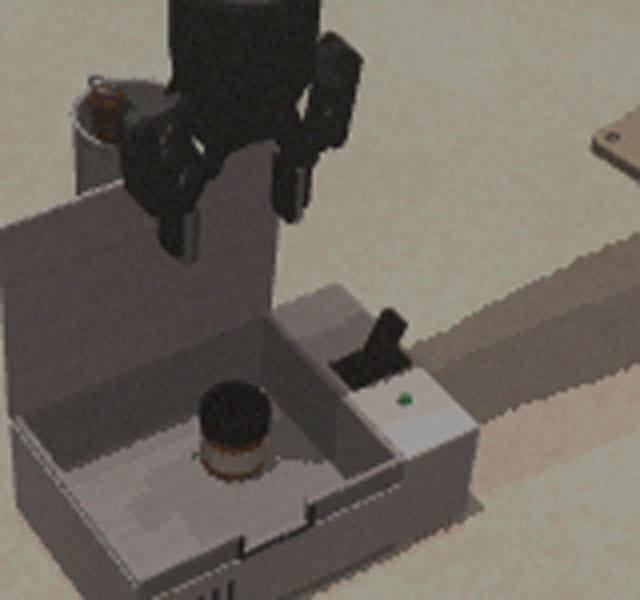

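```bash
python3 - <<'E'
from pl import *
plan(([638,240,110],yawdown(172)))
E
python3 -m pendant '{"offset":[[0,0.9,0],[0,1.8,0],[-0.3,2.7,0],[-0.9,3.4,0.2],[-1.2,4.0,0.6],[-1.1,4.4,1.0],[-1.1,4.4,1.2],[-1.1,4.4,1.2]],"turn":[[0,0,0],[0,0,0],[0,0,0],[0,0,0],[0,0,0],[0,0,0],[0,0,0],[0,0,0]],"gripper":[62,62,62,62,62,62,62,62]}'
python3 - <<'E'
from pl import *
for i in range(3):
  s=Cam("scene"); plan(([638,240,15],yawdown(172)))
E
```

```text
now [536.2 -15.6 187.5] J [-0.15  0.14 -0.28  1.15  0.   -1.58] t 29.2 F [ 1.  -0.4 -0.8] w 62.2
offset [-1.054, 4.459, 1.307] turn [0.011, 0.041, -0.031] rows>= 4.6
time: 30.2
position: [635.1, 235.7, 109.9]
tool_rot: [-0.002, 0.073, 0.997, -0.0]
force: [-0.6, 0.4, 0.3]
grip_width: 0.724
now [636.2 235.6 111.4] J [ 0.26  0.44 -0.04  1.09  0.   -1.17] t 30.25 F [ 0.1 -0.2  0.2] w 62.0
offset [-0.022, 0.075, 1.607] turn [0.004, -0.01, -0.035] rows>= 1.5
now [637.  235.7 112.6] J [ 0.26  0.44 -0.04  1.09  0.   -1.17] t 30.3 F [ 0.1 -0.6 -0.1] w 62.2
offset [-0.005, 0.071, 1.627] turn [0.009, 0.001, -0.037] rows>= 1.6
now [637.6 235.8 113.3] J [ 0.26  0.44 -0.03  1.09  0.   -1.17] t 30.35 F [ 0.4  0.6 -0.1] w 61.8
offset [0.005, 0.067, 1.639] turn [0.013, 0.008, -0.038] rows>= 1.6
```

```bash
python3 -m pendant '{"offset":[[0,0.07,0.5],[0,0.07,1.0],[0,0.07,1.4],[0,0.07,1.63],[0,0.07,1.63],[0,0.07,1.63],[0,0.07,1.63],[0,0.07,1.63],[0,0.07,1.63]],"turn":[[0,0,0],[0,0,0],[0,0,0],[0,0,0],[0,0,0],[0,0,0],[0,0,0],[0,0,0],[0,0,0]],"gripper":[62,62,62,62,62,50,40,36,36]}' 40
python3 - <<'E'
from pl import *
for i in range(2): s=Cam("scene"); plan()
E
python3 -m pendant '{"offset":[[0,0,-0.3],[0,0,-0.8],[0,0,-1.4],[0,0,-2.0],[0,0,-2.2],[0,0,-2.2],[0,0,-2.2]],"turn":[[0,0,0],[0,0,0],[0,0,0],[0,0,0],[0,0,0],[0,0,0],[0,0,0]],"gripper":[36,36,36,36,36,36,36]}'
python3 - <<'E'
from pl import *
for i in range(2): s=Cam("scene"); plan(([*bath(38,-26,0)[:2],148],yawdown(172)))
crop(s,"sp22.png",270,180,430,340,4)
E
```

```text
time: 31.48
position: [639.3, 241.3, 16.6]
tool_rot: [0.002, 0.072, 0.997, 0.001]
force: [-0.7, -0.1, 5.6]
grip_width: 0.487
now [639.2 241.3  16.6] J [ 0.27  0.53 -0.11  0.92  0.   -1.16] t 31.52 F [ 0.  -0.2  6.6] w 41.7
now [639.3 241.3  16.6] J [ 0.27  0.53 -0.11  0.92  0.   -1.16] t 31.57 F [ 0.6 -0.7  6.4] w 41.8
time: 32.45
position: [636.2, 240.3, 144.6]
tool_rot: [-0.002, 0.072, 0.997, 0.0]
force: [0.2, -0.7, -1.7]
grip_width: 0.491
now [636.  240.3 144.3] J [ 0.27  0.42  0.01  1.16  0.   -1.16] t 32.5 F [-0.6  0.7 -0.9] w 41.4
offset [-0.158, -4.429, -0.063] turn [0.002, -0.021, -0.031] rows>= 4.3
now [636.1 240.3 144.4] J [ 0.27  0.42  0.01  1.16  0.   -1.16] t 32.55 F [ 0.4 -0.7 -0.7] w 41.4
offset [-0.156, -4.429, -0.063] turn [0.002, -0.021, -0.031] rows>= 4.3
```

View pics/sp22.png

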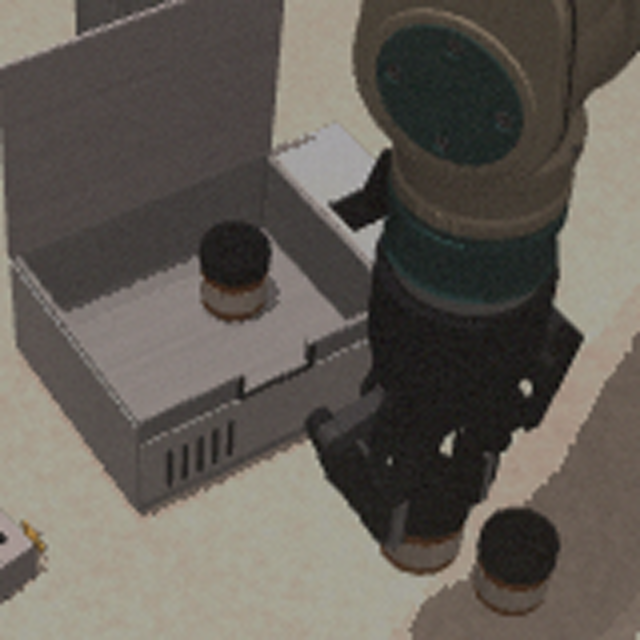

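```bash
python3 -m pendant '{"offset":[[0,-0.7,0],[0,-1.6,0],[-0.1,-2.5,0],[-0.16,-3.4,0],[-0.16,-4.1,0],[-0.16,-4.36,0],[-0.16,-4.36,0],[-0.16,-4.36,0],[-0.16,-4.36,0]],"turn":[[0,0,0],[0,0,0],[0,0,0],[0,0,0],[0,0,0],[0,0,0],[0,0,0],[0,0,0],[0,0,0]],"gripper":[36,36,36,36,36,36,36,36,36]}'
python3 - <<'E'
from pl import *
for i in range(2): s=Cam("scene"); plan(([*bath(38,-22,0)[:2],43],yawdown(172)))
crop(s,"sp23.png",270,140,430,290,4)
E
```

```text
time: 33.67
position: [609.4, -18.2, 146.0]
tool_rot: [0.0, 0.072, 0.997, 0.001]
force: [-0.0, 0.6, -0.1]
grip_width: 0.487
now [609.4 -18.3 146.1] J [-0.14  0.3  -0.16  1.11  0.   -1.56] t 33.73 F [-0.5  0.2 -1.4] w 41.7
offset [0.026, -0.038, 1.718] turn [0.013, -0.0, -0.021] rows>= 1.6
now [609.4 -18.4 146.1] J [-0.14  0.3  -0.16  1.11  0.   -1.56] t 33.77 F [ 0.   0.5 -1.2] w 41.5
offset [0.027, -0.035, 1.719] turn [0.012, 0.0, -0.022] rows>= 1.7
```

View pics/sp23.png

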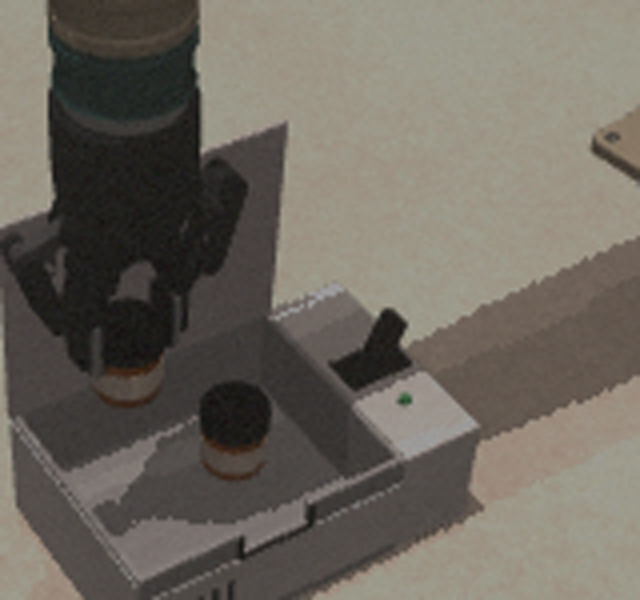

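```bash
python3 -m pendant '{"offset":[[0,0,0.4],[0,0,0.8],[0,0,1.1],[0,0,1.4],[0,0,1.6],[0,0,1.68],[0,0,1.68],[0,0,1.68]],"turn":[[0,0,0],[0,0,0],[0,0,0],[0,0,0],[0,0,0],[0,0,0],[0,0,0],[0,0,0]],"gripper":[36,36,36,36,36,36,36,36]}'|egrep 'posi|force'
for i in 1 2; do python3 -m pendant '{"offset":[[0,0,0.02],[0,0,0.02]],"turn":[[0,0,0],[0,0,0]],"gripper":[36,36]}' | egrep 'position|force'; done
python3 - <<'E'
from pl import *
s=Cam("scene");plan();B=lambda q:np.array([(q-bath(0,0,0))@XB,(q-bath(0,0,0))@YB])
print(B(s.atz(328.7,242.5,72)))
crop(s,"sp24.png",270,140,430,290,4)
E
```

```text
position: [610.0, -19.5, 46.1]
force: [-0.3, 0.5, -1.6]
position: [609.5, -19.4, 44.4]
force: [-0.1, -0.6, -0.9]
position: [609.2, -19.4, 42.8]
force: [0.7, 0.8, -0.6]
now [609.2 -19.3  42.8] J [-0.14  0.4  -0.27  0.91  0.   -1.56] t 35.33 F [ 0.1  0.4 -0.4] w 41.7
[-32.75  -18.134]
```

View pics/sp24.png

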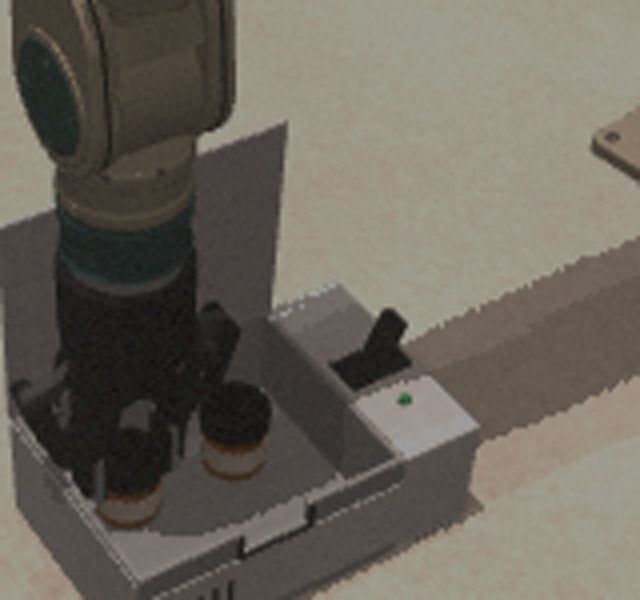

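```bash
for i in 1 2; do python3 -m pendant '{"offset":[[0,0,0.02],[0,0,0.02]],"turn":[[0,0,0],[0,0,0]],"gripper":[36,36]}' | egrep 'position|force'; done
```

```text
position: [609.2, -19.4, 41.6]
force: [0.7, 0.2, -0.9]
position: [609.3, -19.4, 41.6]
force: [-2.7, 0.3, 5.0]
```

```bash
python3 -m pendant '{"offset":[[0,0,0],[0,0,0],[0,0,0],[0,0,0],[0,0,-0.5],[0,0,-1.2],[0,0,-2.0],[0,0,-2.4],[0,0,-2.4]],"turn":[[0,0,0],[0,0,0],[0,0,0],[0,0,0],[0,0,0],[0,0,0],[0,0,0],[0,0,0],[0,0,0]],"gripper":[48,53,53,53,53,53,62,62,62]}'
python3 - <<'E'
from pl import *
t=Cam("top");s=Cam("scene"); 
jars(t,s,[(544,234),(456,340)])
plan(([544.2,235,110],yawdown(172)))
crop(s,"sp25.png",270,140,430,290,4)
E
```

```text
time: 36.95
position: [611.2, -19.9, 187.1]
tool_rot: [0.003, 0.072, 0.997, 0.001]
force: [-0.0, -1.2, -0.5]
grip_width: 0.724
(544, 234) [([542.4, 233.3], 200), ([545.9, 235.4], 286)]
(456, 340) [([454.5, 338.4], 228), ([457.2, 341.7], 304)]
now [608.7 -19.6 183.5] J [-0.14  0.27 -0.12  1.18  0.   -1.56] t 37.05 F [-0.  -0.3 -0.4] w 62.3
offset [1.675, 4.041, 1.235] turn [0.011, -0.007, -0.031] rows>= 4.4
```

View pics/sp25.png

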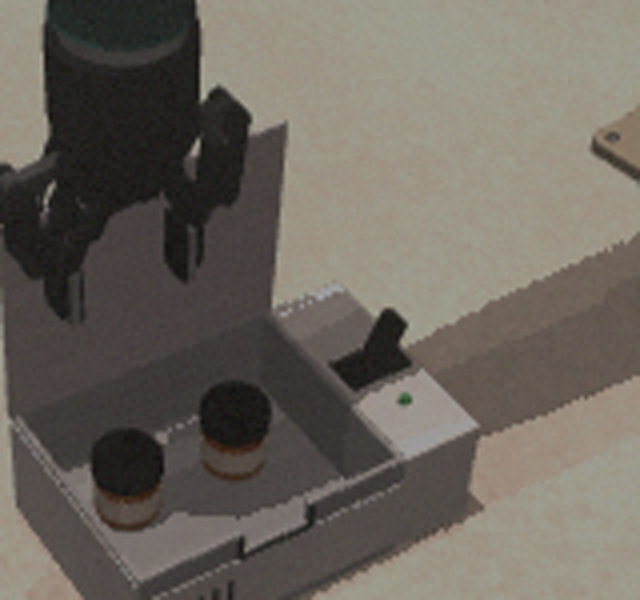

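Two jars now stand in the well, at (235,430) and (128,478) in the crop. Jar B is next.

```bash
python3 -m pendant '{"offset":[[0.3,0.8,0],[0.7,1.7,0],[1.1,2.6,0.2],[1.4,3.3,0.6],[1.66,4.0,1.0],[1.67,4.04,1.2],[1.67,4.04,1.2],[1.67,4.04,1.2],[1.67,4.04,1.2]],"turn":[[0,0,0],[0,0,0],[0,0,0],[0,0,0],[0,0,0],[0,0,0],[0,0,0],[0,0,0],[0,0,0]],"gripper":[62,62,62,62,62,62,62,62,62]}'
python3 - <<'E'
from pl import *
for i in range(2):
  s=Cam("scene"); plan(([544.5,235,15],yawdown(172)))
crop(s,"sp26.png",330,200,490,350,4)
E
```

```text
time: 38.17
position: [546.2, 234.0, 113.8]
tool_rot: [0.001, 0.073, 0.997, 0.001]
force: [-0.6, -0.2, -0.2]
grip_width: 0.727
now [546.2 234.1 113.9] J [ 0.3   0.3  -0.24  1.03  0.   -1.13] t 38.23 F [-0.6 -0.5  0.8] w 61.8
offset [0.033, 0.007, 1.648] turn [0.015, 0.009, -0.04] rows>= 1.6
now [546.1 234.2 113.9] J [ 0.3   0.3  -0.24  1.03  0.   -1.13] t 38.27 F [-0.7  0.1 -1. ] w 61.9
offset [0.031, 0.005, 1.648] turn [0.015, 0.008, -0.039] rows>= 1.6
```

View pics/sp26.png

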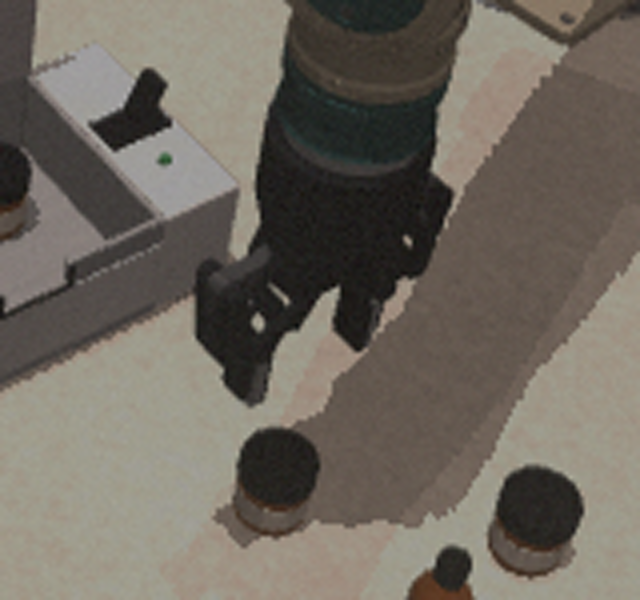

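```bash
python3 -m pendant '{"offset":[[0.02,0,0.5],[0.02,0,1.0],[0.02,0,1.4],[0.02,0,1.64],[0.02,0,1.64],[0.02,0,1.64],[0.02,0,1.64],[0.02,0,1.64],[0.02,0,1.64]],"turn":[[0,0,0],[0,0,0],[0,0,0],[0,0,0],[0,0,0],[0,0,0],[0,0,0],[0,0,0],[0,0,0]],"gripper":[62,62,62,62,62,50,40,36,36]}' 40
python3 - <<'E'
from pl import *
s=Cam("scene"); plan()
E
python3 -m pendant '{"offset":[[0,0,-0.3],[0,0,-0.8],[0,0,-1.4],[0,0,-2.0],[0,0,-2.2],[0,0,-2.2],[0,0,-2.2]],"turn":[[0,0,0],[0,0,0],[0,0,0],[0,0,0],[0,0,0],[0,0,0],[0,0,0]],"gripper":[36,36,36,36,36,36,36]}'
python3 - <<'E'
from pl import *
s=Cam("scene"); plan(([*bath(38,28,0)[:2],148],yawdown(172)))
E
```

```text
time: 39.4
position: [545.4, 235.7, 16.2]
tool_rot: [0.001, 0.072, 0.997, 0.002]
force: [0.3, -0.3, 6.3]
grip_width: 0.487
now [545.5 235.7  16.2] J [ 0.3   0.4  -0.33  0.84  0.   -1.13] t 39.45 F [-0.2 -0.2  5.8] w 41.7
time: 40.33
position: [542.6, 234.5, 144.9]
tool_rot: [-0.001, 0.072, 0.997, 0.0]
force: [-0.4, -0.6, -2.3]
grip_width: 0.487
now [542.5 234.5 144.6] J [ 0.3   0.27 -0.21  1.1   0.   -1.13] t 40.38 F [ 0.1  0.4 -1.2] w 41.4
offset [-1.682, -3.208, -0.063] turn [0.002, -0.019, -0.032] rows>= 3.5
```

```bash
python3 -m pendant '{"offset":[[-0.5,-0.6,0],[-1.1,-1.3,0],[-1.6,-2.0,0],[-1.68,-2.7,0],[-1.68,-3.2,0],[-1.68,-3.2,0],[-1.68,-3.2,0],[-1.68,-3.2,0]],"turn":[[0,0,0],[0,0,0],[0,0,0],[0,0,0],[0,0,0],[0,0,0],[0,0,0],[0,0,0]],"gripper":[36,36,36,36,36,36,36,36]}'
python3 - <<'E'
from pl import *
s=Cam("scene"); plan(([*bath(38,28,0)[:2],44.5],yawdown(172)))
crop(s,"sp27.png",270,140,430,290,4)
E
```

```text
time: 41.38
position: [615.7, 31.5, 145.7]
tool_rot: [-0.0, 0.072, 0.997, 0.001]
force: [0.2, 0.6, -0.7]
grip_width: 0.489
now [615.8  31.5 145.9] J [-0.05  0.31 -0.15  1.11  0.   -1.48] t 41.42 F [-0.5  0.2 -0.7] w 41.7
offset [0.015, -0.041, 1.69] turn [0.012, -0.003, -0.023] rows>= 1.6
```

View pics/sp27.png

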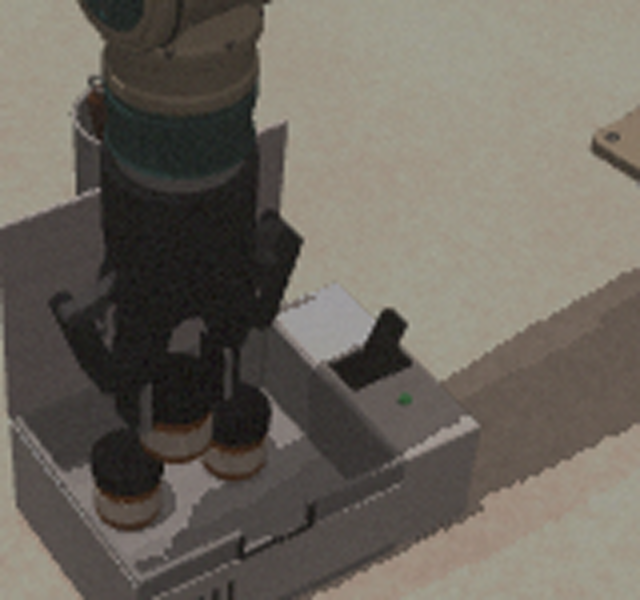

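```bash
python3 -m pendant '{"offset":[[0,0.03,0.4],[0,0.03,0.8],[0,0.03,1.1],[0,0.03,1.4],[0,0.03,1.6],[0,0.03,1.68],[0,0.03,1.68],[0,0.03,1.68]],"turn":[[0,0,0],[0,0,0],[0,0,0],[0,0,0],[0,0,0],[0,0,0],[0,0,0],[0,0,0]],"gripper":[36,36,36,36,36,36,36,36]}'|egrep 'posi|force'
for i in 1 2 3; do python3 -m pendant '{"offset":[[0,0,0.02],[0,0,0.02]],"turn":[[0,0,0],[0,0,0]],"gripper":[36,36]}' | egrep 'position|force'; done
python3 - <<'E'
from pl import *
s=Cam("scene");plan()
crop(s,"sp28.png",270,140,430,290,4)
E
```

```text
position: [617.0, 32.3, 46.2]
force: [0.0, 0.3, -0.2]
position: [616.4, 32.3, 44.5]
force: [-0.6, 0.8, -1.3]
position: [616.1, 32.4, 42.9]
force: [-0.7, -0.9, -0.9]
position: [616.1, 32.4, 41.7]
force: [0.4, -0.1, -0.5]
now [616.2  32.4  41.7] J [-0.05  0.41 -0.25  0.91  0.   -1.48] t 43.23 F [-0.7 -0.6 -1.3] w 41.6
```

View pics/sp28.png

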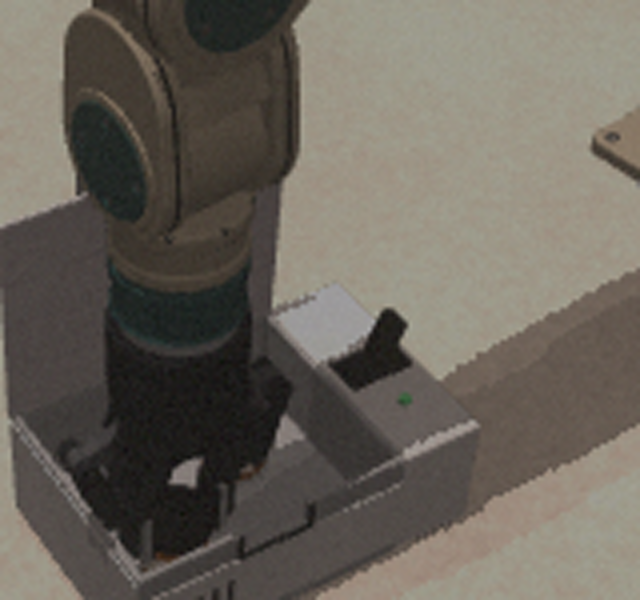

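```bash
python3 -m pendant '{"offset":[[0,0,0.02],[0,0,0.02]],"turn":[[0,0,0],[0,0,0]],"gripper":[36,36]}' | egrep 'position|force'
python3 -m pendant '{"offset":[[0,0,0],[0,0,0],[0,0,0],[0,0,0],[0,0,-0.5],[0,0,-1.2],[0,0,-2.0],[0,0,-2.4],[0,0,-2.4]],"turn":[[0,0,0],[0,0,0],[0,0,0],[0,0,0],[0,0,0],[0,0,0],[0,0,0],[0,0,0],[0,0,0]],"gripper":[48,53,53,53,53,53,62,62,62]}'
python3 - <<'E'
from pl import *
t=Cam("top");s=Cam("scene"); 
jars(t,s,[(456,340)])
plan(([456.5,340,110],yawdown(172)))
crop(s,"sp29.png",270,140,430,290,4)
save(s.im,"s29.png")
E
```

```text
position: [616.4, 32.4, 41.2]
force: [-2.1, -1.0, 3.8]
time: 44.6
position: [618.2, 32.0, 187.3]
tool_rot: [0.003, 0.072, 0.997, 0.001]
force: [0.5, -0.3, -0.5]
grip_width: 0.73
(456, 340) [([454.5, 338.9], 226), ([457.1, 341.5], 299)]
now [615.6  32.1 183.6] J [-0.05  0.28 -0.1   1.19  0.   -1.48] t 44.7 F [-0.5  0.4 -0.5] w 62.1
offset [3.365, 4.692, 1.24] turn [0.01, -0.007, -0.031] rows>= 5.7
```

View pics/sp29.png

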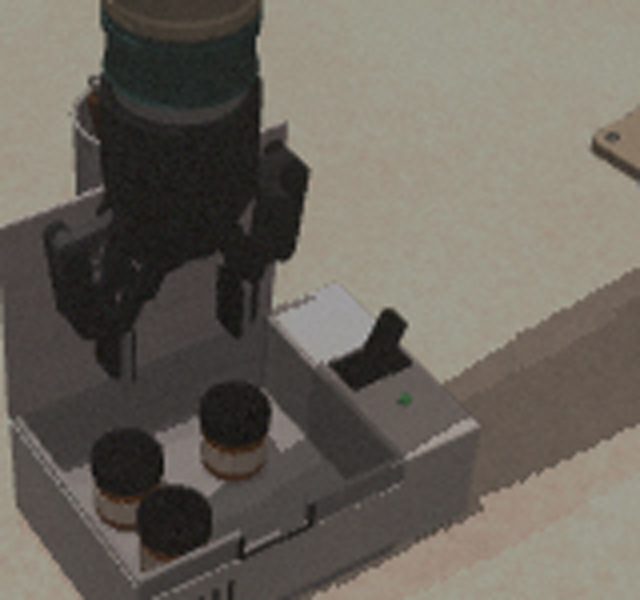

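View pics/s29.png

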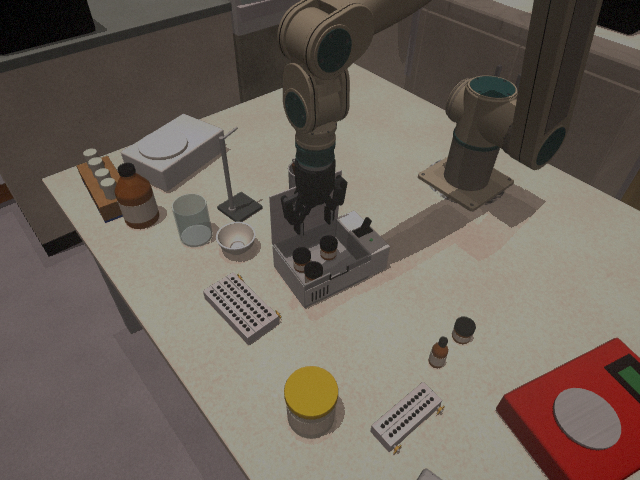

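```bash
python3 -m pendant '{"offset":[[0.5,0.7,0],[1.1,1.5,0],[1.7,2.3,0.2],[2.2,3.0,0.5],[2.8,3.8,0.8],[3.3,4.5,1.1],[3.36,4.69,1.24],[3.36,4.69,1.24],[3.36,4.69,1.24],[3.36,4.69,1.24]],"turn":[[0,0,0],[0,0,0],[0,0,0],[0,0,0],[0,0,0],[0,0,0],[0,0,0],[0,0,0],[0,0,0],[0,0,0]],"gripper":[62,62,62,62,62,62,62,62,62,62]}'
python3 - <<'E'
from pl import *
s=Cam("scene"); t=Cam("top");plan(([456.5,340.5,15],yawdown(172)))
jars(t,s,[(456,340)])
crop(s,"sp30.png",370,230,530,380,4)
E
```

```text
time: 45.95
position: [458.6, 338.9, 111.3]
tool_rot: [0.001, 0.074, 0.997, 0.001]
force: [-0.1, -0.4, -0.2]
grip_width: 0.723
now [458.4 339.1 111.4] J [ 0.52  0.26 -0.29  1.01  0.   -0.9 ] t 46.05 F [0.  0.2 0.9] w 62.2
offset [0.037, 0.014, 1.607] turn [0.014, 0.006, -0.041] rows>= 1.5
(456, 340) [([464.0, 378.7], 253), ([456.4, 341.4], 326)]
```

View pics/sp30.png

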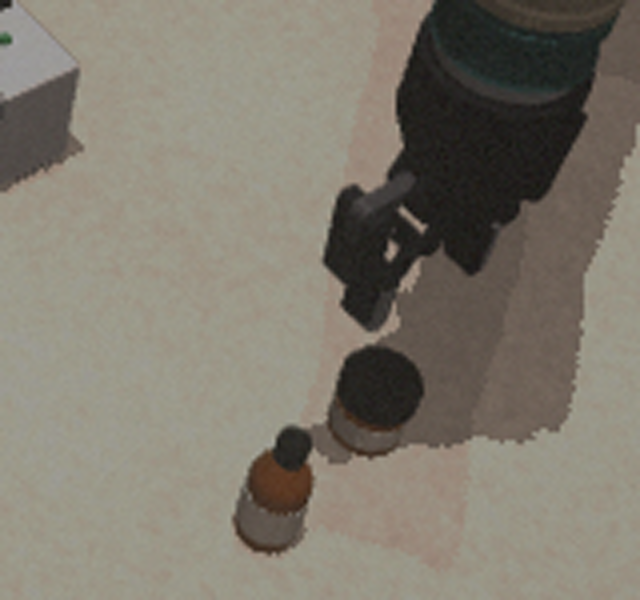

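```bash
python3 -m pendant '{"offset":[[0.03,0.01,0.5],[0.03,0.01,1.0],[0.03,0.01,1.4],[0.03,0.01,1.6],[0.03,0.01,1.6],[0.03,0.01,1.6],[0.03,0.01,1.6],[0.03,0.01,1.6],[0.03,0.01,1.6]],"turn":[[0,0,0],[0,0,0],[0,0,0],[0,0,0],[0,0,0],[0,0,0],[0,0,0],[0,0,0],[0,0,0]],"gripper":[62,62,62,62,62,50,40,36,36]}' 40
python3 - <<'E'
from pl import *
s=Cam("scene"); plan()
E
python3 -m pendant '{"offset":[[0,0,-0.3],[0,0,-0.8],[0,0,-1.4],[0,0,-2.0],[0,0,-2.2],[0,0,-2.2],[0,0,-2.2]],"turn":[[0,0,0],[0,0,0],[0,0,0],[0,0,0],[0,0,0],[0,0,0],[0,0,0]],"gripper":[36,36,36,36,36,36,36]}'
python3 - <<'E'
from pl import *
s=Cam("scene"); plan(([*bath(-37,30,0)[:2],148],yawdown(172)))
E
```

```text
time: 47.18
position: [457.1, 341.7, 16.3]
tool_rot: [0.001, 0.072, 0.997, 0.002]
force: [0.6, -0.4, 6.3]
grip_width: 0.49
now [457.1 341.7  16.3] J [ 0.53  0.37 -0.38  0.82  0.   -0.9 ] t 47.23 F [-0.6  0.2  6.4] w 41.7
time: 48.1
position: [454.5, 339.9, 145.1]
tool_rot: [-0.001, 0.073, 0.997, 0.0]
force: [-0.3, -0.2, -0.6]
grip_width: 0.487
now [454.4 339.8 144.8] J [ 0.53  0.23 -0.26  1.09  0.   -0.9 ] t 48.15 F [-1.   0.3 -1.2] w 41.7
offset [-2.139, -4.706, -0.058] turn [-0.002, -0.017, -0.031] rows>= 5.0
```

```bash
python3 -m pendant '{"offset":[[-0.3,-0.7,0],[-0.7,-1.5,0],[-1.1,-2.3,0],[-1.5,-3.1,0],[-1.9,-3.9,0],[-2.14,-4.6,0],[-2.14,-4.7,0],[-2.14,-4.7,0],[-2.14,-4.7,0],[-2.14,-4.7,0]],"turn":[[0,0,0],[0,0,0],[0,0,0],[0,0,0],[0,0,0],[0,0,0],[0,0,0],[0,0,0],[0,0,0],[0,0,0]],"gripper":[36,36,36,36,36,36,36,36,36,36]}'
python3 - <<'E'
from pl import *
s=Cam("scene"); plan(([*bath(-37,30,0)[:2],44.5],yawdown(172)))
crop(s,"sp31.png",270,140,430,290,4)
E
```

```text
time: 49.4
position: [541.7, 44.1, 146.1]
tool_rot: [-0.0, 0.072, 0.997, 0.001]
force: [0.6, -0.9, -0.9]
grip_width: 0.487
now [541.8  44.  146.2] J [-0.04  0.19 -0.31  1.07  0.   -1.47] t 49.45 F [ 0.7  0.3 -0.5] w 41.0
offset [0.015, -0.042, 1.694] turn [0.012, -0.001, -0.021] rows>= 1.6
```

View pics/sp31.png

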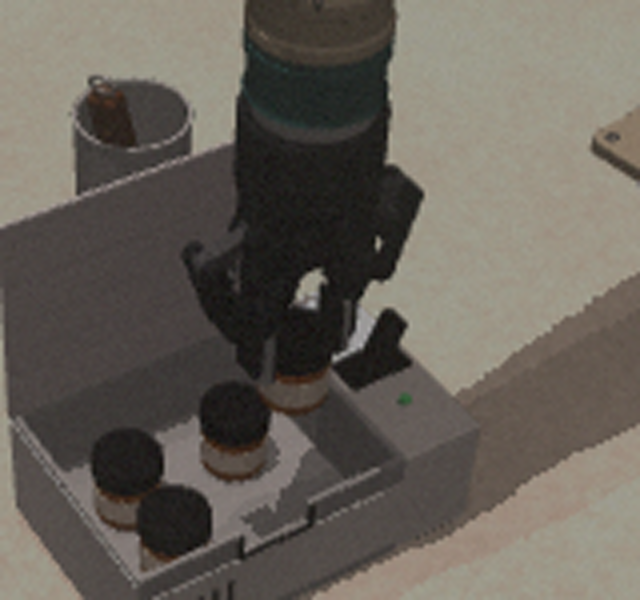

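```bash
python3 -m pendant '{"offset":[[0,0,0.4],[0,0,0.8],[0,0,1.1],[0,0,1.4],[0,0,1.6],[0,0,1.68],[0,0,1.68],[0,0,1.68]],"turn":[[0,0,0],[0,0,0],[0,0,0],[0,0,0],[0,0,0],[0,0,0],[0,0,0],[0,0,0]],"gripper":[36,36,36,36,36,36,36,36]}'|egrep 'posi|force'
for i in 1 2 3 4; do python3 -m pendant '{"offset":[[0,0,0.02],[0,0,0.02]],"turn":[[0,0,0],[0,0,0]],"gripper":[36,36]}' | egrep 'position|force'; done
```

```text
position: [542.8, 43.2, 46.2]
force: [0.2, 0.6, -0.6]
position: [542.2, 43.2, 44.5]
force: [0.5, 0.6, -1.2]
position: [541.9, 43.2, 42.9]
force: [-0.3, -0.6, -0.4]
position: [541.9, 43.2, 41.6]
force: [-0.3, 0.5, -0.8]
position: [542.0, 43.2, 41.3]
force: [-1.7, -1.0, 4.7]
```

```bash
python3 -m pendant '{"offset":[[0,0,0],[0,0,0],[0,0,0],[0,0,0],[0,0,-0.5],[0,0,-1.2],[0,0,-2.0],[0,0,-2.6],[0,0.8,-3.2],[0,1.6,-3.2]],"turn":[[0,0,0],[0,0,0],[0,0,0],[0,0,0],[0,0,0],[0,0,0],[0,0,0],[0,0,0],[0,0,0],[0,0,0]],"gripper":[48,53,53,53,53,53,53,53,40,20]}'
python3 - <<'E'
from pl import *
t=Cam("top");s=Cam("scene"); plan(); coverangle(s)
crop(s,"sp32.png",270,140,430,290,4)
save(t.im,"t32.png")
E
```

```text
time: 52.7
position: [558.8, 138.8, 237.1]
tool_rot: [0.004, 0.073, 0.997, 0.002]
force: [0.8, -0.7, -0.7]
grip_width: 0.267
now [556.9 141.4 233.9] J [ 0.13  0.18 -0.13  1.26  0.   -1.3 ] t 52.8 F [-0.9 -0.4 -0.7] w 19.9
hist [(np.float64(0.9), np.int64(0)), (np.float64(0.95), np.int64(0)), (np.float64(1.0), np.int64(0)), (np.float64(1.05), np.int64(0)), (np.float64(1.1), np.int64(0)), (np.float64(1.15), np.int64(0)), (np.float64(1.2), np.int64(0)), (np.float64(1.25), np.int64(0)), (np.float64(1.3), np.int64(0)), (np.float64(1.35), np.int64(0)), (np.float64(1.4), np.int64(0)), (np.float64(1.45), np.int64(222)), (np.float64(1.5), np.int64(1840)), (np.float64(1.55), np.int64(67)), (np.float64(1.6), np.int64(0)), (np.float64(1.65), np.int64(0)), (np.float64(1.7), np.int64(0)), (np.float64(1.75), np.int64(0)), (np.float64(1.8), np.int64(0))]
```

View pics/sp32.png

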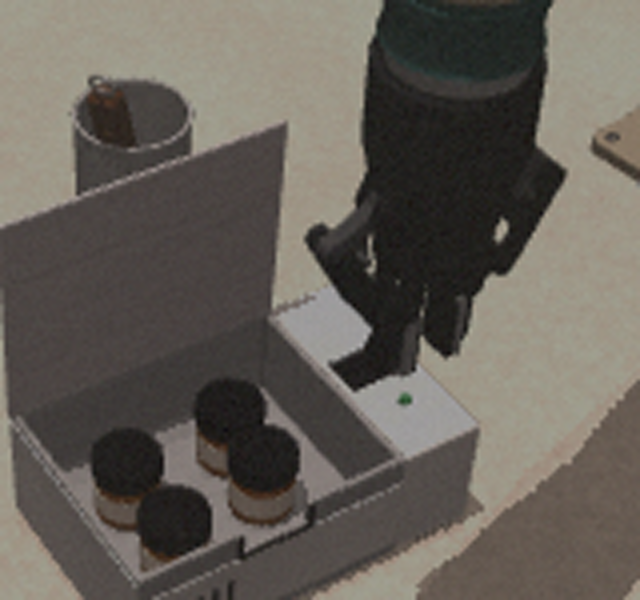

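View pics/t32.png

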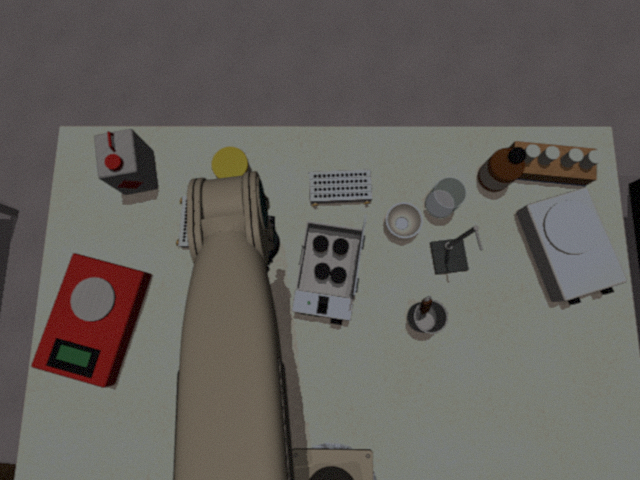

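```bash
python3 - <<'E'
from pl import *
plan(([*bath(0,-125,0)[:2],330],yawdown(172)),([*bath(0,-125,0)[:2],197],yawdown(172)))
E
python3 -m pendant '{"offset":[[0,0,-0.8],[0,-0.5,-1.6],[0,-1.4,-1.6],[0,-2.3,-1.6],[0,-3.2,-1.6],[0,-4.0,-1.6],[0,-4.3,-1.6],[0,-4.3,-1.6]],"turn":[[0,0,0],[0,0,0],[0,0,0],[0,0,0],[0,0,0],[0,0,0],[0,0,0],[0,0,0]],"gripper":[0,0,0,0,0,0,0,0]}'
python3 - <<'E'
from pl import *
t=Cam("top");s=Cam("scene");plan(([*bath(0,-125,0)[:2],330],yawdown(172)),([*bath(0,-125,0)[:2],197],yawdown(172)))
fingers(s)
E
```

```text
now [556.9 141.4 233.9] J [ 0.13  0.18 -0.13  1.26  0.   -1.3 ] t 52.8 F [-0.9 -0.4 -0.7] w 19.9
offset [-0.586, -4.257, -1.618] turn [0.024, 0.014, -0.006] rows>= 4.4
offset [-0.58, -4.267, 0.599] turn [0.024, 0.014, -0.006] rows>= 4.2
time: 53.8
position: [518.1, -118.4, 327.9]
tool_rot: [-0.0, 0.074, 0.997, 0.001]
force: [0.1, 0.8, 0.2]
grip_width: -0.004
now [ 518.4 -116.8  328.1] J [-0.34  0.07 -0.05  1.45  0.   -1.77] t 53.9 F [-0.7  0.4  0.2] w -0.1
offset [-0.612, 0.089, -0.032] turn [0.016, -0.003, -0.028] rows>= 0.6
offset [-0.613, 0.083, 2.184] turn [0.016, -0.003, -0.028] rows>= 2.2
-60 [(38, [11.2, 10.3, -57.5]), (38, [-16.5, 9.9, -57.3])]
-54 [(22, [8.6, 9.7, -52.5]), (21, [-11.8, 10.1, -51.7])]
-48 [(15, [3.4, 8.6, -44.2]), (18, [-9.9, 8.3, -44.3])]
-42 [(9, [9.3, 8.3, -38.7]), (25, [-8.7, 6.0, -39.1])]
-36 [(13, [5.2, 7.9, -32.6]), (28, [-11.2, 6.1, -33.7])]
-30 [(10, [7.6, 7.8, -26.1]), (28, [-10.3, 6.6, -27.1])]
-24 [(12, [3.7, 8.6, -21.6]), (24, [-8.8, 7.1, -20.4])]
-18 [(6, [3.8, 9.9, -16.3]), (18, [-7.6, 7.0, -15.2])]
-12 [(3, [3.6, 8.2, -11.2]), (4, [-5.3, 7.4, -9.1])]
```

```bash
python3 -m pendant '{"offset":[[-0.6,0,0],[-0.61,0,0.6],[-0.61,0,1.3],[-0.61,0,2.0],[-0.61,0,2.33],[-0.61,0,2.33],[-0.61,0,2.33]],"turn":[[0,0,0],[0,0,0],[0,0,0],[0,0,0],[0,0,0],[0,0,0],[0,0,0]],"gripper":[0,0,0,0,0,0,0]}'
python3 - <<'E'
from pl import *
t=Cam("top");s=Cam("scene")
crop(s,"sp33.png",250,100,410,260,4)
crop(t,"tp33.png",270,190,430,340,4)
M=rot(observe()["tool_rot"]);p=np.array(observe()["position"])
plan()
print("bath",(p-bath(0,0,0))@XB,(p-bath(0,0,0))@YB)
c0=p
for th in(1.5,1.4,1.3,1.2,1.1,1.0,.9,.8,.7,.6,.5,.4,.3,.2,.1,.05,0,-.02):
    y=-72+110*np.cos(th)-1.5*np.sin(th); z=86.5+110*np.sin(th)+1.5*np.cos(th)
    print(th,(M.T@(bath(0,y-10,z-8)-p)/60).round(2))
E
```

```text
time: 54.78
position: [555.8, -121.9, 189.7]
tool_rot: [0.001, 0.072, 0.997, 0.001]
force: [0.4, -0.1, 0.9]
grip_width: 0.002
now [ 556.1 -122.5  190.3] J [-0.33  0.2  -0.2   1.17  0.   -1.76] t 54.88 F [0.4 0.1 0.2] w -0.1
bath 1.3124097857501713 -130.61443403434504
1.5 [0.03 0.91 0.03]
1.4 [0.03 1.1  0.05]
1.3 [0.03 1.28 0.09]
1.2 [0.03 1.45 0.15]
1.1 [0.03 1.62 0.22]
1.0 [0.03 1.78 0.31]
0.9 [0.03 1.93 0.41]
0.8 [0.03 2.07 0.53]
0.7 [0.03 2.2  0.67]
0.6 [0.03 2.31 0.81]
0.5 [0.04 2.41 0.97]
0.4 [0.04 2.49 1.13]
0.3 [0.04 2.55 1.3 ]
0.2 [0.04 2.6  1.48]
0.1 [0.04 2.63 1.66]
0.05 [0.04 2.64 1.75]
0 [0.04 2.64 1.84]
-0.02 [0.04 2.64 1.88]
```

View pics/sp33.png

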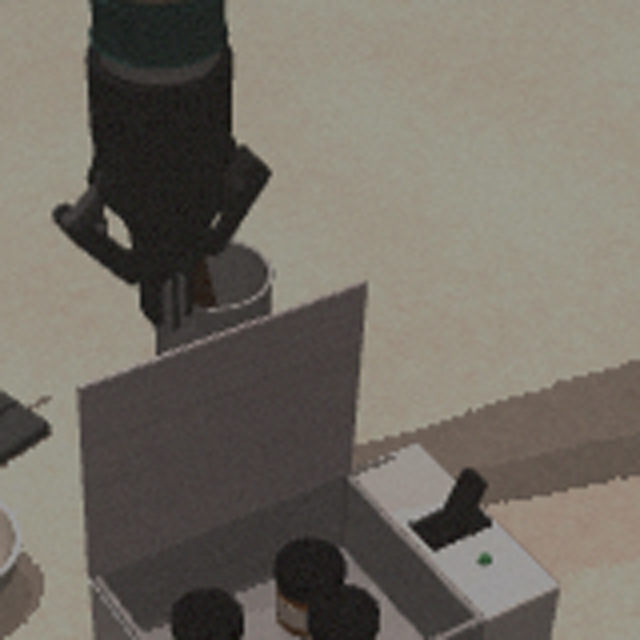

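View pics/tp33.png

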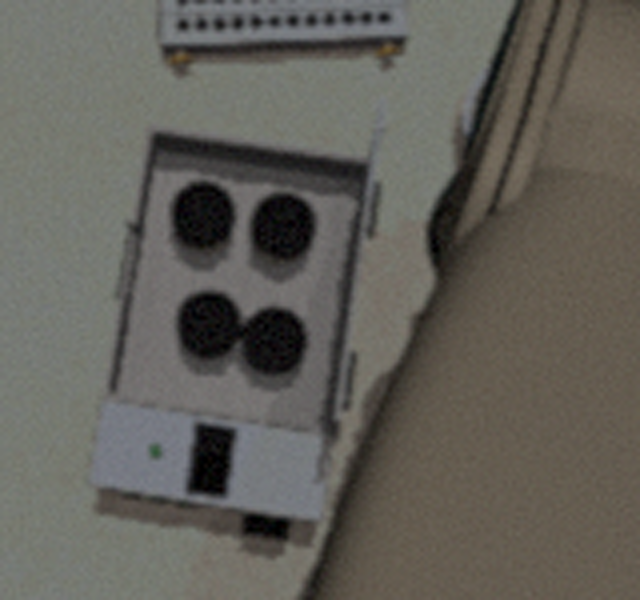

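```bash
python3 -m pendant '{"offset":[[0.03,0.45,0],[0.03,0.8,0.03],[0.03,0.95,0.03],[0.03,1.1,0.05],[0.03,1.28,0.09],[0.03,1.45,0.15],[0.03,1.62,0.22],[0.03,1.78,0.31],[0.03,1.93,0.41],[0.03,1.93,0.41]],"turn":[[0,0,0],[0,0,0],[0,0,0],[0,0,0],[0,0,0],[0,0,0],[0,0,0],[0,0,0],[0,0,0],[0,0,0]],"gripper":[0,0,0,0,0,0,0,0,0,0]}'
python3 - <<'E'
from pl import *
s=Cam("scene");plan()
crop(s,"sp34.png",250,100,410,260,4)
E
```

```text
time: 56.12
position: [568.7, -6.7, 162.9]
tool_rot: [-0.001, 0.072, 0.997, 0.001]
force: [0.1, -0.1, 0.7]
grip_width: -0.004
now [568.9  -7.1 163.3] J [-0.13  0.22 -0.23  1.12  0.   -1.55] t 56.17 F [-0.5 -0.3  0.8] w 0.5
```

View pics/sp34.png

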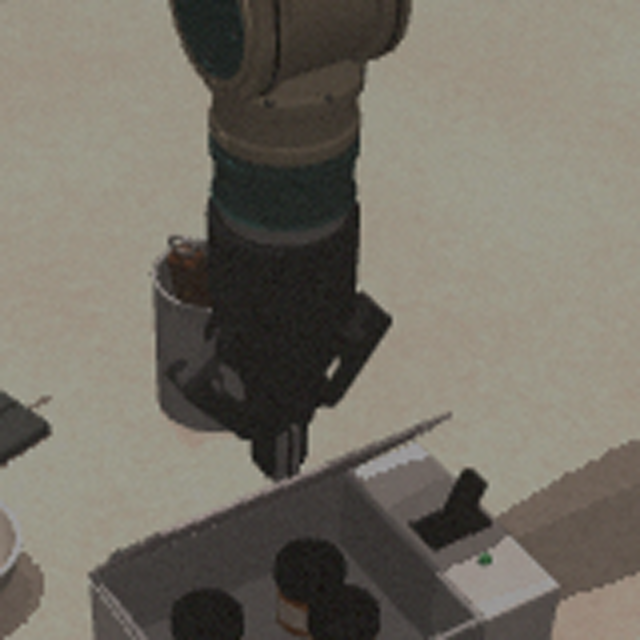

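```bash
python3 -m pendant '{"offset":[[0,0.14,0.12],[0,0.27,0.26],[0,0.38,0.4],[0,0.48,0.56],[0,0.56,0.72],[0,0.62,0.89],[0,0.67,1.07],[0,0.7,1.22],[0,0.71,1.34],[0,0.71,1.38]],"turn":[[0,0,0],[0,0,0],[0,0,0],[0,0,0],[0,0,0],[0,0,0],[0,0,0],[0,0,0],[0,0,0],[0,0,0]],"gripper":[0,0,0,0,0,0,0,0,0,0]}'
python3 - <<'E'
from pl import *
s=Cam("scene");plan()
crop(s,"sp35.png",250,140,410,300,4)
E
```

```text
time: 57.42
position: [575.2, 34.7, 80.6]
tool_rot: [-0.001, 0.072, 0.997, 0.001]
force: [-0.4, 0.1, 0.0]
grip_width: -0.0
now [575.2  34.6  80.6] J [-0.05  0.3  -0.31  0.96  0.   -1.48] t 57.48 F [ 0.5 -0.1 -0.1] w -0.1
```

View pics/sp35.png

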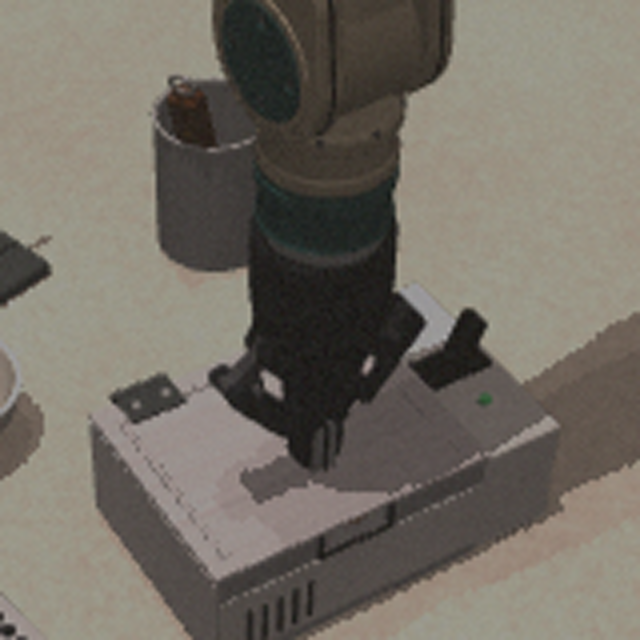

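```bash
for i in 1 2 3 4 5 6; do python3 -m pendant '{"offset":[[0,0,0.02],[0,0,0.02]],"turn":[[0,0,0],[0,0,0]],"gripper":[0,0]}' | egrep 'position|force'; done
```

```text
position: [576.0, 34.5, 80.4]
force: [0.6, 0.3, -0.8]
position: [576.2, 34.5, 79.9]
force: [-1.9, -0.0, 5.4]
position: [576.3, 34.5, 79.8]
force: [-4.2, -0.6, 12.1]
position: [576.4, 34.5, 79.7]
force: [-5.8, -0.5, 17.3]
position: [576.4, 34.5, 79.6]
force: [-8.4, 0.6, 23.8]
position: [576.5, 34.5, 79.5]
force: [-10.3, -0.8, 29.1]
```

```bash
python3 -m pendant '{"offset":[[0,0,-0.3],[0,0,-1.0],[0,0,-1.8],[0,0,-2.0],[0,0,-2.0]],"turn":[[0,0,0],[0,0,0],[0,0,0],[0,0,0],[0,0,0]],"gripper":[0,0,0,0,0]}' | egrep 'posi|force'
python3 - <<'E'
from pl import *
t=Cam("top");s=Cam("scene")
C=s.cloud().reshape(-1,3)-bath(0,0,0); L=np.stack([C@XB,C@YB,C@ZB],1)
m=(abs(L[:,0])<80)&(L[:,1]>20)&(L[:,1]<74)&(L[:,2]>70)&(L[:,2]<120)
A=np.c_[L[m][:,1]+72,np.ones(m.sum())];k=np.abs(L[m][:,2]-np.median(L[m][:,2]))<10
print("lid z",np.median(L[m][:,2]),"near hinge",np.median(L[(abs(L[:,0])<60)&(L[:,1]>-60)&(L[:,1]<-20)&(L[:,2]>70)&(L[:,2]<120)][:,2]))
plan(([*bath(-180,0,0)[:2],180],yawdown(172)),([*bath(-180,0,0)[:2],97],yawdown(172)))
crop(s,"sp36.png",270,180,430,330,4)
E
```

```text
position: [576.6, 34.3, 195.0]
force: [0.1, 0.5, -0.7]
lid z 87.85782253645567 near hinge 88.03616985442625
now [574.8  34.4 192.5] J [-0.05  0.21 -0.18  1.19  0.   -1.48] t 59.7 F [-0.  -0.7 -0.2] w -0.2
offset [2.963, -0.472, 0.216] turn [0.01, -0.016, -0.032] rows>= 2.9
offset [2.959, -0.474, 1.599] turn [0.01, -0.016, -0.032] rows>= 3.3
```

View pics/sp36.png

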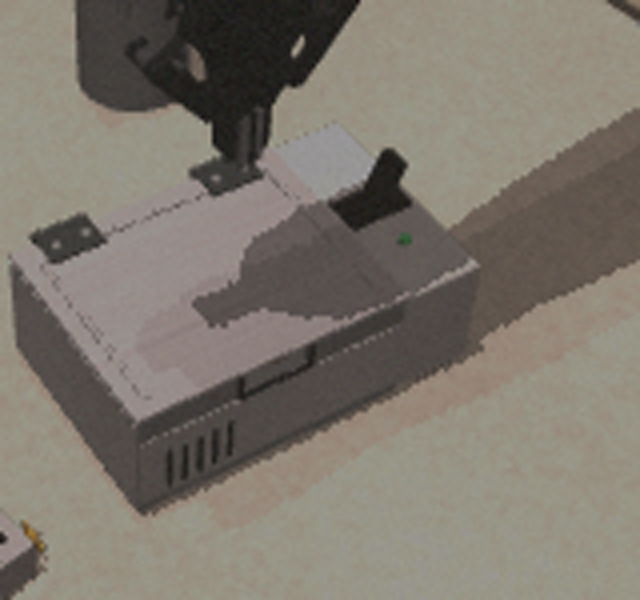

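```bash
python3 -m pendant '{"offset":[[0.8,-0.15,0],[1.7,-0.3,0],[2.6,-0.47,0],[2.96,-0.47,0.3],[2.96,-0.47,0.9],[2.96,-0.47,1.4],[2.96,-0.47,1.6],[2.96,-0.47,1.6],[2.96,-0.47,1.6]],"turn":[[0,0,0],[0,0,0],[0,0,0],[0,0,0],[0,0,0],[0,0,0],[0,0,0],[0,0,0],[0,0,0]],"gripper":[0,0,0,0,0,0,0,0,0]}' | egrep 'posi|force'
python3 - <<'E'
from pl import *
t=Cam("top");s=Cam("scene")
p=np.array(observe()["position"])
plan(); print("bath",(p-bath(0,0,0))@XB,(p-bath(0,0,0))@YB)
C=s.cloud().reshape(-1,3)-bath(0,0,0); L=np.stack([C@XB,C@YB,C@ZB],1)
for z in range(90,125,5):
    m=(L[:,0]<-90)&(L[:,0]>-155)&(abs(L[:,1])<16)&(L[:,2]>z)&(L[:,2]<z+5)
    g=(L[:,0]<-155)&(L[:,0]>-220)&(abs(L[:,1])<20)&(L[:,2]>z)&(L[:,2]<z+5)
    print(z,m.sum(),np.percentile(L[m],[5,50,95],axis=0)[:,:2].round(0).tolist() if m.sum() else'', g.sum(),np.percentile(L[g],[5,50,95],axis=0)[:,:2].round(0).tolist() if g.sum() else'')
crop(s,"sp37.png",310,130,470,280,4)
E
```

```text
position: [397.0, 32.2, 98.8]
force: [0.5, -0.2, -0.1]
now [397.4  32.2  99.2] J [-0.08 -0.02 -0.65  0.94  0.   -1.51] t 60.92 F [-0.7 -0.7 -0.3] w 0.2
bath -177.43174807485815 0.4352187671834014
90 16 [[-122.0, -5.0], [-116.0, 7.0], [-114.0, 11.0]] 0 
95 18 [[-124.0, -7.0], [-118.0, 3.0], [-116.0, 9.0]] 0 
100 14 [[-123.0, -6.0], [-120.0, 5.0], [-118.0, 10.0]] 0 
105 15 [[-130.0, -5.0], [-123.0, 4.0], [-121.0, 9.0]] 1 [[-170.0, 8.0], [-170.0, 8.0], [-170.0, 8.0]]
110 16 [[-128.0, -7.0], [-125.0, 2.0], [-122.0, 12.0]] 9 [[-179.0, -3.0], [-171.0, 8.0], [-165.0, 12.0]]
115 11 [[-133.0, -4.0], [-129.0, 7.0], [-125.0, 10.0]] 22 [[-186.0, -1.0], [-171.0, 9.0], [-163.0, 12.0]]
120 7 [[-129.0, -1.0], [-127.0, 8.0], [-125.0, 11.0]] 16 [[-190.0, -5.0], [-170.0, 9.0], [-162.0, 12.0]]
```

View pics/sp37.png

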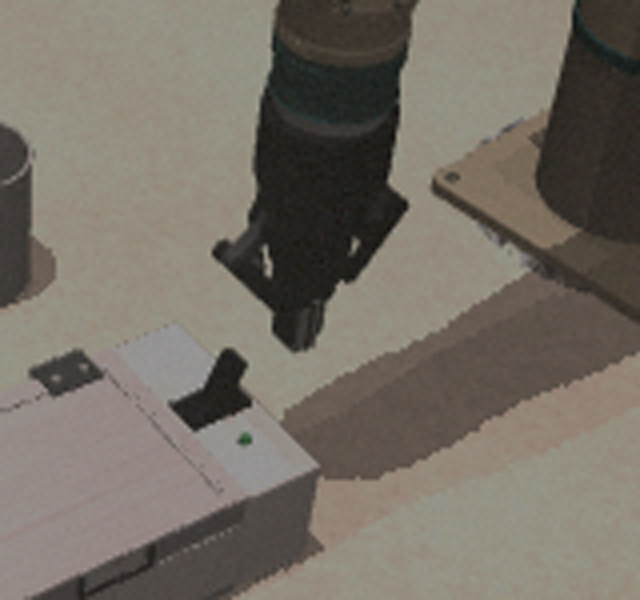

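```bash
python3 -m pendant '{"offset":[[-0.2,0.02,0],[-0.4,0.02,0.02],[-0.5,0.02,0.03],[-0.6,0.02,0.03],[-0.7,0.02,0.03],[-0.78,0.02,0.03],[-0.84,0.02,0.03],[-0.84,0.02,0.03]],"turn":[[0,0,0],[0,0,0],[0,0,0],[0,0,0],[0,0,0],[0,0,0],[0,0,0],[0,0,0]],"gripper":[0,0,0,0,0,0,0,0]}' | egrep 'posi|force'
for i in 1 2 3 4 5; do python3 -m pendant '{"offset":[[-0.02,0,0],[-0.02,0,0]],"turn":[[0,0,0],[0,0,0]],"gripper":[0,0]}' | egrep 'position|force'; done
python3 - <<'E'
from pl import *
t=Cam("top");s=Cam("scene")
plan()
crop(s,"sp38.png",310,130,470,280,4)
E
```

```text
position: [446.8, 26.1, 96.4]
force: [-0.1, -0.6, 0.4]
position: [447.3, 26.0, 96.4]
force: [-1.5, -0.6, 0.8]
position: [448.3, 25.9, 96.2]
force: [-1.2, -0.2, -0.2]
position: [449.6, 25.7, 96.3]
force: [-0.5, 0.3, -0.5]
position: [451.1, 25.5, 96.4]
force: [-1.3, -1.0, -1.1]
position: [452.2, 25.3, 96.4]
force: [-1.2, 0.3, -0.8]
now [452.2  25.3  96.4] J [-0.09  0.08 -0.55  0.94  0.   -1.51] t 63.27 F [-2.2  0.6  0.2] w 0.2
```

View pics/sp38.png

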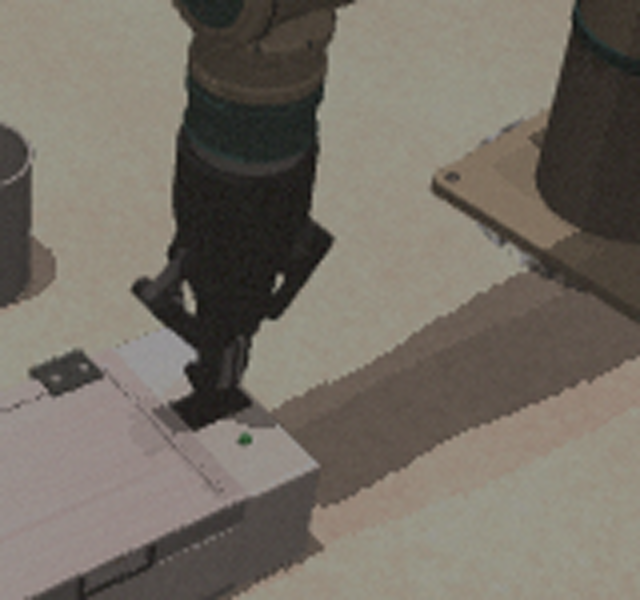

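```bash
for i in 1 2 3 4 5 6; do python3 -m pendant '{"offset":[[-0.02,0,0],[-0.02,0,0]],"turn":[[0,0,0],[0,0,0]],"gripper":[0,0]}' | egrep 'position|force'; done
```

```text
position: [453.3, 25.2, 96.4]
force: [-1.7, 0.1, -0.3]
position: [453.6, 25.1, 96.3]
force: [-5.1, 0.5, 3.0]
position: [453.7, 25.1, 96.2]
force: [-7.4, 0.3, 4.4]
position: [453.8, 25.1, 96.1]
force: [-9.5, 1.9, 7.9]
position: [453.8, 25.1, 96.1]
force: [-11.5, 1.3, 10.6]
position: [453.9, 25.1, 96.1]
force: [-15.9, 1.5, 13.9]
```

Force is rising against the end stop, so the switch is fully over. I'm backing off and doing a full check.

```bash
python3 -m pendant '{"offset":[[0.3,0,0],[0.9,0,-0.2],[1.0,0,-1.0],[1.0,0.5,-1.9],[1.0,1.4,-2.4],[1.0,2.3,-2.4],[1.0,3.2,-2.4],[1.0,4.0,-2.4],[1.0,4.0,-2.4]],"turn":[[0,0,0],[0,0,0],[0,0,0],[0,0,0],[0,0,0],[0,0,0],[0,0,0],[0,0,0],[0,0,0]],"gripper":[0,0,0,0,0,0,0,0,0]}' | egrep 'posi|force'
python3 - <<'E'
from pl import *
t=Cam("top");s=Cam("scene");plan()
C=s.cloud().reshape(-1,3)-bath(0,0,0); L=np.stack([C@XB,C@YB,C@ZB],1)
for z in range(90,125,5):
    m=(L[:,0]<-80)&(L[:,0]>-155)&(abs(L[:,1])<16)&(L[:,2]>z)&(L[:,2]<z+5)
    print(z,m.sum(),np.median(L[m],axis=0) if m.sum() else'')
m=(abs(L[:,0])<80)&(L[:,1]>20)&(L[:,1]<74)&(L[:,2]>70)&(L[:,2]<120); print("lid",np.median(L[m][:,2]))
save(s.im,"s39.png");save(t.im,"t39.png")
crop(s,"sp39.png",260,130,420,280,4)
crop(t,"tp39.png",380,270,480,370,5)
E
```

```text
position: [435.9, 273.2, 241.2]
force: [-0.0, -1.3, -0.2]
now [434.8 270.4 240.9] J [ 0.43  0.06 -0.24  1.26  0.   -1.  ] t 66.0 F [-0.6 -0.2 -0.3] w 0.3
90 10 [-109.494    8.255   90.87 ]
95 4 [-107.078    8.192   98.303]
100 6 [-106.168    9.375  101.433]
105 6 [-103.713    8.263  106.359]
110 11 [-99.943   6.904 113.282]
115 16 [-101.955    3.472  117.086]
120 4 [-99.599  -0.025 120.592]
lid 87.98581653974168
```

View pics/s39.png

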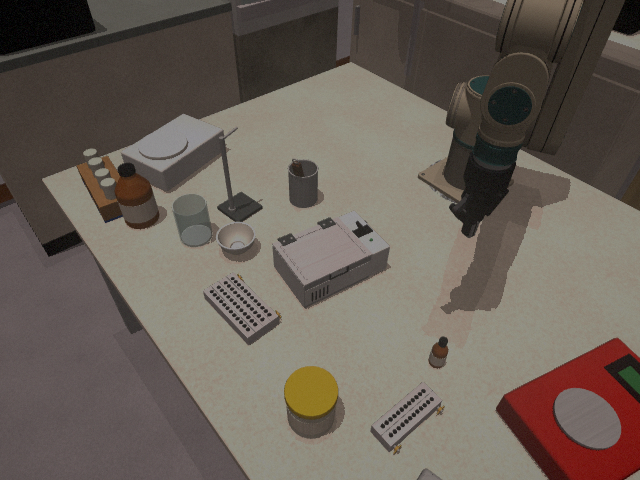

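View pics/sp39.png

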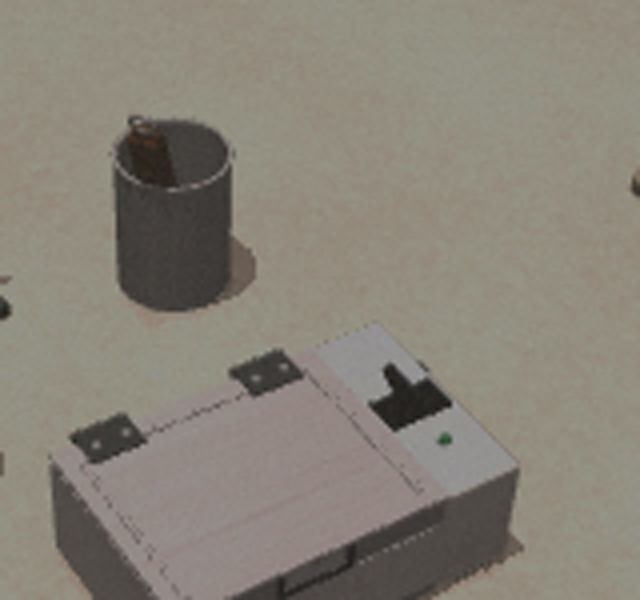

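View pics/t39.png

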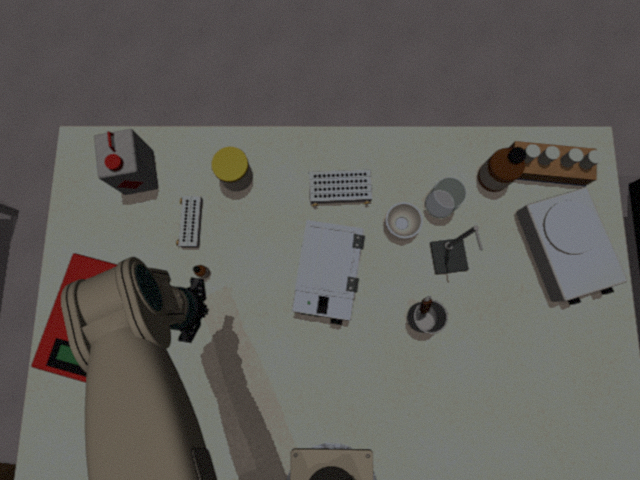

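View pics/tp39.png

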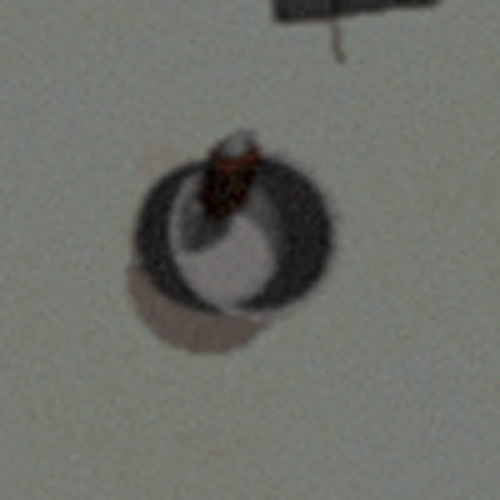

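```bash
python3 - <<'E'
from pl import *
t=Cam("top");s=Cam("scene")
e=tri(t,(428,297.4),s,(294.5,160.7));print("eye",e)
b=tri(t,(424.3,311),s,(302.5,176.5)) # handle low point visible, rough
print("handle lower",b)
E
```

```text
eye (array([ 471.7, -220.9,  158.8]), np.float64(0.8))
handle lower (array([ 442.6, -225.5,   91.2]), np.float64(1.1))
```

```bash
python3 - <<'E'
from bench import *
print(finish_job())
E
```

```text
the job is handed in; nothing more can be done
None
```

I finished every step of the task and handed the job in at about 66 s on the robot's clock. No verdict was reported, so the results below are my own last measurements.

**What I did**
- I took the spatula off its peg and lifted the cover with the blade at the notch, swinging it open to about 1.52 rad. I then left the spatula in the steel beaker.
- I stood all four jars in the well, lowering each until the wrist force showed it touching the floor before letting go.
- I pushed the cover shut, and only then flipped the switch back until it reached its end stop.

**Last checks**
- **Cover:** the plate measured z 88 mm at its free edge and near the hinge after closing, so it is flat. The last press reached about 29 N.
- **Switch:** it leans to the back, with its tip at about bath x −100 mm; about −101 mm is expected when on.
- **Spatula:** I estimated its tip at 10–15 mm above the beaker's underside from where the eye sits, because the tip itself is hidden. The beaker is upright.
- **Bystanders:** they look unmoved in both pictures. I compared them by eye and did not measure them.
- **Jars:** all four were upright in the last pictures before the cover closed, and they cannot be seen now. The first one may have shifted a few millimetres while I placed the fourth next to it.

**What disagreed**
- **Fingertips:** they stood roughly 30 mm farther back along the tool than the text says, so I went by the cameras there.
- **Cameras:** the two views differed by 2–4 mm.

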